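# Load the drying rack, crate the soil tins, start the logger

## Task

Get the drying run ready: lay every mortar prism gently, without dropping it, square across both rails of the raised drying rack, centred over the rails, lying wholly within the rails' length and with a finger's width of air or more between prisms, and stand every soil tin upright in a cell of its own in the divided crate. Only once all of that is in place, push the orange memory block fully home into the data logger's socket to start the record. Leave the brass weight and the terracotta disc where they are.

Things in the scene. Friction and masses are not known exactly. Their poses are not given: they have to be found in the camera images.
- rack_top (a point): Middle point between the drying rack's two rails, level with the rails' top faces, 75 mm above the table. Its axes are the rack's: z up, y along the rails, x across them.
- rack: Fixed drying rack: blue base plate 150 x 260 x 8 mm with four blue legs carrying two bare steel rails. Each rail is only 8 mm wide and 260 mm long, runs along the rack's y, and its top is 75 mm above the table; rail centre lines are at x = -55 and +55 mm. Origin: centre of the underside.
- crate: Fixed plywood crate 171 x 171 mm, 24 mm high, open on top, divided into 2 x 2 cells, each 78 x 78 mm inside; walls, dividers and floor 5 mm thick. Origin: centre of the underside, axes along its sides.
- logger: Fixed blue data logger box 100 (x) x 100 (y) x 45 mm high, a dark screen on the +x half of its top and one rectangular socket hole on the -x half between two yellow strips. Origin: centre of the underside.
- socket (a point): Centre of the socket's mouth, on the logger's top face, 20 mm to -x of its middle. The hole is 33 mm along the logger's x and 23 mm along its y, 24 mm deep. Axes as the logger's.
- plug: Loose orange plug-in memory block standing on the table on its steel foot. Foot 30 (x) x 20 (y) mm, 18 mm tall below the orange head; head 38 (x) x 26 (y) x 40 mm high, so 58 mm tall in all, 60 g. Origin: centre of the foot's underside, z up. It fits either way round; fully home the head's shoulder sits on the logger's top, the foot's underside 18 mm below the mouth.
- cell0 (a point): Centre of one crate cell's floor, 5 mm above the table (cell 0 of four).
- cell1 (a point): Centre of one crate cell's floor, 5 mm above the table (cell 1 of four).
- cell2 (a point): Centre of one crate cell's floor, 5 mm above the table (cell 2 of four).
- cell3 (a point): Centre of one crate cell's floor, 5 mm above the table (cell 3 of four).
- prism0: Loose grey mortar prism, 160 (x, its length) x 40 x 40 mm, about 0.55 kg, lying on the table. Origin at its centre, x along its length. Two or three prisms are present.
- prism1: Loose grey mortar prism, 160 (x, its length) x 40 x 40 mm, about 0.55 kg, lying on the table. Origin at its centre, x along its length. Two or three prisms are present.
- prism2: Loose grey mortar prism, 160 (x, its length) x 40 x 40 mm, about 0.55 kg, lying on the table. Origin at its centre, x along its length. Two or three prisms are present.
- tin0: Loose soil-sample tin with a red lid band: upright cylinder 56 mm across, 60 mm tall, bottom-heavy, about 0.22 kg. Origin: centre of its underside, z its axis. Three or four tins are present, standing on the table. Tins are what may get bumped aside.
- tin1: Loose soil-sample tin with a red lid band: upright cylinder 56 mm across, 60 mm tall, bottom-heavy, about 0.22 kg. Origin: centre of its underside, z its axis. Three or four tins are present, standing on the table. Tins are what may get bumped aside.
- tin2: Loose soil-sample tin with a red lid band: upright cylinder 56 mm across, 60 mm tall, bottom-heavy, about 0.22 kg. Origin: centre of its underside, z its axis. Three or four tins are present, standing on the table. Tins are what may get bumped aside.
- tin3: Loose soil-sample tin with a red lid band: upright cylinder 56 mm across, 60 mm tall, bottom-heavy, about 0.22 kg. Origin: centre of its underside, z its axis. Three or four tins are present, standing on the table. Tins are what may get bumped aside.
- weight: Bystander: brass disc weight, 48 mm across, 22 mm high, loose, beyond the work area; not to be moved. Origin: centre of its underside.
- stone: Bystander: terracotta porous disc, 62 mm across, 12 mm high, loose, beyond the work area; not to be moved. Origin: centre of its underside.
Things that resemble listed ones, but are neither listed nor needed, are in the scene too. What is shaped like the tin1 but green or turquoise is not meant.

How it is judged (in metres and radians):
On the way, in this order (a step that is already met when the one before it is completed fails the run):
1. every prism lies across both rails and every tin stands in its own cell (x of prism0 in the frame of rack_top between -0.02 and 0.02 m and y of prism0 in the frame of rack_top between -0.115 and 0.115 m and z of prism0 in the frame of rack_top between 0.016 and 0.024 m and angle between the x axis of each of prism0, prism1, prism2 and the x axis of rack, either way round below 0.16 rad and linear speed of each of prism0, prism1, prism2, tin0, tin1, tin2, tin3 below 0.03 m/s and x of prism1 in the frame of rack_top between -0.02 and 0.02 m and y of prism1 in the frame of rack_top between -0.115 and 0.115 m and z of prism1 in the frame of rack_top between 0.016 and 0.024 m and x of prism2 in the frame of rack_top between -0.02 and 0.02 m and y of prism2 in the frame of rack_top between -0.115 and 0.115 m and z of prism2 in the frame of rack_top between 0.016 and 0.024 m and distance between prism0 and prism1 above 0.052 m and distance between each of prism0, prism1 and prism2 above 0.052 m and (horizontal distance between tin0 and cell0 below 0.02 m or horizontal distance between tin0 and cell1 below 0.02 m or horizontal distance between tin0 and cell2 below 0.02 m or horizontal distance between tin0 and cell3 below 0.02 m) and z of each of tin0, tin1, tin2, tin3 in the frame of cell0 below 0.006 m and angle between each of tin0, tin1, tin2, tin3's own z axis and vertical below 0.12 rad and (horizontal distance between tin1 and cell0 below 0.02 m or horizontal distance between tin1 and cell1 below 0.02 m or horizontal distance between tin1 and cell2 below 0.02 m or horizontal distance between tin1 and cell3 below 0.02 m) and (horizontal distance between tin2 and cell0 below 0.02 m or horizontal distance between tin2 and cell1 below 0.02 m or horizontal distance between tin2 and cell2 below 0.02 m or horizontal distance between tin2 and cell3 below 0.02 m) and (horizontal distance between tin3 and cell0 below 0.02 m or horizontal distance between tin3 and cell1 below 0.02 m or horizontal distance between tin3 and cell2 below 0.02 m or horizontal distance between tin3 and cell3 below 0.02 m)), for 0.2 s.
2. then the memory block is fully home in the socket (horizontal distance between plug and socket below 0.004 m and z of plug in the frame of socket below -0.0155 m and angle between the x axis of plug and the x axis of logger, either way round below 0.12 rad and angle between plug's own z axis and vertical below 0.08 rad), for 0.2 s.
At the end, for the whole second after the job is handed in: Prisms rest on both rails, within 20 mm of the middle across and 115 mm along, squared to 9 degrees, centres over 52 mm apart; each tin upright on its own cell's floor; block within 4 mm of the socket centre, 15.5 mm or more deep, aligned; all at rest (all of step 1 and all of step 2); the robot touches nothing.
It fails at once if prism0 was dropped (fell freely more than about 2 cm) (linear speed of prism0 above 0.65 m/s and contact force between prism0 and the fingers below 0.05 N).
It fails at once if prism1 was dropped (fell freely more than about 2 cm) (linear speed of prism1 above 0.65 m/s and contact force between prism1 and the fingers below 0.05 N).
It fails at once if prism2 was dropped (fell freely more than about 2 cm) (linear speed of prism2 above 0.65 m/s and contact force between prism2 and the fingers below 0.05 N).
It fails at once if the brass weight or terracotta disc was shoved about (more than 4 cm) (distance of any of weight, stone from where it was at the start of the episode above 0.04 m).
Of prism0, prism1, prism2 only 2 to 3 are there at a start; the rules pass over those that are not, and their reading is None.
Of tin0, tin1, tin2, tin3 only 3 to 4 are there at a start; the rules pass over those that are not, and their reading is None.
At some moment in a run one of tin0, tin1, tin2, tin3 may be knocked a few centimetres aside while the robot is not near it.
It also fails if it takes over 210 s, if anything falls off the work surface, if the arm or the gripper's body presses on something with over 40 N, if the wrist force passes 120 N, or if a joint passes its speed limit or range.

## Robot

A 6-joint arm with a two-finger parallel gripper is mounted at the origin on the work surface. World frame = base frame: x ahead of the robot, y to its left, z up, the work surface at z = 0. Lengths are in mm, angles in degrees, forces in N, time in s.
With the tool pointing down it reaches from about 250 to 775 mm from the base axis. Payload 8.9 kg.
Tool frame: the origin (TCP) lies midway between the tips of the shut fingers; the grasp point (between the pads) lies 19 mm behind it; y points along the fingers, z is the direction in which the jaws open and shut, and the axes are right-handed (so a half turn about y gives the same grasp; the last joint's range is limited). The gripper opens to 85 mm and grips with 20 to 120 N. Pads are 22 mm wide; open, the fingers measure 114 mm over their backs; the gripper's body (76 mm by 85 mm) begins 54 mm behind the grasp point. The pads swing forward as they close: fully open they stand 13 mm farther back than shut.
Start: joints at [-79.028, 16.656, -8.789, 64.555, 0, 82.019], TCP at [170.521, -496.534, 231.305] pointing down, gripper open.
Joint ranges: [-144.48, 144.48], [-52.06, 99.96], [-74.48, 78.29], [-112.23, 115.85], [-86.99, 84.42], [-180, 180]. Speed limits (degrees/s): [127.2, 127.2, 159.86, 180, 180, 180].

## Interface

Orientations are given as a 3x3 rotation matrix whose columns are the frame's x, y, z axes.
In Python, from workcell import get_state, snapshot, r gives the robot as it stands.
- The arm moves only by the tool servo_tool, never from a script. Its argument "deltas" is a list of rows, each a list of 3 entries, a list of its own where there are three numbers: the opening, from 0 (shut) to 1 (fully open), then the shift along the tool's x, y, z in m, then the turn about the tool's y in rad. In form: [[gripper, [dx, dy, dz], spin], ...]. A call has exactly 5 rows; each row shifts and turns the commanded pose from where the row before left it, along the tool's axes as they then stand; what a row does not reach is not made up. A row lasts 1/12 s, in which the tool goes at most 41.7 mm and 7.16 degrees, less where a joint would pass 70% of its speed; a pose out of reach is approached as far as the arm can. A call is refused whole if a number of a shift passes 0.0417 or a number of a turn 0.125, either way. A call with a gripper value outside its range is refused whole. The fingers move at their own pace and stop on an object; "grip_force" is the grip in N (left out, the last holds). Time passes only in rows, so rows that do not move let the fingers close, or fill a call up. It gives the time, the measured TCP pose, the force and the opening at its end, in the units of the state.
- get_state(): the state, without advancing time (a new reading comes with each control period).
- snapshot(name): name is "scene" or "side" or "wrist"; returns a dict with "image" (420x560x3 uint8, blue, green, red), "fov_y" (degrees; the focal length in pixels is half the picture's height over the tangent of half this angle, whatever the lens; pixels are square), "cx", "cy" (the principal point, pixels), "k1" (the pictures are not rectified: a ray, as slopes to the right and down, at radius r is drawn at 1 + k1 r^2 times it, then the intrinsics apply), "origin" and "orientation" of the camera in the world. Camera axes: x right, y up, looking along -z (the intrinsics and any distortion apply to the point x, -y, -z); pixel columns grow to the right and rows downward; lengths in mm; the calibration is good to about 2 mm. A picture is of the moment at which its call begins. There is no depth.
- r.job_done(): hands the job in, once; it reports no verdict.
The state is a dict: "t": time; "q": joint angles; "qvel": joint speeds; "joint_torque": joint torques, N m; "tool_pos": TCP position; "eef_rot": TCP orientation; "force": force on the tool from outside, world axes, zero at the start; "ft_torque": the same for the moment, N m; "grip_width": opening from 0.0 (shut) to 1.0 (fully open).
Only numpy, scipy, OpenCV 4.12 (cv2) and the standard library are available. Lean on these libraries where they do the work, as an engineer would, in place of code of your own. Each camera call takes 0.05 s, during which the arm holds its last target.

## Working session

There is one attempt and no reset: what is moved stays moved. The work goes in short steps, Python scripts to look and compute and a tool call to move; the robot and the scene stay as the last step left them, time stands still between calls to the robot, and variables do not carry over. Pictures are saved under pics/ and viewed, and the job is handed in when it is done.

Besides the shell and the picture viewer there is one more tool, called after "Call:" as name([rows], argument=value, ...), one row to a line, values as JSON. servo_tool: Moves the arm, as the interface text tells. Its arguments: {"type":"object","properties":{"deltas":{"type":"array","items":{"type":"array"}},"grip_force":{"type":"number"}},"required":["deltas"]}

```bash
ls; mkdir -p pics
python3 - <<'E'
from workcell import get_state, snapshot, r
import cv2
print(get_state())
for n in ["scene","side","wrist"]:
    s=snapshot(n); cv2.imwrite(f"pics/{n}0.png",s["image"]); print(n,{k:v for k,v in s.items() if k!="image"})
E
```

```text
pics
{'t': 0.0, 'q': array([-7.90284071e+01,  1.66881537e+01, -8.82907527e+00,  6.45542077e+01,
        1.22453884e-03,  8.20164074e+01]), 'qvel': array([ 0.00864684,  0.13818753, -0.00981359, -0.1055521 ,  0.03461931,
       -0.00139803]), 'joint_torque': array([ 4.73184573e-04, -5.37137997e+01,  3.31376266e+01,  1.56797783e-02,
       -2.70142000e-04,  9.21587286e-06]), 'tool_pos': array([ 170.44592658, -496.12442859,  230.75230809]), 'eef_rot': array([[-9.45772958e-01, -2.16313181e-04,  3.24828362e-01],
       [-3.24828376e-01,  1.22808305e-03, -9.45772181e-01],
       [-1.94333217e-04, -9.99999223e-01, -1.23175240e-03]]), 'force': array([-0.27327502,  1.34053447,  0.58551456]), 'ft_torque': array([ 0.02320864, -0.01791373,  0.01796845]), 'grip_width': 1.002511733106891}
scene {'fov_y': 44.567573774070006, 'cx': 279.0582094488312, 'cy': 209.956243696966, 'k1': -0.1771415265398323, 'origin': array([1400.26029823,  516.64435901,  906.24433042]), 'orientation': array([[-0.47454068, -0.55284649,  0.68496124],
       [ 0.8801825 , -0.3064093 ,  0.36248049],
       [ 0.00948243,  0.77490263,  0.63200949]])}
side {'fov_y': 48.044283043075566, 'cx': 278.5851667749879, 'cy': 209.07968900461418, 'k1': -0.13518618236185337, 'origin': array([301.32813605, 941.69627312, 799.51623436]), 'orientation': array([[-0.98129697,  0.12381719, -0.14739593],
       [-0.1922452 , -0.59095583,  0.78346219],
       [ 0.00990161,  0.79714523,  0.60370642]])}
wrist {'fov_y': 59.4062242418436, 'cx': 274.56553925708585, 'cy': 212.43707928766622, 'k1': -0.10206827243232827, 'origin': array([ 239.52382683, -471.91266202,  373.32431167]), 'orientation': array([[ 0.32415761,  0.90585109,  0.27268231],
       [-0.94600253,  0.31071088,  0.09240104],
       [-0.00102378, -0.28791066,  0.95765673]])}
```

View pics/scene0.png

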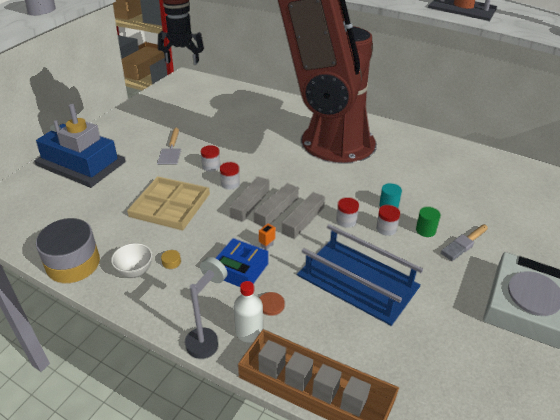

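View pics/side0.png

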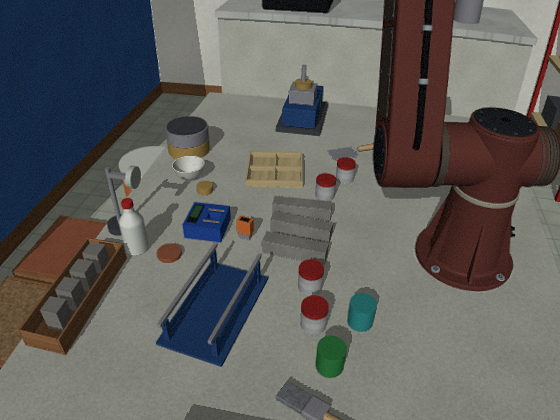

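View pics/wrist0.png

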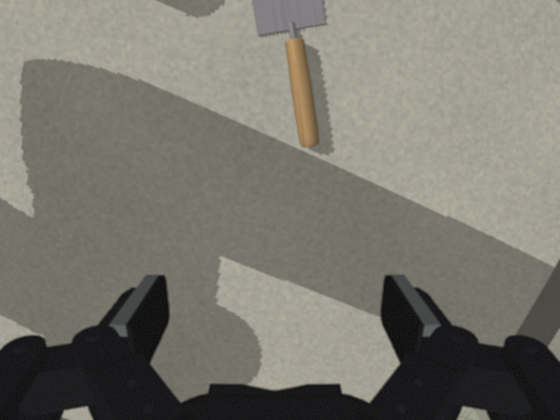

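The scene picture shows four red-lidded tins at (210,157), (230,175), (347,212) and (388,220). There are three prisms at about (250,198), (277,205) and (303,214), the orange block at (267,235), the logger at (240,262), the crate at (168,202) and the rack at (360,280). The teal (390,197) and green (428,221) cylinders are decoys. I'll enlarge to read the positions.

```bash
cat > h.py <<'E'
import numpy as np, cv2
from workcell import get_state, snapshot, r
from scipy.optimize import least_squares
def proj(s,P):
    P=np.atleast_2d(np.asarray(P,float)); R=s["orientation"]; c=(P-s["origin"])@R
    f=210/np.tan(np.radians(s["fov_y"]/2))
    u=c[:,0]/-c[:,2]; v=-c[:,1]/-c[:,2]; k=1+s["k1"]*(u*u+v*v)
    return np.stack([f*k*u+s["cx"],f*k*v+s["cy"]],1)
def unproj(s,px,z):
    px=np.atleast_2d(np.asarray(px,float)); f=210/np.tan(np.radians(s["fov_y"]/2))
    K=np.array([[f,0,s["cx"]],[0,f,s["cy"]],[0,0,1]])
    d=np.array([s["k1"],0,0,0,0])
    # exact inversion by iteration
    q=(px-[s["cx"],s["cy"]])/f; u=q.copy()
    for _ in range(50): u=q/(1+s["k1"]*(u**2).sum(1,keepdims=True))
    D=np.stack([u[:,0],-u[:,1],-np.ones(len(u))],1)@s["orientation"].T
    o=s["origin"]; t=(z-o[2])/D[:,2]
    return o+D*t[:,None]
def crop(s,x0,y0,x1,y1,k,name,draw=None):
    im=s["image"].copy()
    im=cv2.resize(im[y0:y1,x0:x1],None,fx=k,fy=k,interpolation=cv2.INTER_CUBIC)
    for (a,b) in (draw if draw is not None else []):
        cv2.circle(im,(int((a+.5-x0)*k),int((b+.5-y0)*k)),2,(255,0,255),-1)
    for x in range((x0//10+1)*10,x1,10):
        cv2.line(im,((x-x0)*k,0),((x-x0)*k,6 if x%50 else 14),(0,0,255),1)
        if x%20==0: cv2.putText(im,str(x),((x-x0)*k-10,18),0,.35,(0,0,255),1)
    for y in range((y0//10+1)*10,y1,10):
        cv2.line(im,(0,(y-y0)*k),(6,(y-y0)*k),(0,0,255),1)
        if y%20==0: cv2.putText(im,str(y),(8,(y-y0)*k+4),0,.35,(0,0,255),1)
    cv2.imwrite("pics/"+name,im)
E
python3 - <<'E'
from h import *
s=snapshot("scene"); d=snapshot("side")
crop(s,120,140,330,290,4-1,"a1.png"); crop(s,210,160,410,310,4,"a2.png"); crop(s,290,180,430,320,4,"a3.png")
crop(d,180,140,370,280,4,"b1.png"); crop(d,150,200,350,360,4,"b2.png"); crop(s,120,140,280,240,5,"a0.png")
E
```

```text
(no output)
```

View pics/a2.png

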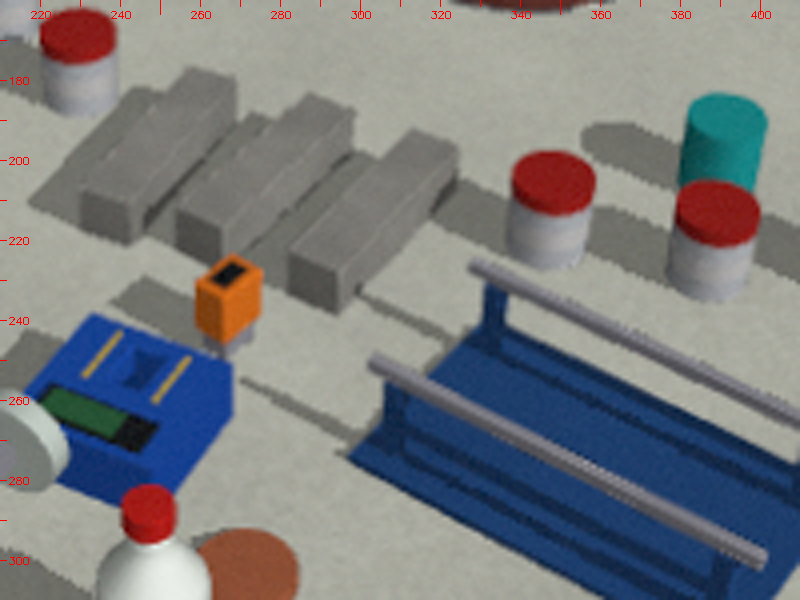

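View pics/a0.png

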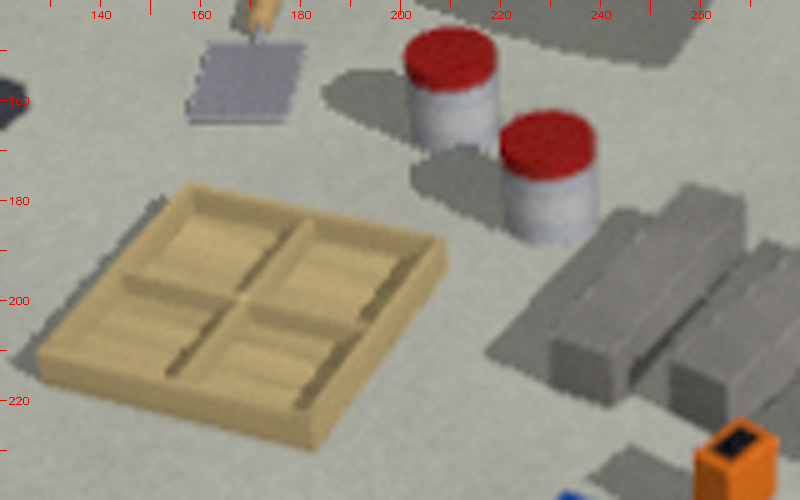

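View pics/a3.png

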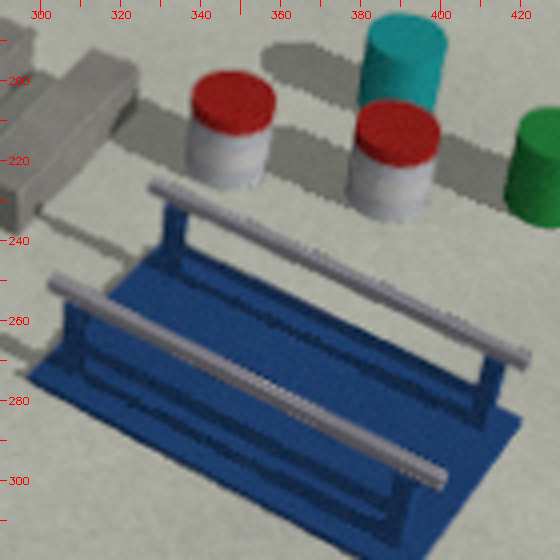

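View pics/b1.png

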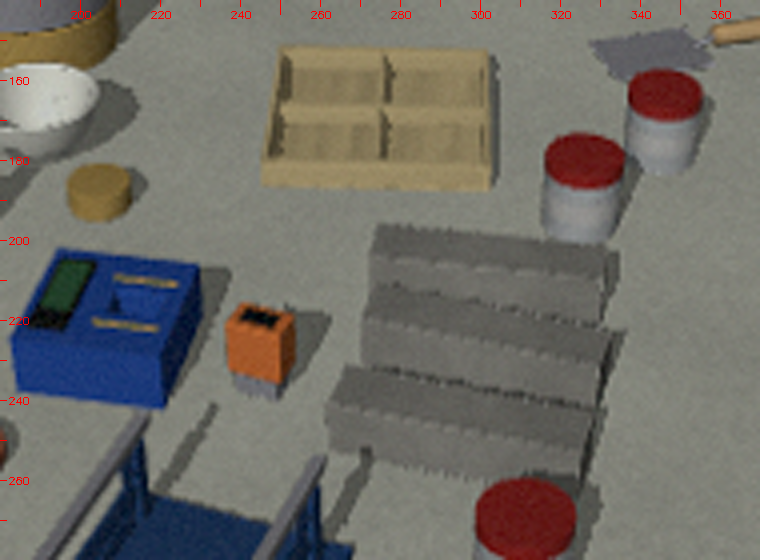

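View pics/b2.png

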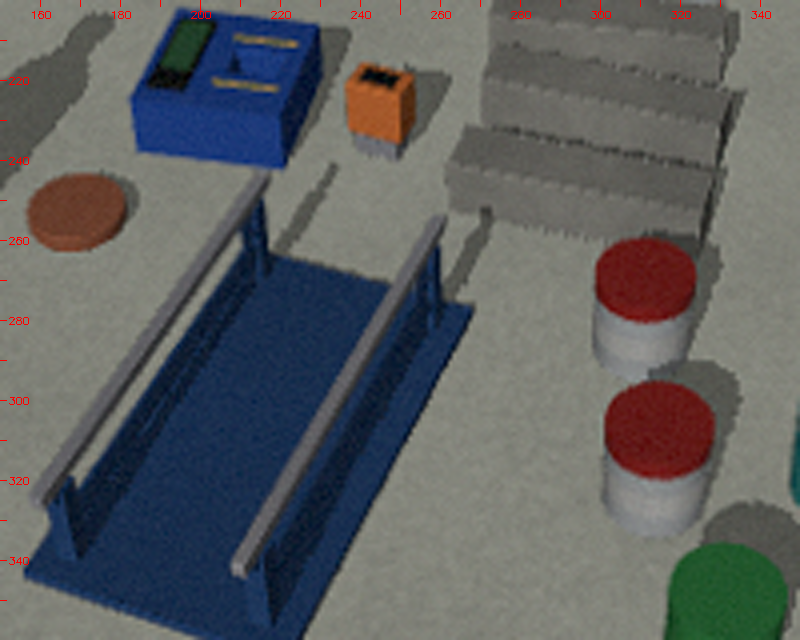

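```bash
cat > fit.py <<'E'
from h import *
s=snapshot("scene"); d=snapshot("side")
def rect(lx,ly,z): return np.array([[a*lx/2,b*ly/2,z] for a,b in ((1,1),(1,-1),(-1,-1),(-1,1))])
def fit(M,obs,yaws,name):
    best=None
    # obs: list of (cam, pts) unordered-set corners; match nearest in order permutations through yaw start
    c0=np.mean([unproj(c,p,M[0,2]).mean(0) for c,p in obs],0)
    def place(p):
        c,si=np.cos(p[2]),np.sin(p[2]); return M@np.array([[c,-si,0],[si,c,0],[0,0,1]]).T+[p[0],p[1],0]
    for y in yaws:
        def res(p):
            out=[]
            for c,px in obs:
                q=proj(c,place(p)); px=np.array(px)
                from scipy.optimize import linear_sum_assignment as lsa
                D=np.linalg.norm(px[:,None]-q[None],axis=2); i,j=lsa(D); out.append((px[i]-q[j]).ravel())
            return np.concatenate(out)
        o=least_squares(res,[c0[0],c0[1],y])
        if best is None or o.cost<best.cost: best=o
    print(name,best.x[:2].round(1),"yaw",np.degrees(best.x[2]).round(1),"rms",np.sqrt(np.mean(best.fun**2)).round(2))
    return best.x
if __name__=="__main__":
    yaws=np.radians(np.arange(-80,91,15))
    fit(rect(160,40,40),[(s,[(258,177),(269.5,180.5),(243,213),(230.5,207.5)]),(d,[(274.2,196.2),(334.5,202.5),(330.7,208.2),(272.7,201)])],yaws,"A")
    fit(rect(160,40,40),[(s,[(287.7,183.5),(299,187.5),(267,216.5),(254.2,211.5)]),(d,[(272,211.2),(336,222.5),(331.5,229.2),(270.7,220)])],yaws,"B")
    fit(rect(160,40,40),[(s,[(313.2,192),(324.7,197),(294.2,227),(282.2,221.5)]),(d,[(266.7,231.5),(331.2,242.5),(326.2,250),(262,241.2)])],yaws,"C")
    fit(rect(171,171,24),[(s,[(158,176.6),(209.2,188),(183,226.4),(127.6,210.6)]),(d,[(250.5,151.2),(302.5,153),(303,183.2),(245.7,183)])],np.radians([-40,-20,0,20,40]),"crate")
    fit(rect(100,100,45),[(s,[(233.7,238.5),(268,250)]),(d,[(195.5,202.5),(230,206.2),(220.7,233),(183.7,223.7)])],np.radians([-40,-20,0,20,40]),"logger")
    fit(rect(110,260,75),[(s,[(328,226.2),(421.7,270.5),(303,250.5),(400.7,300.5)]),(d,[(215.5,244.2),(159.5,325),(260.2,255),(210,343)])],yaws,"rack")
    fit(rect(38,26,58),[(s,[(259,230.5),(268.2,224),(275.7,227),(266.2,233.2)]),(d,[(253.7,218),(251.7,223),(236.7,221.7),(240,215.7)])],yaws,"plug")
    for n,a,b in (("P",(210.2,152),(346,163.7)),("Q",(229.6,168.6),(326,180)),("R",(348.2,205.5),(311.2,270)),("S",(389.2,213.2),(314.7,307.5))):
        print(n,unproj(s,a,60).round(1),unproj(d,b,60).round(1))
E
python3 fit.py
```

```text
A [430.5 -86.5] yaw 1.9 rms 1.49
B [418.6  -7.5] yaw -4.7 rms 1.19
C [420.8  75.2] yaw -4.3 rms 1.1
crate [ 547.  -281.4] yaw 9.4 rms 1.36
logger [663.5  26.3] yaw 1.1 rms 1.39
rack [562.9 294.9] yaw -8.4 rms 1.46
plug [557.6  38.8] yaw -6.0 rms 0.91
P [[ 338.9 -284.7   60. ]] [[ 327.2 -280.8   60. ]]
Q [[ 385.5 -184.5   60. ]] [[ 376.3 -180.    60. ]]
R [[377.6 183.   60. ]] [[367.5 187.7  60. ]]
S [[354.9 290.4  60. ]] [[345.1 294.9  60. ]]
```

```bash
cat > plan.py <<'E'
from h import *
import sys
def wrap(a): return (a+180)%360-180
def phi(): 
    R=get_state()["eef_rot"]; return np.degrees(np.arctan2(R[1,2],R[0,2]))
def plan(x,y,z,ph,g,vmax=38,show=True):
    st=get_state(); p=np.array(st["tool_pos"]); R=st["eef_rot"]
    f=phi(); D=np.array([x,y,z])-p; dphi=wrap(ph-f)
    n=max(int(np.ceil(np.linalg.norm(D)/vmax)),int(np.ceil(abs(dphi)/6.6)),1); n=int(np.ceil(n/5)*5)
    print("t %.1f at"%st["t"],p.round(1),"phi %.1f"%f,"force",st["force"].round(1),"grip %.2f"%st["grip_width"],"q",st["q"].round(0))
    print("D",D.round(1),"dphi %.1f rows %d; j6 end ~%.0f"%(dphi,n,np.degrees(np.arctan2(y,x))+90-ph))
    rows=[];acc=p.copy();fa=f
    for i in range(n):
        goal=p+D*(i+1)/n; a=np.radians(fa)
        zt=np.array([np.cos(a),np.sin(a),0]); yt=np.array([0,0,-1.]); xt=np.cross(yt,zt)
        dl=(goal-acc); s=[round(float(dl@v)/1000,3) for v in (xt,yt,zt)]
        sp=round(float(np.radians(fa-(f+dphi*(i+1)/n))),2)
        acc=acc+1000*(s[0]*xt+s[1]*yt+s[2]*zt); fa-=np.degrees(sp)
        rows.append([g,s,sp])
    for i in range(0,n,5): print(str(rows[i:i+5]).replace(" ",""))
if __name__=="__main__": plan(*map(float,sys.argv[1:6]))
E
python3 plan.py 380 -182 180 -25 1
python3 - <<'E'
from h import *
s=snapshot("scene"); d=snapshot("side")
st=get_state(); print(proj(s,[st["tool_pos"],[0,0,0]]))
# lamp head/base, bottle
from scipy.optimize import least_squares
def tri(a,b): 
    o=least_squares(lambda p:np.r_[(proj(s,p)-a).ravel(),(proj(d,p)-b).ravel()],[600,0,50]); print(o.x.round(0),o.cost.round(1))
tri((215,270),(135,177)); tri((202,345),(118,225)); tri((247,288),(127,204))
E
```

```text
t 0.3 at [ 170.5 -496.4  231.2] phi -71.0 force [-0.  -0.8 -0. ] grip 0.99 q [-79.  17.  -9.  65.   0.  82.]
D [209.5 314.4 -51.2] dphi 46.0 rows 15; j6 end ~89
[[1.0,[-0.02,0.003,-0.015],-0.05],[1.0,[-0.021,0.004,-0.015],-0.06],[1.0,[-0.021,0.003,-0.013],-0.05],[1.0,[-0.023,0.004,-0.011],-0.05],[1.0,[-0.022,0.003,-0.011],-0.06]]
[[1.0,[-0.024,0.003,-0.01],-0.05],[1.0,[-0.023,0.004,-0.008],-0.06],[1.0,[-0.025,0.003,-0.007],-0.05],[1.0,[-0.024,0.004,-0.005],-0.05],[1.0,[-0.025,0.003,-0.005],-0.06]]
[[1.0,[-0.025,0.004,-0.002],-0.05],[1.0,[-0.025,0.003,-0.002],-0.05],[1.0,[-0.025,0.003,-0.0],-0.06],[1.0,[-0.026,0.004,0.001],-0.05],[1.0,[-0.025,0.003,0.002],-0.05]]
[[182.59233241  66.68436867]
 [338.6800368  141.72759707]]
[827.  69. 167.] 0.9
[904.  73.   8.] 0.0
[819. 139. 140.] 0.1
```

Call:
servo_tool([
  [1.0,[-0.02,0.003,-0.015],-0.05],
  [1.0,[-0.021,0.004,-0.015],-0.06],
  [1.0,[-0.021,0.003,-0.013],-0.05],
  [1.0,[-0.023,0.004,-0.011],-0.05],
  [1.0,[-0.022,0.003,-0.011],-0.06],
], grip_force=60)

```text
t: 0.87
tool_pos: [240.8, -391.1, 214.1]
eef_rot: [[-0.824, 0.0, 0.567], [-0.567, 0.0, -0.824], [-0.0, -1.0, 0.0]]
force: [-0.4, -0.3, 0.7]
grip_width: 1.0
```

Call:
servo_tool([
  [1.0,[-0.024,0.003,-0.01],-0.05],
  [1.0,[-0.023,0.004,-0.008],-0.06],
  [1.0,[-0.025,0.003,-0.007],-0.05],
  [1.0,[-0.024,0.004,-0.005],-0.05],
  [1.0,[-0.025,0.003,-0.005],-0.06],
])

```text
t: 1.28
tool_pos: [310.3, -285.7, 197.2]
eef_rot: [[-0.643, 0.0, 0.766], [-0.766, -0.0, -0.643], [0.0, -1.0, 0.0]]
force: [0.4, -0.5, 0.1]
grip_width: 0.997
```

Call:
servo_tool([
  [1.0,[-0.025,0.004,-0.002],-0.05],
  [1.0,[-0.025,0.003,-0.002],-0.05],
  [1.0,[-0.025,0.003,0],-0.06],
  [1.0,[-0.026,0.004,0.001],-0.05],
  [1.0,[-0.025,0.003,0.002],-0.05],
])

```text
t: 1.7
tool_pos: [380.3, -180.4, 180.2]
eef_rot: [[-0.424, 0.0, 0.906], [-0.906, -0.0, -0.424], [0.0, -1.0, 0.0]]
force: [0.1, -0.4, 0.3]
grip_width: 1.0
```

Run:
```python
from h import *
from plan import phi
st=get_state(); print(st["t"],st["tool_pos"],phi(),st["q"].round(0))
s=snapshot("scene"); d=snapshot("side"); w=snapshot("wrist")
st=get_state();p=st["tool_pos"];z=st["eef_rot"][:,2]; print(p)
pts=[p,p+42.5*z+[0,0,13],p-42.5*z+[0,0,13]]
for n,c in (("s",s),("d",d),("w",w)):
    q=proj(c,pts); print(n,q.round(1))
q=proj(s,p)[0].astype(int); crop(s,q[0]-70,q[1]-60,q[0]+70,q[1]+45,5,"c1.png",proj(s,pts))
q=proj(d,p)[0].astype(int); crop(d,q[0]-70,q[1]-60,q[0]+70,q[1]+45,5,"c2.png",proj(d,pts))
crop(w,0,0,560,420,1,"c3.png",proj(w,[[381,-182,60],[333,-283,60]]))
```

```text
1.7 [ 380.30635371 -180.41770728  180.20368999] -25.06719140076751 [-35.   8. -29.  54.   0.  80.]
[ 380.11760368 -180.39461544  180.18060132]
s [[229.8 132.3]
 [216.4 132.9]
 [242.5 123.7]]
d [[327.7 142.6]
 [314.6 133.8]
 [341.8 143.1]]
w [[276.2 284.3]
 [382.2 299.1]
 [170.3 298.9]]
```

View pics/c1.png

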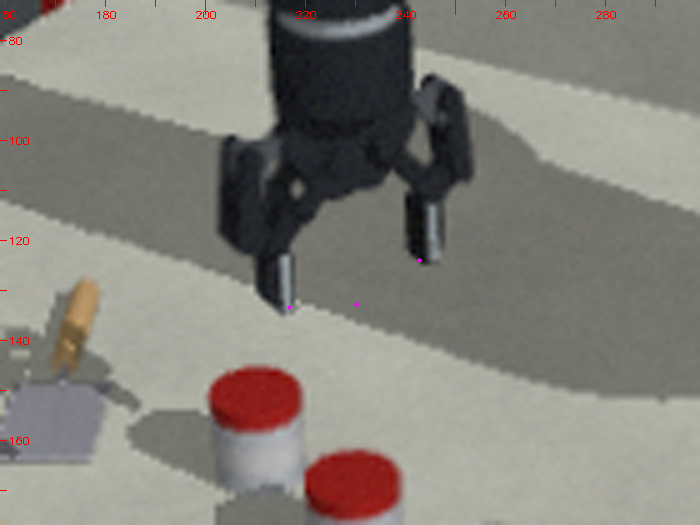

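View pics/c2.png

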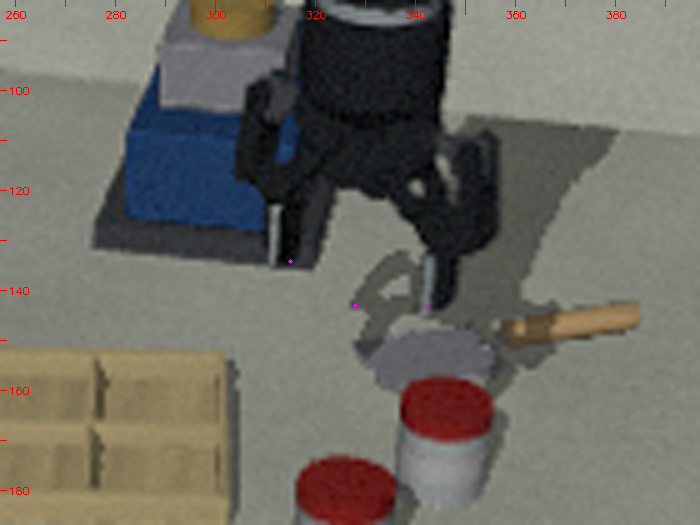

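View pics/c3.png

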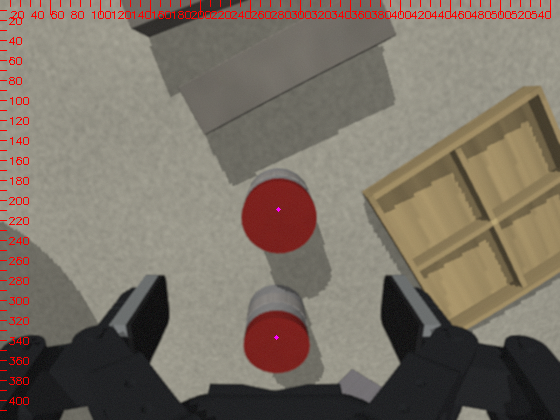

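Run:
```python
from h import *
w=snapshot("wrist"); s=snapshot("scene"); d=snapshot("side")
print(unproj(w,[(279,215),(276,342)],60).round(1))
# red blob centroids in all views
for n,c in (("scene",s),("side",d),("wrist",w)):
    b,g,rr=[c["image"][...,i].astype(int) for i in range(3)]
    m=((rr>90)&(g<50)&(b<50)).astype(np.uint8); k,_,stt,ce=cv2.connectedComponentsWithStats(m)
    for i in range(1,k):
        if stt[i,4]>100: print(n,ce[i].round(1),stt[i],unproj(c,ce[i],60).round(1))
```

```text
[[ 379.5 -188.2   60. ]
 [ 329.9 -289.1   60. ]]
scene [165.9  35.7] [159   0  14  74 456] [[ -400.5 -1049.7    60. ]]
scene [209.5 151.4] [201 146  18  12 173] [[ 336.9 -288.7   60. ]]
scene [228.8 168.7] [220 163  18  13 192] [[ 387.  -186.4   60. ]]
scene [348.1 205.2] [338 198  21  16 245] [[376.4 182.3  60. ]]
scene [389.  212.7] [379 205  21  16 255] [[353.1 289.2  60. ]]
scene [246.4 288.1] [240 282  13  14 148] [[758.5  97.9  60. ]]
side [545.3  62. ] [529   6  31 109 369] [[ -601.7 -1503.9    60. ]]
side [345.7 163.3] [337 158  18  12 174] [[ 328.3 -283.2   60. ]]
side [325.7 179.8] [316 174  20  13 204] [[ 377.3 -180.8   60. ]]
side [310.6 269.4] [299 260  25  21 404] [[369.  186.1  60. ]]
side [314.2 306.8] [301 295  28  24 506] [[346.4 293.2  60. ]]
wrist [278.6 213.4] [ 242  177   74   74 4240] [[ 379.7 -186.9   60. ]]
wrist [276.1 339.9] [ 245  310   64   61 3117] [[ 330.9 -287.2   60. ]]
```

```bash
python3 plan.py 381 -186 26 -25 1
```

```text
t 2.0 at [ 379.6 -182.2  180.4] phi -25.3 force [ 0.1  0.1 -0. ] grip 1.00 q [-36.   8. -29.  54.  -0.  80.]
D [   1.4   -3.8 -154.4] dphi 0.3 rows 5; j6 end ~89
[[1.0,[0.001,0.031,0.001],-0.0],[1.0,[0.0,0.031,0.0],-0.0],[1.0,[0.001,0.031,0.001],-0.0],[1.0,[0.0,0.031,0.0],-0.0],[1.0,[0.001,0.03,0.001],-0.0]]
```

Call:
servo_tool([
  [1.0,[0.001,0.031,0.001],0],
  [1.0,[0,0.031,0],0],
  [1.0,[0.001,0.031,0.001],0],
  [1.0,[0,0.031,0],0],
  [1.0,[0.001,0.03,0.001],0],
])

```text
t: 2.42
tool_pos: [380.7, -186.5, 25.2]
eef_rot: [[-0.428, 0.001, 0.904], [-0.904, -0.001, -0.428], [0.0, -1.0, 0.001]]
force: [-0.1, 0.6, -0.8]
grip_width: 1.003
```

Call:
servo_tool([
  [0.0,[0,0,0],0],
  [0.0,[0,0,0],0],
  [0.0,[0,0,0],0],
  [0.0,[0,0,0],0],
  [0.0,[0,0,0],0],
])

```text
t: 2.83
tool_pos: [382.2, -186.5, 27.9]
eef_rot: [[-0.426, 0.002, 0.905], [-0.905, -0.002, -0.426], [0.001, -1.0, 0.003]]
force: [-0.4, -0.9, -1.8]
grip_width: 0.643
```

Run:
```python
from h import *
w=snapshot("wrist"); cv2.imwrite("pics/c4.png",w["image"])
st=get_state(); print(st["tool_pos"],st["grip_width"],st["force"])
b,g,rr=[w["image"][...,i].astype(int) for i in range(3)]
m=((rr>90)&(g<50)&(b<50)).astype(np.uint8); k,_,stt,ce=cv2.connectedComponentsWithStats(m)
for i in range(1,k):
    if stt[i,4]>100: print(ce[i].round(1),stt[i],unproj(w,ce[i],60).round(1))
```

```text
[ 382.04337344 -186.30518847   27.63515267] 0.641280972465923 [ 1.17568532  0.51254297 -1.76605823]
[274.7 319. ] [  196   246   159   144 18111] [[ 382.4 -184.4   60. ]]
```

View pics/c4.png

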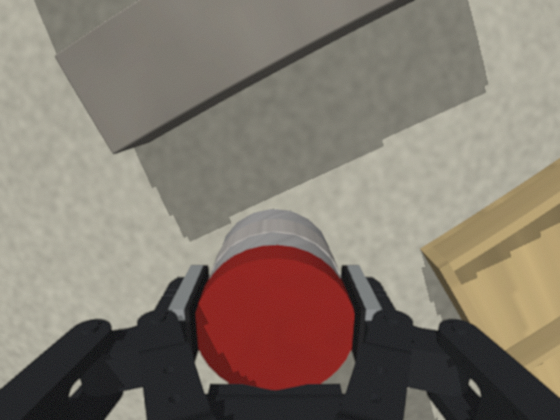

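```bash
python3 plan.py 382 -186 120 -25 0.0;python3 - <<'E'
from plan import *
E
sed -i 's/def plan(x,y,z,ph,g,vmax=38,show=True):/def plan(x,y,z,ph,g,vmax=38,start=None):/; s/st=get_state(); p=np.array(st\["tool_pos"\])/st=get_state(); p=np.array(st["tool_pos"] if start is None else start[:3])/; s/    f=phi(); D/    f=phi() if start is None else start[3]; D/' plan.py
cat >> plan.py <<'E'
E
sed -i 's/^if __name__.*$/if __name__=="__main__":\n    start=None\n    for a in sys.argv[1:]:\n        v=list(map(float,a.split(","))); plan(*v[:6],start=start) if len(v)<6 else plan(*v[:5],vmax=v[5],start=start); start=v[:4]/' plan.py
python3 plan.py 382,-186,120,-25,0 520,-310,150,-35.6,0
```

```text
t 2.9 at [ 382.  -186.3   27.6] phi -25.2 force [ 1.2  0.5 -1.8] grip 0.64 q [-36.  20. -40.  29.   0.  79.]
D [-0.   0.3 92.4] dphi 0.2 rows 5; j6 end ~89
[[0.0,[-0.0,-0.018,-0.0],-0.0],[0.0,[-0.0,-0.019,-0.0],-0.0],[0.0,[-0.0,-0.018,-0.0],-0.0],[0.0,[-0.0,-0.019,-0.0],-0.0],[0.0,[-0.0,-0.018,-0.0],-0.0]]
t 2.9 at [ 382.  -186.3   27.6] phi -25.2 force [ 1.2  0.5 -1.8] grip 0.64 q [-36.  20. -40.  29.   0.  79.]
D [-0.   0.3 92.4] dphi 0.2 rows 5; j6 end ~89
[[0.0,[-0.0,-0.018,-0.0],-0.0],[0.0,[-0.0,-0.019,-0.0],-0.0],[0.0,[-0.0,-0.018,-0.0],-0.0],[0.0,[-0.0,-0.019,-0.0],-0.0],[0.0,[-0.0,-0.018,-0.0],-0.0]]
t 2.9 at [ 382. -186.  120.] phi -25.0 force [ 1.2  0.5 -1.8] grip 0.64 q [-36.  20. -40.  29.   0.  79.]
D [ 138. -124.   30.] dphi -10.6 rows 5; j6 end ~95
[[0.0,[0.011,-0.006,0.035],0.04],[0.0,[0.009,-0.006,0.036],0.03],[0.0,[0.008,-0.006,0.037],0.04],[0.0,[0.007,-0.006,0.036],0.04],[0.0,[0.006,-0.006,0.037],0.04]]
```

Call:
servo_tool([
  [0,[0,-0.018,0],0],
  [0,[0,-0.019,0],0],
  [0,[0,-0.018,0],0],
  [0,[0,-0.019,0],0],
  [0,[0,-0.018,0],0],
])

```text
t: 3.3
tool_pos: [381.4, -185.7, 120.2]
eef_rot: [[-0.426, 0.001, 0.905], [-0.905, -0.001, -0.426], [0.0, -1.0, 0.001]]
force: [1.0, -0.1, -2.7]
grip_width: 0.64
```

Call:
servo_tool([
  [0,[0.011,-0.006,0.035],0.04],
  [0,[0.009,-0.006,0.036],0.03],
  [0,[0.008,-0.006,0.037],0.04],
  [0,[0.007,-0.006,0.036],0.04],
  [0,[0.006,-0.006,0.037],0.04],
])

```text
t: 3.72
tool_pos: [520.1, -311.5, 149.7]
eef_rot: [[-0.591, 0.001, 0.807], [-0.807, -0.001, -0.591], [-0.0, -1.0, 0.001]]
force: [0.9, 0.4, -1.6]
grip_width: 0.636
```

Call:
servo_tool([
  [0,[0,0,0],0],
  [0,[0,0,0],0],
  [0,[0,0,0],0],
  [0,[0,0,0],0],
  [0,[0,0,0],0],
])

```text
t: 4.13
tool_pos: [517.9, -309.6, 148.6]
eef_rot: [[-0.589, -0.0, 0.808], [-0.808, 0.0, -0.589], [-0.0, -1.0, -0.001]]
force: [0.2, 0.4, -2.3]
grip_width: 0.637
```

Run:
```python
from fit import *
from plan import phi
w=snapshot("wrist")
st=get_state(); print(st["tool_pos"],st["grip_width"],st["force"],phi())
a=np.radians(9.4);R=np.array([[np.cos(a),-np.sin(a),0],[np.sin(a),np.cos(a),0],[0,0,1]])
P=np.array([[i*85.5,j*85.5,24] for i in(-1,1) for j in(-1,1)]+[[0,0,24]])@R.T+[547,-281.4,0]
crop(w,0,0,560,420,1,"d1.png",proj(w,P)); print(proj(w,P).round(0))
```

```text
[ 518.37963801 -310.00112843  148.60917524] 0.6402327619833355 [-0.29800821 -0.71344896 -2.23347059] -36.08363959106936
[[285. 299.]
 [120. 153.]
 [447. 151.]
 [284. -31.]
 [284. 151.]]
```

View pics/d1.png

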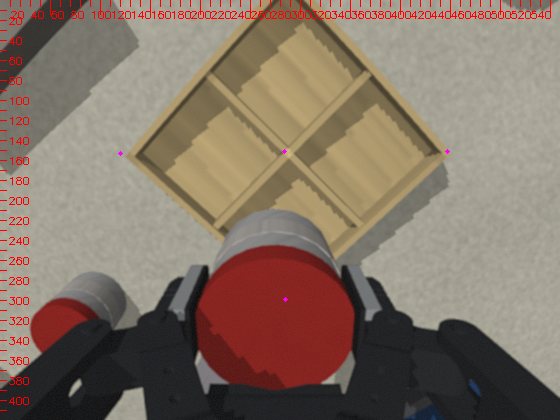

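```bash
python3 plan.py 582,-234,80,-35.6,0 582,-234,34,-35.6,0
```

```text
t 4.3 at [ 518.4 -310.   148.6] phi -36.1 force [-0.3 -0.7 -2.2] grip 0.64 q [-38.  28.  -4.  58.   0.  88.]
D [ 63.6  76.  -68.6] dphi 0.5 rows 5; j6 end ~104
[[0.0,[-0.02,0.014,0.001],-0.0],[0.0,[-0.02,0.013,0.002],-0.0],[0.0,[-0.019,0.014,0.001],-0.01],[0.0,[-0.02,0.014,0.002],0.0],[0.0,[-0.02,0.014,0.001],0.0]]
t 4.3 at [ 582. -234.   80.] phi -35.6 force [-0.3 -0.7 -2.2] grip 0.64 q [-38.  28.  -4.  58.   0.  88.]
D [  0.   0. -46.] dphi 0.0 rows 5; j6 end ~104
[[0.0,[0.0,0.009,0.0],0.0],[0.0,[0.0,0.009,0.0],0.0],[0.0,[0.0,0.01,0.0],0.0],[0.0,[0.0,0.009,0.0],0.0],[0.0,[0.0,0.009,0.0],0.0]]
```

Call:
servo_tool([
  [0,[-0.02,0.014,0.001],0],
  [0,[-0.02,0.013,0.002],0],
  [0,[-0.019,0.014,0.001],0],
  [0,[-0.02,0.014,0.002],0],
  [0,[-0.02,0.014,0.001],0],
])

```text
t: 4.7
tool_pos: [583.2, -233.8, 78.9]
eef_rot: [[-0.589, 0.0, 0.808], [-0.808, -0.0, -0.589], [-0.0, -1.0, 0.0]]
force: [0.6, -0.7, -2.1]
grip_width: 0.64
```

Call:
servo_tool([
  [0,[0,0.009,0],0],
  [0,[0,0.009,0],0],
  [0,[0,0.01,0],0],
  [0,[0,0.009,0],0],
  [0,[0,0,0],0],
])

```text
t: 5.12
tool_pos: [581.2, -234.7, 40.5]
eef_rot: [[-0.59, -0.002, 0.807], [-0.807, 0.001, -0.59], [0.0, -1.0, -0.002]]
force: [-0.4, 0.7, -2.2]
grip_width: 0.645
```

Call:
servo_tool([
  [0,[0,0.004,0],0],
  [0,[0,0.003,0],0],
  [0,[0,0,0],0],
  [0,[0,0,0],0],
  [0,[0,0,0],0],
])

```text
t: 5.53
tool_pos: [582.9, -234.8, 35.7]
eef_rot: [[-0.589, 0.001, 0.808], [-0.808, -0.0, -0.589], [-0.0, -1.0, 0.001]]
force: [0.9, -0.6, -2.7]
grip_width: 0.637
```

Call:
servo_tool([
  [0.78,[0,0,0],0],
  [0.78,[0,0,0],0],
  [0.78,[0,0,0],0],
  [0.78,[0,-0.01,0],0],
  [0.78,[0,-0.02,0],0],
])

```text
t: 5.95
tool_pos: [581.3, -233.8, 64.2]
eef_rot: [[-0.589, -0.003, 0.808], [-0.808, 0.002, -0.589], [0.001, -1.0, -0.004]]
force: [0.0, -0.4, -0.3]
grip_width: 0.776
```

```bash
python3 plan.py 582,-234,130,-36,1 390,-330,150,-25,1
```

```text
t 6.0 at [ 581.3 -233.8   64.2] phi -36.1 force [ 0.  -0.4 -0.3] grip 0.78 q [-29.  35.  -6.  49.  -0.  98.]
D [ 0.7 -0.2 65.8] dphi 0.1 rows 5; j6 end ~104
[[1.0,[-0.0,-0.013,0.0],-0.0],[1.0,[-0.0,-0.013,0.0],-0.0],[1.0,[-0.0,-0.013,0.0],-0.0],[1.0,[-0.0,-0.014,0.001],-0.0],[1.0,[-0.0,-0.013,-0.0],-0.0]]
t 6.0 at [ 582. -234.  130.] phi -36.0 force [ 0.  -0.4 -0.3] grip 0.78 q [-29.  35.  -6.  49.  -0.  98.]
D [-192.  -96.   20.] dphi 11.0 rows 10; j6 end ~75
[[1.0,[0.019,-0.002,-0.01],-0.02],[1.0,[0.019,-0.002,-0.01],-0.02],[1.0,[0.019,-0.002,-0.011],-0.02],[1.0,[0.018,-0.002,-0.011],-0.02],[1.0,[0.018,-0.002,-0.011],-0.02]]
[[1.0,[0.018,-0.002,-0.012],-0.02],[1.0,[0.018,-0.002,-0.012],-0.01],[1.0,[0.017,-0.002,-0.012],-0.02],[1.0,[0.018,-0.002,-0.013],-0.02],[1.0,[0.017,-0.002,-0.013],-0.02]]
```

```bash
python3 plan.py 582,-234,110,-36,1 332,-286,120,-36,1
```

```text
t 6.0 at [ 581.3 -233.8   64.2] phi -36.1 force [ 0.  -0.4 -0.3] grip 0.78 q [-29.  35.  -6.  49.  -0.  98.]
D [ 0.7 -0.2 45.8] dphi 0.1 rows 5; j6 end ~104
[[1.0,[-0.0,-0.009,0.0],-0.0],[1.0,[-0.0,-0.009,0.0],-0.0],[1.0,[-0.0,-0.009,0.0],-0.0],[1.0,[-0.0,-0.01,0.001],-0.0],[1.0,[-0.0,-0.009,-0.0],-0.0]]
t 6.0 at [ 582. -234.  110.] phi -36.0 force [ 0.  -0.4 -0.3] grip 0.78 q [-29.  35.  -6.  49.  -0.  98.]
D [-250.  -52.   10.] dphi 0.0 rows 10; j6 end ~85
[[1.0,[0.019,-0.001,-0.017],0.0],[1.0,[0.019,-0.001,-0.017],0.0],[1.0,[0.019,-0.001,-0.018],0.0],[1.0,[0.019,-0.001,-0.017],0.0],[1.0,[0.019,-0.001,-0.017],0.0]]
[[1.0,[0.018,-0.001,-0.017],0.0],[1.0,[0.019,-0.001,-0.017],0.0],[1.0,[0.019,-0.001,-0.017],0.0],[1.0,[0.019,-0.001,-0.018],0.0],[1.0,[0.019,-0.001,-0.017],0.0]]
```

Call:
servo_tool([
  [0.78,[0,-0.013,0],0],
  [0.78,[0,-0.013,0],0],
  [1,[0,-0.013,0],0],
  [1,[0.01,-0.01,-0.01],0],
  [1,[0.01,-0.004,-0.01],0],
])

```text
t: 6.37
tool_pos: [555.8, -239.4, 120.8]
eef_rot: [[-0.588, 0.003, 0.809], [-0.809, -0.002, -0.588], [-0.0, -1.0, 0.003]]
force: [0.2, -0.6, 0.2]
grip_width: 0.998
```

Call:
servo_tool([
  [1,[0.022,0,-0.02],0],
  [1,[0.022,0,-0.02],0],
  [1,[0.022,0,-0.02],0],
  [1,[0.022,0,-0.02],0],
  [1,[0.02,0,-0.018],0],
])

```text
t: 6.78
tool_pos: [410.5, -268.6, 119.2]
eef_rot: [[-0.589, 0.0, 0.808], [-0.808, -0.001, -0.589], [0.0, -1.0, 0.001]]
force: [0.1, -0.3, -0.3]
grip_width: 0.999
```

Call:
servo_tool([
  [1,[0.02,0,-0.018],0],
  [1,[0.02,0,-0.018],0],
  [1,[0.02,0,-0.018],0],
  [1,[0.01,0,-0.01],0],
  [1,[0,0,0],0],
])

```text
t: 7.2
tool_pos: [316.9, -287.5, 119.1]
eef_rot: [[-0.591, -0.0, 0.807], [-0.807, -0.0, -0.591], [0.001, -1.0, -0.0]]
force: [0.8, -0.7, -0.4]
grip_width: 0.999
```

```bash
cat > red.py <<'E'
from h import *
def red(c,z=60):
    b,g,rr=[c["image"][...,i].astype(int) for i in range(3)]
    m=((rr>90)&(g<50)&(b<50)).astype(np.uint8); k,_,stt,ce=cv2.connectedComponentsWithStats(m)
    return [(ce[i].round(1),stt[i],unproj(c,ce[i],z)[0].round(1)) for i in range(1,k) if stt[i,4]>140]
if __name__=="__main__":
    for n in ("scene","side","wrist"):
        c=snapshot(n)
        if n=="wrist": cv2.imwrite("pics/w%d.png"%(get_state()["t"]*100),c["image"]); print("pics/w%d.png"%(get_state()["t"]*100))
        for x in red(c): print(n,*x)
E
python3 red.py; python3 plan.py 332,-286,26,-36,1
```

```text
scene [165.9  35.6] [159   0  14  74 457] [ -402.  -1050.9    60. ]
scene [209.4 151.3] [201 146  18  12 171] [ 336.9 -289.1   60. ]
scene [173.5 199.6] [164 192  20  16 252] [ 582.1 -238.3   60. ]
scene [348.1 205.2] [338 198  21  16 248] [376.7 182.2  60. ]
scene [388.9 212.7] [379 205  21  17 257] [353.3 289.1  60. ]
scene [246.5 288.1] [240 281  13  15 150] [758.5  97.9  60. ]
side [545.2  62.1] [528   6  32 110 370] [ -600.4 -1501.1    60. ]
side [260.3 161.7] [252 156  18  12 177] [ 580.8 -237.9   60. ]
side [345.7 163.3] [337 158  18  12 175] [ 328.2 -283.1   60. ]
side [310.8 269.4] [299 260  25  21 409] [368.6 186.1  60. ]
side [314.2 306.9] [301 295  27  24 510] [346.3 293.3  60. ]
pics/w735.png
wrist [292.5 225.2] [ 245  178   96   95 7062] [ 330.4 -289.5   60. ]
t 7.3 at [ 319.8 -287.8  119. ] phi -36.1 force [-0.1 -0.7 -0.2] grip 1.00 q [-52.  13. -33.  44.   0.  74.]
D [ 12.2   1.8 -93. ] dphi 0.1 rows 5; j6 end ~85
[[1.0,[-0.002,0.019,0.002],-0.0],[1.0,[-0.001,0.018,0.001],-0.0],[1.0,[-0.002,0.019,0.002],-0.0],[1.0,[-0.002,0.018,0.002],-0.0],[1.0,[-0.002,0.019,0.002],-0.0]]
```

Call:
servo_tool([
  [1,[-0.002,0.019,0.002],0],
  [1,[-0.001,0.018,0.002],0],
  [1,[-0.002,0.019,0.002],0],
  [1,[-0.001,0.018,0.002],0],
  [1,[-0.001,0.018,0.002],0],
])

```text
t: 7.77
tool_pos: [332.7, -287.5, 25.6]
eef_rot: [[-0.588, 0.001, 0.809], [-0.809, -0.001, -0.588], [-0.0, -1.0, 0.001]]
force: [-0.3, -0.4, -0.4]
grip_width: 1.002
```

Call:
servo_tool([
  [0,[0,0,0],0],
  [0,[0,0,0],0],
  [0,[0,0,0],0],
  [0,[0,0,0],0],
  [0,[0,0,0],0],
])

```text
t: 8.18
tool_pos: [331.8, -288.1, 27.2]
eef_rot: [[-0.589, 0.001, 0.808], [-0.808, -0.001, -0.589], [0.0, -1.0, 0.002]]
force: [0.1, 0.2, 0.4]
grip_width: 0.643
```

```bash
python3 plan.py 331,-287,80,-36,0 450,-268,110,-36,0 500,-248,90,-36,0 500,-248,38,-36,0
```

```text
t 8.2 at [ 331.8 -288.1   27.2] phi -36.1 force [0.1 0.2 0.4] grip 0.64 q [-51.  21. -38.  30.   0.  76.]
D [-0.8  1.1 52.8] dphi 0.1 rows 5; j6 end ~85
[[0.0,[-0.0,-0.011,-0.0],-0.0],[0.0,[-0.0,-0.01,-0.001],-0.0],[0.0,[-0.0,-0.011,0.0],-0.0],[0.0,[-0.0,-0.01,-0.0],-0.0],[0.0,[-0.0,-0.011,-0.0],-0.0]]
t 8.2 at [ 331. -287.   80.] phi -36.0 force [0.1 0.2 0.4] grip 0.64 q [-51.  21. -38.  30.   0.  76.]
D [119.  19.  30.] dphi 0.0 rows 5; j6 end ~95
[[0.0,[-0.017,-0.006,0.017],0.0],[0.0,[-0.017,-0.006,0.017],0.0],[0.0,[-0.017,-0.006,0.017],0.0],[0.0,[-0.017,-0.006,0.017],0.0],[0.0,[-0.017,-0.006,0.017],0.0]]
t 8.2 at [ 450. -268.  110.] phi -36.0 force [0.1 0.2 0.4] grip 0.64 q [-51.  21. -38.  30.   0.  76.]
D [ 50.  20. -20.] dphi 0.0 rows 5; j6 end ~100
[[0.0,[-0.009,0.004,0.006],0.0],[0.0,[-0.009,0.004,0.005],0.0],[0.0,[-0.009,0.004,0.006],0.0],[0.0,[-0.009,0.004,0.006],0.0],[0.0,[-0.01,0.004,0.006],0.0]]
t 8.2 at [ 500. -248.   90.] phi -36.0 force [0.1 0.2 0.4] grip 0.64 q [-51.  21. -38.  30.   0.  76.]
D [  0.   0. -52.] dphi 0.0 rows 5; j6 end ~100
[[0.0,[0.0,0.01,0.0],0.0],[0.0,[0.0,0.011,0.0],0.0],[0.0,[0.0,0.01,0.0],0.0],[0.0,[0.0,0.011,0.0],0.0],[0.0,[0.0,0.01,0.0],0.0]]
```

Call:
servo_tool([
  [0,[0,-0.012,0],0],
  [0,[0,-0.02,0],0],
  [0,[-0.005,-0.02,0.005],0],
  [0,[-0.017,-0.02,0.017],0],
  [0,[-0.02,-0.01,0.02],0],
])

```text
t: 8.6
tool_pos: [390.4, -279.2, 111.3]
eef_rot: [[-0.591, 0.002, 0.807], [-0.807, -0.002, -0.591], [0.001, -1.0, 0.003]]
force: [0.9, -2.0, -1.2]
grip_width: 0.639
```

Call:
servo_tool([
  [0,[-0.025,0,0.02],0],
  [0,[-0.025,0,0.02],0],
  [0,[-0.021,0.005,0.017],0],
  [0,[-0.014,0.01,0.013],0],
  [0,[0,0,0],0],
])

```text
t: 9.02
tool_pos: [499.6, -250.0, 92.7]
eef_rot: [[-0.587, 0.002, 0.809], [-0.809, -0.0, -0.587], [-0.001, -1.0, 0.001]]
force: [-1.0, 0.6, -2.2]
grip_width: 0.635
```

```bash
python3 plan.py 500,-249,90,-36,0,100
```

```text
t 9.0 at [ 499.6 -250.    92.7] phi -36.0 force [-1.   0.6 -2.2] grip 0.63 q [-34.  27. -16.  47.   0.  92.]
D [ 0.4  1.  -2.7] dphi -0.0 rows 5; j6 end ~100
[[0.0,[-0.0,0.001,-0.0],0.0],[0.0,[-0.0,0.0,-0.0],0.0],[0.0,[-0.001,0.001,-0.0],0.0],[0.0,[0.0,0.0,-0.0],0.0],[0.0,[-0.0,0.001,-0.0],0.0]]
```

Call:
servo_tool([
  [0,[-0.001,0.015,0],0],
  [0,[0,0.018,0],0],
  [0,[0,0.014,0],0],
  [0,[0,0.006,0],0],
  [0,[0,0.003,0],0],
])

```text
t: 9.43
tool_pos: [496.4, -249.9, 36.9]
eef_rot: [[-0.589, -0.001, 0.808], [-0.808, 0.001, -0.589], [0.0, -1.0, -0.001]]
force: [0.3, 0.1, -2.3]
grip_width: 0.637
```

Call:
servo_tool([
  [0,[0,0.002,0],0],
  [0,[0,0,0],0],
  [0.78,[0,0,0],0],
  [0.78,[0,0,0],0],
  [0.78,[0,0,0],0],
])

```text
t: 9.85
tool_pos: [497.7, -250.5, 36.1]
eef_rot: [[-0.589, 0.001, 0.808], [-0.808, -0.001, -0.589], [-0.0, -1.0, 0.001]]
force: [0.1, 0.4, 0.4]
grip_width: 0.779
```

Call:
servo_tool([
  [0.78,[0,-0.015,0],0],
  [0.78,[0,-0.025,0],0],
  [0.78,[0,-0.035,0],0],
  [0.8,[0,-0.035,0],0],
  [0.8,[0,-0.015,0],0],
])

```text
t: 10.27
tool_pos: [498.8, -251.2, 165.1]
eef_rot: [[-0.589, 0.005, 0.808], [-0.808, -0.003, -0.589], [-0.0, -1.0, 0.006]]
force: [0.4, -1.3, 0.6]
grip_width: 0.803
```

```bash
python3 red.py; python3 plan.py 400,-87,150,91,0.7
```

```text
scene [187.3 181.3] [178 175  20  14 220] [ 496.1 -255.3   60. ]
scene [173.5 199.5] [164 192  20  16 254] [ 581.7 -238.6   60. ]
scene [348.  205.2] [338 198  21  16 249] [376.7 182.1  60. ]
scene [389.  212.8] [379 206  21  16 254] [353.6 289.4  60. ]
scene [246.5 288.2] [240 282  13  14 149] [758.6  98.   60. ]
side [545.3  61.8] [529   6  31 109 369] [ -603.2 -1508.1    60. ]
side [260.2 161.7] [252 156  18  13 177] [ 581.  -237.7   60. ]
side [289.8 162.2] [281 157  19  12 179] [ 493.7 -253.5   60. ]
side [310.7 269.5] [299 260  25  21 405] [368.8 186.2  60. ]
side [314.3 306.9] [301 295  28  25 514] [346.2 293.4  60. ]
pics/w1041.png
wrist [361.9 124. ] [ 319   82   86   86 5859] [ 581.4 -236.8   60. ]
wrist [271.  217.7] [ 231  178   81   80 4983] [ 494.5 -253.6   60. ]
t 10.4 at [ 498.1 -250.8  162. ] phi -36.1 force [-0.1  0.6  0. ] grip 0.80 q [-34.  23. -11.  56.   0.  92.]
D [-98.1 163.8 -12. ] dphi 127.1 rows 20; j6 end ~-13
[[0.7,[-0.004,0.001,-0.009],-0.11],[0.7,[-0.004,0.0,-0.008],-0.11],[0.7,[-0.006,0.001,-0.008],-0.11],[0.7,[-0.006,0.0,-0.007],-0.11],[0.7,[-0.007,0.001,-0.006],-0.11]]
[[0.7,[-0.008,0.001,-0.006],-0.12],[0.7,[-0.009,0.0,-0.004],-0.11],[0.7,[-0.008,0.001,-0.004],-0.11],[0.7,[-0.01,0.0,-0.003],-0.11],[0.7,[-0.009,0.001,-0.001],-0.11]]
[[0.7,[-0.01,0.001,-0.001],-0.11],[0.7,[-0.009,0.0,0.001],-0.11],[0.7,[-0.01,0.001,0.001],-0.11],[0.7,[-0.009,0.0,0.003],-0.11],[0.7,[-0.009,0.001,0.003],-0.11]]
[[0.7,[-0.008,0.001,0.005],-0.11],[0.7,[-0.008,0.0,0.005],-0.12],[0.7,[-0.007,0.001,0.006],-0.11],[0.7,[-0.007,0.0,0.007],-0.11],[0.7,[-0.005,0.001,0.008],-0.11]]
```

View pics/w1041.png

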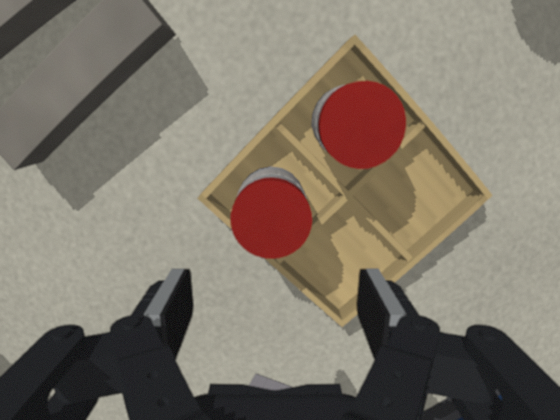

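Run:
```python
from fit import *
w=snapshot("wrist"); yaws=np.radians([-20,0,20])
p=fit(rect(171,171,24),[(w,[(353,38),(490,195),(343,327),(202,197)])],yaws,"crate")
c,s_=np.cos(p[2]),np.sin(p[2])
for i in(1,-1):
  for j in(1,-1): print(i,j,(p[0]+41.5*(i*c-j*s_)).round(1),(p[1]+41.5*(i*s_+j*c)).round(1))
print(unproj(w,[(361.9,124),(271,217.7)],65).round(1))
```

```text
crate [ 544.4 -282.7] yaw 9.7 rms 4.11
1 1 578.2 -234.7
1 -1 592.3 -316.5
-1 1 496.4 -248.8
-1 -1 510.5 -330.6
[[ 576.8 -232.9   65. ]
 [ 493.3 -249.2   65. ]]
```

```bash
python3 - <<'E'
from h import *
s=snapshot("scene"); d=snapshot("side")
def tri(a,b): 
    o=least_squares(lambda p:np.r_[(proj(s,p)-a).ravel(),(proj(d,p)-b).ravel()],[600,0,50]); print(o.x.round(0),o.cost.round(1))
tri((391,190.5),(363,301)); tri((428.5,212),(331,345))
E
python3 plan.py 372,184,150,-14,1,40
```

```text
[249. 258.  57.] 1.6
[302. 383.  62.] 0.1
t 10.7 at [ 496.4 -249.7  159.1] phi -36.1 force [-0.3  0.2  0.1] grip 0.80 q [-34.  23. -11.  56.  -0.  92.]
D [-124.4  433.7   -9.1] dphi 22.1 rows 15; j6 end ~130
[[1.0,[-0.018,0.001,-0.024],-0.03],[1.0,[-0.02,0.0,-0.023],-0.02],[1.0,[-0.019,0.001,-0.023],-0.03],[1.0,[-0.021,0.0,-0.022],-0.02],[1.0,[-0.02,0.001,-0.022],-0.03]]
[[1.0,[-0.022,0.001,-0.021],-0.02],[1.0,[-0.022,0.0,-0.02],-0.03],[1.0,[-0.022,0.001,-0.021],-0.03],[1.0,[-0.023,0.0,-0.019],-0.02],[1.0,[-0.023,0.001,-0.019],-0.03]]
[[1.0,[-0.024,0.001,-0.018],-0.02],[1.0,[-0.025,0.0,-0.018],-0.03],[1.0,[-0.024,0.001,-0.017],-0.02],[1.0,[-0.026,0.0,-0.016],-0.03],[1.0,[-0.025,0.001,-0.016],-0.03]]
```

Call:
servo_tool([
  [1,[-0.018,0.001,-0.024],-0.03],
  [1,[-0.02,0,-0.023],-0.02],
  [1,[-0.019,0.001,-0.023],-0.03],
  [1,[-0.021,0,-0.022],-0.02],
  [1,[-0.02,0.001,-0.022],-0.03],
])

```text
t: 11.08
tool_pos: [454.2, -104.3, 156.5]
eef_rot: [[-0.479, -0.001, 0.878], [-0.878, 0.001, -0.479], [0.0, -1.0, -0.001]]
force: [0.7, 0.0, 0.2]
grip_width: 1.006
```

Call:
servo_tool([
  [1,[-0.022,0.001,-0.021],-0.02],
  [1,[-0.022,0,-0.02],-0.03],
  [1,[-0.022,0.001,-0.021],-0.03],
  [1,[-0.023,0,-0.019],-0.02],
  [1,[-0.023,0.001,-0.019],-0.03],
])

```text
t: 11.5
tool_pos: [412.8, 40.0, 153.7]
eef_rot: [[-0.361, -0.001, 0.933], [-0.933, 0.0, -0.361], [0.0, -1.0, -0.001]]
force: [0.4, 1.2, -0.2]
grip_width: 1.0
```

Call:
servo_tool([
  [1,[-0.024,0.001,-0.018],-0.02],
  [1,[-0.025,0,-0.018],-0.03],
  [1,[-0.024,0.001,-0.017],-0.02],
  [1,[-0.022,0,-0.016],-0.03],
  [1,[-0.015,0.001,-0.012],-0.03],
])

```text
t: 11.92
tool_pos: [371.2, 170.6, 150.8]
eef_rot: [[-0.235, -0.001, 0.972], [-0.972, 0.0, -0.235], [0.0, -1.0, -0.001]]
force: [0.3, -0.8, -0.1]
grip_width: 1.0
```

```bash
python3 red.py; python3 plan.py 372,183,26,-14,1,40
```

```text
scene [166.   35.9] [159   0  14  75 458] [ -399.1 -1048.3    60. ]
scene [187.5 181.3] [178 175  20  14 219] [ 495.8 -255.    60. ]
scene [173.5 199.5] [164 192  20  16 255] [ 581.8 -238.5   60. ]
scene [348.  205.1] [338 198  21  16 248] [376.4 182.   60. ]
scene [389.  212.7] [379 205  21  17 257] [353.3 289.3  60. ]
scene [246.5 288.2] [240 282  13  14 149] [758.6  98.   60. ]
side [260.2 161.7] [252 156  18  13 177] [ 581.3 -237.7   60. ]
side [289.7 162.1] [281 157  18  12 177] [ 494.  -253.7   60. ]
side [310.7 269.4] [299 260  25  21 403] [369.  186.2  60. ]
side [314.3 306.8] [301 295  28  25 510] [346.1 293.1  60. ]
pics/w1206.png
wrist [190.5  42.5] [ 144    0   94   90 6830] [347.  288.9  60. ]
wrist [270.  200.5] [ 229  159   83   84 5487] [369.9 183.   60. ]
t 12.1 at [371.5 169.5 150.7] phi -13.6 force [-0.4  0.1 -0.1] grip 1.00 q [ 14.   8. -33.  49.  -0. 118.]
D [   0.5   13.5 -124.7] dphi -0.4 rows 5; j6 end ~130
[[1.0,[-0.003,0.025,-0.001],0.0],[1.0,[-0.002,0.025,-0.0],0.0],[1.0,[-0.003,0.025,-0.001],0.0],[1.0,[-0.003,0.025,-0.0],0.01],[1.0,[-0.002,0.025,-0.001],-0.0]]
```

Call:
servo_tool([
  [1,[-0.004,0.025,-0.001],0],
  [1,[-0.003,0.025,-0.001],0],
  [1,[-0.003,0.025,0],0],
  [1,[-0.003,0.025,-0.001],0],
  [1,[-0.001,0.024,0],0],
])

```text
t: 12.48
tool_pos: [373.0, 182.4, 25.9]
eef_rot: [[-0.239, -0.0, 0.971], [-0.971, -0.0, -0.239], [0.0, -1.0, -0.0]]
force: [0.8, -0.1, 0.0]
grip_width: 1.001
```

Call:
servo_tool([
  [0,[0,0,0],0],
  [0,[0,0,0],0],
  [0,[0,0,0],0],
  [0,[0,0,0],0],
  [0,[0,0,0],0],
])

```text
t: 12.9
tool_pos: [373.9, 183.1, 28.4]
eef_rot: [[-0.238, 0.002, 0.971], [-0.971, 0.0, -0.238], [-0.001, -1.0, 0.002]]
force: [-0.2, 0.1, -1.8]
grip_width: 0.642
```

```bash
python3 plan.py 372,183,110,-14,0,40 593,-317,110,-35.5,0,40 593,-317,37,-35.5,0
```

```text
t 12.9 at [373.9 183.1  28.4] phi -13.8 force [-0.2  0.1 -1.8] grip 0.64 q [ 16.  19. -41.  29.  -0. 120.]
D [-1.9 -0.1 81.6] dphi -0.2 rows 5; j6 end ~130
[[0.0,[0.0,-0.016,-0.0],0.0],[0.0,[0.0,-0.017,-0.001],0.0],[0.0,[0.0,-0.016,-0.0],0.0],[0.0,[0.0,-0.016,-0.0],0.0],[0.0,[0.001,-0.017,-0.001],0.0]]
t 12.9 at [372. 183. 110.] phi -14.0 force [-0.2  0.1 -1.8] grip 0.64 q [ 16.  19. -41.  29.  -0. 120.]
D [ 221. -500.    0.] dphi -21.5 rows 15; j6 end ~97
[[0.0,[0.029,0.0,0.022],0.03],[0.0,[0.028,0.0,0.024],0.02],[0.0,[0.027,0.0,0.023],0.03],[0.0,[0.027,0.0,0.025],0.02],[0.0,[0.027,0.0,0.025],0.03]]
[[0.0,[0.025,0.0,0.026],0.02],[0.0,[0.026,0.0,0.026],0.03],[0.0,[0.024,0.0,0.028],0.02],[0.0,[0.024,0.0,0.027],0.03],[0.0,[0.023,0.0,0.028],0.02]]
[[0.0,[0.022,0.0,0.029],0.03],[0.0,[0.021,0.0,0.03],0.02],[0.0,[0.021,0.0,0.03],0.03],[0.0,[0.02,0.0,0.03],0.02],[0.0,[0.02,0.0,0.031],0.03]]
t 12.9 at [ 593. -317.  110.] phi -35.5 force [-0.2  0.1 -1.8] grip 0.64 q [ 16.  19. -41.  29.  -0. 120.]
D [  0.   0. -73.] dphi 0.0 rows 5; j6 end ~97
[[0.0,[0.0,0.015,0.0],0.0],[0.0,[0.0,0.014,0.0],0.0],[0.0,[0.0,0.015,0.0],0.0],[0.0,[0.0,0.014,0.0],0.0],[0.0,[0.0,0.015,0.0],0.0]]
```

Call:
servo_tool([
  [0,[0,-0.015,0],0],
  [0,[0,-0.025,0],0],
  [0,[0,-0.025,0],0],
  [0,[0.01,-0.02,0.008],0],
  [0,[0.02,-0.01,0.015],0],
])

```text
t: 13.32
tool_pos: [389.1, 149.6, 125.4]
eef_rot: [[-0.235, 0.004, 0.972], [-0.972, 0.002, -0.235], [-0.002, -1.0, 0.003]]
force: [1.7, -0.6, -3.0]
grip_width: 0.638
```

Call:
servo_tool([
  [0,[0.028,0,0.023],0.03],
  [0,[0.028,0,0.024],0.02],
  [0,[0.027,0,0.023],0.03],
  [0,[0.027,0,0.025],0.02],
  [0,[0.027,0,0.025],0.03],
])

```text
t: 13.73
tool_pos: [464.4, -19.2, 123.4]
eef_rot: [[-0.362, 0.002, 0.932], [-0.932, -0.0, -0.362], [-0.0, -1.0, 0.002]]
force: [0.9, 0.6, -2.3]
grip_width: 0.634
```

Call:
servo_tool([
  [0,[0.025,0,0.026],0.02],
  [0,[0.026,0,0.026],0.03],
  [0,[0.024,0,0.028],0.02],
  [0,[0.024,0,0.027],0.03],
  [0,[0.023,0,0.028],0.02],
])

```text
t: 14.15
tool_pos: [538.0, -185.8, 123.2]
eef_rot: [[-0.472, 0.001, 0.881], [-0.881, -0.001, -0.472], [-0.0, -1.0, 0.001]]
force: [1.3, 0.1, -2.9]
grip_width: 0.637
```

```bash
python3 plan.py 593,-317,115,-35.5,0,40
```

```text
t 14.2 at [ 538.  -185.8  123.2] phi -28.2 force [ 1.3  0.1 -2.9] grip 0.64 q [-26.  26. -12.  52.  -0.  92.]
D [  55.  -131.2   -8.2] dphi -7.3 rows 5; j6 end ~97
[[0.0,[0.018,0.002,0.022],0.03],[0.0,[0.017,0.001,0.023],0.02],[0.0,[0.017,0.002,0.023],0.03],[0.0,[0.016,0.002,0.023],0.02],[0.0,[0.016,0.001,0.024],0.03]]
```

Call:
servo_tool([
  [0,[0.022,0,0.026],0.03],
  [0,[0.02,0,0.026],0.02],
  [0,[0.018,0,0.024],0.03],
  [0,[0.013,0,0.018],0.02],
  [0,[0.008,0,0.01],0.03],
])

```text
t: 14.57
tool_pos: [586.7, -309.3, 123.0]
eef_rot: [[-0.583, 0.001, 0.812], [-0.812, -0.001, -0.583], [0.0, -1.0, 0.002]]
force: [0.2, -0.6, -2.8]
grip_width: 0.636
```

```bash
python3 plan.py 593,-317,70,-35.5,0,40
```

```text
t 14.6 at [ 586.7 -309.3  123. ] phi -35.7 force [ 0.2 -0.6 -2.8] grip 0.64 q [-34.  36.   5.  59.  -0.  92.]
D [  6.3  -7.7 -53. ] dphi 0.2 rows 5; j6 end ~97
[[0.0,[0.001,0.011,0.002],-0.0],[0.0,[0.0,0.01,0.002],-0.0],[0.0,[0.001,0.011,0.002],-0.0],[0.0,[0.0,0.01,0.002],-0.0],[0.0,[0.001,0.011,0.002],-0.0]]
```

Call:
servo_tool([
  [0,[0.001,0.005,0.003],0],
  [0,[0.001,0.01,0.003],0],
  [0,[0,0.013,0.002],0],
  [0,[0,0.015,0.001],0],
  [0,[0,0.015,0],0],
])

```text
t: 14.98
tool_pos: [591.8, -311.7, 62.7]
eef_rot: [[-0.58, -0.001, 0.815], [-0.815, 0.001, -0.58], [-0.0, -1.0, -0.001]]
force: [-0.4, -0.1, -2.4]
grip_width: 0.638
```

Call:
servo_tool([
  [0,[0,0.015,0],0],
  [0,[0,0.008,0],0],
  [0,[0,0.003,0],0],
  [0,[0,0,0],0],
  [0,[0,0,0],0],
])

```text
t: 15.4
tool_pos: [592.4, -312.8, 38.7]
eef_rot: [[-0.581, 0.0, 0.814], [-0.814, -0.0, -0.581], [-0.0, -1.0, 0.0]]
force: [-0.2, 0.1, -2.4]
grip_width: 0.64
```

Call:
servo_tool([
  [0,[0.003,0.002,0],0],
  [0,[0,0.002,0],0],
  [0,[0,0,0],0],
  [0.78,[0,0,0],0],
  [0.78,[0,0,0],0],
])

```text
t: 15.82
tool_pos: [590.7, -315.8, 34.8]
eef_rot: [[-0.581, 0.001, 0.814], [-0.814, -0.0, -0.581], [-0.0, -1.0, 0.001]]
force: [0.2, -0.0, -0.2]
grip_width: 0.778
```

Call:
servo_tool([
  [0.78,[0,0,0],0],
  [0.78,[0,-0.02,0],0],
  [0.78,[0,-0.035,0],0],
  [0.78,[0,-0.035,0],0],
  [1,[-0.01,-0.02,-0.01],0],
])

```text
t: 16.23
tool_pos: [589.6, -304.3, 148.4]
eef_rot: [[-0.582, 0.004, 0.813], [-0.813, -0.004, -0.582], [0.0, -1.0, 0.006]]
force: [0.9, 0.3, 0.5]
grip_width: 0.898
```

```bash
python3 plan.py 349,285,150,-14,1,41
```

```text
t 16.2 at [ 589.6 -304.3  148.4] phi -35.6 force [0.9 0.3 0.5] grip 0.90 q [-34.  34.   7.  62.  -0.  92.]
D [-240.6  589.3    1.6] dphi 21.6 rows 20; j6 end ~143
[[1.0,[-0.017,-0.0,-0.027],-0.02],[1.0,[-0.017,-0.0,-0.027],-0.02],[1.0,[-0.018,-0.0,-0.026],-0.02],[1.0,[-0.019,-0.0,-0.026],-0.02],[1.0,[-0.019,-0.0,-0.025],-0.01]]
[[1.0,[-0.019,-0.0,-0.025],-0.02],[1.0,[-0.02,-0.001,-0.025],-0.02],[1.0,[-0.02,0.0,-0.025],-0.02],[1.0,[-0.021,0.0,-0.024],-0.02],[1.0,[-0.021,0.0,-0.024],-0.02]]
[[1.0,[-0.022,0.0,-0.023],-0.02],[1.0,[-0.022,0.0,-0.023],-0.02],[1.0,[-0.023,-0.0,-0.022],-0.02],[1.0,[-0.023,-0.0,-0.022],-0.01],[1.0,[-0.023,-0.0,-0.022],-0.02]]
[[1.0,[-0.024,-0.0,-0.021],-0.02],[1.0,[-0.024,-0.0,-0.021],-0.02],[1.0,[-0.025,-0.0,-0.02],-0.02],[1.0,[-0.025,-0.001,-0.02],-0.02],[1.0,[-0.025,0.0,-0.019],-0.02]]
```

Call:
servo_tool([
  [1,[-0.017,0,-0.027],-0.02],
  [1,[-0.017,0,-0.027],-0.02],
  [1,[-0.018,0,-0.026],-0.02],
  [1,[-0.019,0,-0.026],-0.02],
  [1,[-0.019,0,-0.025],-0.01],
])

```text
t: 16.65
tool_pos: [527.2, -153.2, 144.7]
eef_rot: [[-0.505, 0.001, 0.863], [-0.863, -0.0, -0.505], [-0.0, -1.0, 0.001]]
force: [0.5, 0.1, 0.4]
grip_width: 0.997
```

Call:
servo_tool([
  [1,[-0.019,0,-0.025],-0.02],
  [1,[-0.02,0,-0.025],-0.02],
  [1,[-0.02,0,-0.025],-0.02],
  [1,[-0.021,0,-0.024],-0.02],
  [1,[-0.021,0,-0.024],-0.02],
])

```text
t: 17.07
tool_pos: [466.4, -6.1, 144.8]
eef_rot: [[-0.416, 0.001, 0.909], [-0.909, -0.0, -0.416], [-0.0, -1.0, 0.001]]
force: [0.3, 0.2, 0.2]
grip_width: 1.0
```

Call:
servo_tool([
  [1,[-0.022,0,-0.023],-0.02],
  [1,[-0.022,0,-0.023],-0.02],
  [1,[-0.023,0,-0.022],-0.02],
  [1,[-0.023,0,-0.022],-0.01],
  [1,[-0.023,0,-0.022],-0.02],
])

```text
t: 17.48
tool_pos: [406.0, 141.2, 144.8]
eef_rot: [[-0.333, 0.001, 0.943], [-0.943, 0.0, -0.333], [-0.001, -1.0, 0.001]]
force: [1.3, 0.2, -0.1]
grip_width: 1.0
```

Call:
servo_tool([
  [1,[-0.024,0,-0.021],-0.02],
  [1,[-0.024,0,-0.021],-0.02],
  [1,[-0.025,0,-0.02],-0.02],
  [1,[-0.02,0,-0.016],-0.02],
  [1,[-0.01,0,-0.009],-0.02],
])

```text
t: 17.9
tool_pos: [353.7, 266.8, 144.8]
eef_rot: [[-0.235, 0.001, 0.972], [-0.972, 0.001, -0.235], [-0.001, -1.0, 0.001]]
force: [-0.6, -1.5, 0.5]
grip_width: 0.993
```

```bash
python3 red.py; python3 plan.py 349,291,26,-14,1,40
```

```text
scene [165.9  35.7] [159   0  14  74 460] [ -400.4 -1049.6    60. ]
scene [187.4 181.4] [178 175  20  14 221] [ 496.1 -255.    60. ]
scene [148.6 192.6] [139 186  20  14 231] [ 590.5 -318.3   60. ]
scene [173.4 199.5] [164 192  20  16 254] [ 581.8 -238.7   60. ]
scene [389.  212.8] [379 205  21  17 257] [353.5 289.2  60. ]
scene [246.5 288.2] [240 282  13  14 148] [758.7  98.1  60. ]
side [263.6 148.5] [256 143  17  12 157] [ 588.6 -317.6   60. ]
side [260.3 161.7] [252 156  18  13 177] [ 580.8 -237.8   60. ]
side [289.7 162.1] [281 157  19  12 179] [ 494.2 -253.8   60. ]
side [314.2 306.8] [301 295  27  24 510] [346.3 293.1  60. ]
pics/w1805.png
wrist [255.5 186.6] [ 212  143   87   88 5922] [347.  290.9  60. ]
t 18.1 at [354.4 265.  144.6] phi -13.6 force [ 0.1 -0.1 -0.7] grip 1.00 q [ 27.  12. -29.  49.  -0. 131.]
D [  -5.4   26.  -118.6] dphi -0.4 rows 5; j6 end ~144
[[1.0,[-0.005,0.024,-0.002],0.0],[1.0,[-0.005,0.023,-0.003],0.0],[1.0,[-0.004,0.024,-0.002],0.0],[1.0,[-0.005,0.024,-0.002],0.01],[1.0,[-0.005,0.024,-0.002],-0.0]]
```

Call:
servo_tool([
  [1,[-0.012,0.022,-0.006],0],
  [1,[-0.01,0.024,-0.005],0],
  [1,[-0.001,0.024,-0.001],0],
  [1,[-0.001,0.024,0],0],
  [1,[0,0.024,0],0],
])

```text
t: 18.47
tool_pos: [349.5, 289.9, 25.6]
eef_rot: [[-0.239, 0.001, 0.971], [-0.971, 0.0, -0.239], [-0.0, -1.0, 0.001]]
force: [0.3, 0.2, 0.3]
grip_width: 1.001
```

Call:
servo_tool([
  [0,[0,0,0],0],
  [0,[0,0,0],0],
  [0,[0,0,0],0],
  [0,[0,0,0],0],
  [0,[0,0,0],0],
])

```text
t: 18.88
tool_pos: [349.7, 290.8, 27.6]
eef_rot: [[-0.238, 0.002, 0.971], [-0.971, 0.001, -0.238], [-0.002, -1.0, 0.002]]
force: [-0.1, 0.1, -2.8]
grip_width: 0.639
```

```bash
python3 plan.py 349,291,110,-14,0,40 511,-331,130,-35.5,0,40
```

```text
t 18.9 at [349.7 290.8  27.6] phi -13.8 force [-0.1  0.1 -2.8] grip 0.64 q [ 31.  23. -36.  31.  -0. 134.]
D [-0.7  0.2 82.4] dphi -0.2 rows 5; j6 end ~144
[[0.0,[-0.0,-0.016,-0.0],0.0],[0.0,[-0.0,-0.017,-0.0],0.0],[0.0,[-0.0,-0.016,-0.0],0.0],[0.0,[-0.0,-0.017,-0.001],0.0],[0.0,[-0.0,-0.016,0.0],0.0]]
t 18.9 at [349. 291. 110.] phi -14.0 force [-0.1  0.1 -2.8] grip 0.64 q [ 31.  23. -36.  31.  -0. 134.]
D [ 162. -622.   20.] dphi -21.5 rows 20; j6 end ~93
[[0.0,[0.028,-0.001,0.015],0.02],[0.0,[0.028,-0.001,0.016],0.02],[0.0,[0.028,-0.001,0.017],0.02],[0.0,[0.027,-0.001,0.017],0.02],[0.0,[0.027,-0.001,0.017],0.01]]
[[0.0,[0.027,-0.001,0.018],0.02],[0.0,[0.026,-0.001,0.019],0.02],[0.0,[0.026,-0.001,0.019],0.02],[0.0,[0.025,-0.001,0.019],0.02],[0.0,[0.026,-0.001,0.02],0.02]]
[[0.0,[0.025,-0.001,0.02],0.02],[0.0,[0.024,-0.001,0.021],0.02],[0.0,[0.024,-0.001,0.022],0.01],[0.0,[0.024,-0.001,0.021],0.02],[0.0,[0.023,-0.001,0.022],0.02]]
[[0.0,[0.023,-0.001,0.023],0.02],[0.0,[0.022,-0.001,0.023],0.02],[0.0,[0.022,-0.001,0.024],0.02],[0.0,[0.022,-0.001,0.023],0.02],[0.0,[0.021,-0.001,0.025],0.02]]
```

Call:
servo_tool([
  [0,[0,-0.012,0],0],
  [0,[0,-0.025,0],0],
  [0,[0,-0.028,0],0],
  [0,[0.01,-0.028,0.006],0],
  [0,[0.02,-0.01,0.011],0],
])

```text
t: 19.3
tool_pos: [359.9, 259.2, 133.6]
eef_rot: [[-0.236, 0.006, 0.972], [-0.972, 0.003, -0.236], [-0.005, -1.0, 0.005]]
force: [2.2, 0.4, -0.9]
grip_width: 0.637
```

Call:
servo_tool([
  [0,[0.029,0,0.016],0.02],
  [0,[0.029,0,0.017],0.02],
  [0,[0.029,0,0.017],0.02],
  [0,[0.028,0,0.018],0.02],
  [0,[0.028,0,0.018],0.02],
])

```text
t: 19.72
tool_pos: [401.8, 94.5, 130.3]
eef_rot: [[-0.334, 0.002, 0.942], [-0.942, 0.0, -0.334], [-0.001, -1.0, 0.002]]
force: [0.8, -0.7, -2.6]
grip_width: 0.639
```

Call:
servo_tool([
  [0,[0.027,0,0.018],0.02],
  [0,[0.027,0,0.019],0.02],
  [0,[0.027,0,0.019],0.02],
  [0,[0.026,0,0.019],0.02],
  [0,[0.026,0,0.02],0.02],
])

```text
t: 20.13
tool_pos: [440.4, -64.6, 130.3]
eef_rot: [[-0.427, 0.002, 0.904], [-0.904, -0.0, -0.427], [-0.0, -1.0, 0.002]]
force: [0.6, 0.5, -2.2]
grip_width: 0.638
```

```bash
python3 plan.py 511,-331,130,-35.5,0,40
```

```text
t 20.1 at [440.4 -64.6 130.3] phi -25.3 force [ 0.6  0.5 -2.2] grip 0.64 q [-18.  13. -30.  47.   0.  98.]
D [  70.6 -266.4   -0.3] dphi -10.2 rows 10; j6 end ~93
[[0.0,[0.021,0.0,0.018],0.02],[0.0,[0.021,0.0,0.018],0.02],[0.0,[0.02,0.0,0.019],0.01],[0.0,[0.02,0.0,0.018],0.02],[0.0,[0.02,0.0,0.02],0.02]]
[[0.0,[0.019,0.0,0.019],0.02],[0.0,[0.019,0.0,0.02],0.01],[0.0,[0.019,0.0,0.02],0.02],[0.0,[0.019,0.0,0.021],0.02],[0.0,[0.018,0.0,0.021],0.02]]
```

Call:
servo_tool([
  [0,[0.023,0,0.019],0.02],
  [0,[0.022,0,0.019],0.02],
  [0,[0.021,0,0.019],0.01],
  [0,[0.021,0,0.019],0.02],
  [0,[0.02,0,0.019],0.02],
])

```text
t: 20.55
tool_pos: [475.8, -203.3, 130.2]
eef_rot: [[-0.507, 0.001, 0.862], [-0.862, -0.001, -0.507], [0.0, -1.0, 0.001]]
force: [-0.3, -0.2, -2.0]
grip_width: 0.637
```

Call:
servo_tool([
  [0,[0.019,0,0.019],0.02],
  [0,[0.019,0,0.019],0.01],
  [0,[0.018,0,0.019],0.02],
  [0,[0.012,0,0.015],0.02],
  [0,[0.005,0,0.006],0.02],
])

```text
t: 20.97
tool_pos: [504.0, -307.7, 130.2]
eef_rot: [[-0.583, 0.002, 0.812], [-0.812, -0.002, -0.583], [0.001, -1.0, 0.002]]
force: [-0.5, 0.3, -1.5]
grip_width: 0.64
```

```bash
python3 plan.py 511,-330,70,-35.5,0,40
```

```text
t 21.0 at [ 504.  -307.7  130.2] phi -35.7 force [-0.5  0.3 -1.5] grip 0.64 q [-38.  28.  -8.  54.  -0.  87.]
D [  7.  -22.3 -60.2] dphi 0.2 rows 5; j6 end ~93
[[0.0,[0.003,0.012,0.004],-0.0],[0.0,[0.003,0.012,0.003],-0.0],[0.0,[0.002,0.012,0.004],-0.0],[0.0,[0.003,0.012,0.004],-0.0],[0.0,[0.003,0.012,0.004],-0.0]]
```

Call:
servo_tool([
  [0,[0.006,0.002,0.009],0],
  [0,[0.005,0.005,0.007],0],
  [0,[0.003,0.012,0.003],0],
  [0,[0,0.015,0.001],0],
  [0,[0,0.015,0],0],
])

```text
t: 21.38
tool_pos: [511.3, -327.2, 79.0]
eef_rot: [[-0.58, -0.0, 0.814], [-0.814, 0.0, -0.58], [-0.0, -1.0, -0.0]]
force: [0.7, 0.4, -2.2]
grip_width: 0.638
```

```bash
python3 plan.py 511,-330,35,-35.5,0,40
```

```text
t 21.4 at [ 511.3 -327.2   79. ] phi -35.5 force [ 0.7  0.4 -2.2] grip 0.64 q [-40.  32.  -9.  49.   0.  86.]
D [ -0.3  -2.8 -44. ] dphi -0.0 rows 5; j6 end ~93
[[0.0,[0.0,0.009,0.0],0.0],[0.0,[0.001,0.009,0.001],0.0],[0.0,[0.0,0.008,-0.0],0.0],[0.0,[0.001,0.009,0.0],0.0],[0.0,[0.0,0.009,0.0],0.0]]
```

Call:
servo_tool([
  [0,[0.001,0.015,0],0],
  [0,[0.001,0.014,0.001],0],
  [0,[0,0.008,0],0],
  [0,[0,0.003,0],0],
  [0,[0,0.002,0],0],
])

```text
t: 21.8
tool_pos: [510.7, -329.2, 37.6]
eef_rot: [[-0.581, -0.001, 0.814], [-0.814, 0.001, -0.581], [-0.0, -1.0, -0.001]]
force: [-0.3, 0.0, -1.5]
grip_width: 0.639
```

Call:
servo_tool([
  [0,[0,0.001,0],0],
  [0,[0,0,0],0],
  [0.78,[0,0,0],0],
  [0.78,[0,0,0],0],
  [0.78,[0,0,0],0],
])

```text
t: 22.22
tool_pos: [511.5, -330.2, 38.0]
eef_rot: [[-0.581, 0.001, 0.814], [-0.814, -0.001, -0.581], [0.0, -1.0, 0.001]]
force: [0.4, -0.3, -0.7]
grip_width: 0.774
```

Call:
servo_tool([
  [0.78,[0,-0.02,0],0],
  [0.78,[0,-0.03,0],0],
  [0.78,[0,-0.035,0],0],
  [0.78,[0,-0.035,0],0],
  [0.7,[0,-0.015,0],-0.05],
])

```text
t: 22.63
tool_pos: [512.6, -331.1, 177.5]
eef_rot: [[-0.54, 0.005, 0.842], [-0.842, -0.004, -0.54], [0.001, -1.0, 0.006]]
force: [0.2, -0.3, 0.3]
grip_width: 0.701
```

```bash
python3 red.py; python3 plan.py 400,70,150,86,0.7,40
```

```text
scene [166.5  37.7] [160   0  13  74 397] [ -380.4 -1030.2    60. ]
scene [351.7  50.3] [328   0  47 105 489] [-649.4 -216.3   60. ]
scene [386.7  26. ] [370   0  31  56 263] [-1055.2  -187.9    60. ]
scene [162.3 176.5] [153 170  19  14 213] [ 511.7 -332.8   60. ]
scene [187.4 181.3] [178 175  20  14 219] [ 496.  -255.1   60. ]
scene [148.7 192.4] [139 185  20  15 241] [ 589.8 -318.7   60. ]
scene [173.6 199.4] [164 192  20  16 252] [ 581.2 -238.4   60. ]
scene [246.5 288.2] [240 282  13  14 149] [758.6  98.   60. ]
side [545.4  61.6] [529   6  31 109 366] [ -604.4 -1511.6    60. ]
side [263.6 148.4] [256 143  17  12 156] [ 588.5 -317.7   60. ]
side [289.4 155.9] [281 144  19  25 345] [ 501.3 -289.4   60. ]
side [260.3 161.7] [252 156  18  12 176] [ 580.9 -238.    60. ]
pics/w2278.png
wrist [284.   37.3] [ 242    0   85   81 5764] [ 580.5 -237.3   60. ]
wrist [190.9 129.5] [ 150   89   83   83 5242] [ 494.2 -253.1   60. ]
wrist [355.4 132.9] [ 315   93   81   81 5205] [ 589.3 -316.8   60. ]
wrist [270.8 207.2] [ 232  169   78   77 4612] [ 510.5 -330.2   60. ]
t 22.8 at [ 511.9 -330.6  174. ] phi -32.7 force [-0.2 -0.2 -0.2] grip 0.70 q [-40.  28.  -1.  61.   0.  83.]
D [-111.9  400.6  -24. ] dphi 118.7 rows 20; j6 end ~14
[[0.7,[-0.014,0.001,-0.016],-0.1],[0.7,[-0.015,0.001,-0.014],-0.11],[0.7,[-0.017,0.002,-0.012],-0.1],[0.7,[-0.018,0.001,-0.01],-0.1],[0.7,[-0.019,0.001,-0.009],-0.11]]
[[0.7,[-0.019,0.001,-0.007],-0.1],[0.7,[-0.021,0.001,-0.004],-0.1],[0.7,[-0.02,0.002,-0.003],-0.11],[0.7,[-0.021,0.001,-0.0],-0.1],[0.7,[-0.021,0.001,0.002],-0.11]]
[[0.7,[-0.02,0.001,0.004],-0.1],[0.7,[-0.02,0.001,0.006],-0.1],[0.7,[-0.019,0.002,0.008],-0.11],[0.7,[-0.019,0.001,0.01],-0.1],[0.7,[-0.017,0.001,0.012],-0.1]]
[[0.7,[-0.015,0.001,0.013],-0.11],[0.7,[-0.015,0.001,0.016],-0.1],[0.7,[-0.012,0.002,0.016],-0.1],[0.7,[-0.011,0.001,0.018],-0.11],[0.7,[-0.009,0.001,0.019],-0.1]]
```

Call:
servo_tool([
  [0.7,[-0.014,0.001,-0.016],-0.1],
  [0.7,[-0.015,0.001,-0.014],-0.11],
  [0.7,[-0.017,0.002,-0.012],-0.1],
  [0.7,[-0.018,0.001,-0.01],-0.1],
  [0.7,[-0.019,0.001,-0.009],-0.11],
])

```text
t: 23.2
tool_pos: [482.2, -228.1, 164.7]
eef_rot: [[-0.046, -0.002, 0.999], [-0.999, 0.001, -0.046], [-0.001, -1.0, -0.002]]
force: [0.4, -0.1, -0.7]
grip_width: 0.7
```

Call:
servo_tool([
  [0.7,[-0.019,0.001,-0.007],-0.1],
  [0.7,[-0.021,0.001,-0.004],-0.1],
  [0.7,[-0.02,0.002,-0.003],-0.11],
  [0.7,[-0.021,0.001,0],-0.1],
  [0.7,[-0.021,0.001,0.002],-0.11],
])

```text
t: 23.62
tool_pos: [454.0, -128.1, 158.9]
eef_rot: [[0.456, -0.002, 0.89], [-0.89, 0.001, 0.456], [-0.002, -1.0, -0.001]]
force: [0.5, 0.1, -0.2]
grip_width: 0.702
```

Call:
servo_tool([
  [0.7,[-0.02,0.001,0.004],-0.1],
  [0.7,[-0.02,0.001,0.006],-0.1],
  [0.7,[-0.019,0.002,0.008],-0.11],
  [0.7,[-0.019,0.001,0.01],-0.1],
  [0.7,[-0.017,0.001,0.012],-0.1],
])

```text
t: 24.03
tool_pos: [425.4, -28.0, 153.0]
eef_rot: [[0.833, -0.002, 0.554], [-0.554, 0.001, 0.833], [-0.002, -1.0, -0.001]]
force: [0.7, -0.3, -0.7]
grip_width: 0.696
```

Call:
servo_tool([
  [0.7,[-0.015,0.001,0.013],-0.11],
  [0.7,[-0.015,0.001,0.016],-0.1],
  [0.7,[-0.012,0.002,0.016],-0.1],
  [0.7,[-0.008,0.001,0.014],-0.11],
  [0.7,[-0.005,0.001,0.009],-0.1],
])

```text
t: 24.45
tool_pos: [401.8, 57.2, 147.1]
eef_rot: [[0.998, -0.002, 0.065], [-0.065, 0.0, 0.998], [-0.002, -1.0, 0.0]]
force: [-0.4, -0.2, -0.4]
grip_width: 0.7
```

```bash
python3 plan.py 421,75,150,86,0.7,40
python3 - <<'E'
from fit import *
w=snapshot("wrist")
P=[]
for x,y,a in((430.5,-86.5,1.9),(418.6,-7.5,-4.7),(420.8,75.2,-4.3)):
    a=np.radians(a);P+=list(rect(160,40,40)@np.array([[np.cos(a),np.sin(a),0],[-np.sin(a),np.cos(a),0],[0,0,1]])+[x,y,0])
crop(w,0,0,560,420,1,"e1.png",proj(w,P))
E
```

```text
t 24.4 at [401.8  57.2 147.1] phi 86.3 force [-0.4 -0.2 -0.4] grip 0.70 q [ -2.   8. -34.  48.   0.   1.]
D [19.2 17.8  2.9] dphi -0.3 rows 5; j6 end ~14
[[0.7,[0.004,-0.001,0.004],0.0],[0.7,[0.003,-0.0,0.004],0.0],[0.7,[0.004,-0.001,0.003],0.0],[0.7,[0.003,-0.0,0.004],0.0],[0.7,[0.004,-0.001,0.004],0.0]]
```

View pics/e1.png

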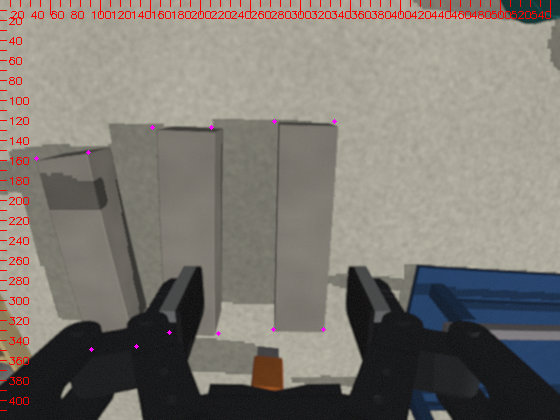

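```bash
python3 - <<'E'
from fit import *
w=snapshot("wrist")
yaws=np.radians([-20,-5,0,20])
fit(rect(160,40,40),[(w,[(278,124),(337,124),(325,331),(274,331)])],yaws,"C")
P=unproj(w,[(279,130),(275,325),(335,130),(325,325)],40); 
print(np.degrees(np.arctan2(P[1]-P[0],1)).round(1)[0], [np.degrees(np.arctan2(*(b-a)[[1,0]])).round(2) for a,b in ((P[0],P[1]),(P[2],P[3]))])
fit(rect(38,26,58),[(s,[(259,230.5),(268.2,224),(275.7,227),(266.2,233.2)])],np.radians(np.arange(-90,91,15)),"plug")
E
python3 plan.py 421,75,9,85.5,0.7,40
```

```text
C [424.7  75.3] yaw -5.0 rms 0.42
89.6 [np.float64(-5.29), np.float64(-4.5)]
plug [560.4  39.5] yaw -10.7 rms 0.77
t 24.8 at [403.3  55.3 148. ] phi 85.8 force [-0.2 -0.1  0.1] grip 0.70 q [ -3.   8. -33.  48.  -0.   2.]
D [  17.7   19.7 -139. ] dphi -0.3 rows 5; j6 end ~15
[[0.7,[0.003,0.028,0.004],0.0],[0.7,[0.003,0.028,0.004],0.0],[0.7,[0.004,0.027,0.005],0.0],[0.7,[0.003,0.028,0.004],0.0],[0.7,[0.003,0.028,0.004],0.0]]
```

Call:
servo_tool([
  [0.7,[0.007,0.01,0.008],0],
  [0.7,[0.007,0.015,0.008],0],
  [0.7,[0.005,0.025,0.005],0.01],
  [0.7,[0,0.025,0],0],
  [0.7,[0,0.02,0],0],
])

```text
t: 25.17
tool_pos: [424.0, 74.9, 51.8]
eef_rot: [[0.997, -0.0, 0.084], [-0.084, -0.0, 0.997], [-0.0, -1.0, -0.0]]
force: [-0.1, 0.5, -0.4]
grip_width: 0.697
```

```bash
python3 plan.py 423,75.5,9,85.2,0.7,40
```

```text
t 25.2 at [424.   74.9  51.8] phi 85.2 force [-0.1  0.5 -0.4] grip 0.70 q [  0.  18. -38.  34.  -0.   5.]
D [ -1.    0.6 -42.8] dphi -0.0 rows 5; j6 end ~15
[[0.7,[-0.0,0.009,0.0],0.0],[0.7,[-0.0,0.008,0.0],0.0],[0.7,[-0.001,0.009,0.0],0.0],[0.7,[0.0,0.008,0.0],0.0],[0.7,[-0.0,0.009,0.0],0.0]]
```

Call:
servo_tool([
  [0.7,[0,0.012,0],0],
  [0.7,[0,0.012,0.001],0],
  [0.7,[0,0.01,0],0],
  [0.7,[0,0.006,0],0],
  [0.7,[0,0.002,0],0],
])

```text
t: 25.58
tool_pos: [423.5, 75.9, 10.4]
eef_rot: [[0.997, -0.001, 0.083], [-0.083, -0.0, 0.997], [-0.001, -1.0, -0.0]]
force: [-0.0, -0.7, 0.2]
grip_width: 0.701
```

Call:
servo_tool([
  [0,[0,0,0],0],
  [0,[0,0,0],0],
  [0,[0,0,0],0],
  [0,[0,0,0],0],
  [0,[0,0,0],0],
], grip_force=90)

```text
t: 26.0
tool_pos: [424.1, 76.3, 11.9]
eef_rot: [[0.997, 0.001, 0.081], [-0.081, -0.0, 0.997], [0.001, -1.0, -0.0]]
force: [-2.7, -1.3, 6.0]
grip_width: 0.451
```

```bash
python3 red.py | tail -1;  python3 - <<'E'
import numpy as np
c=np.array([562.9,294.9]); a=np.radians(-8.4); uy=np.array([-np.sin(a),np.cos(a)])
for k in(76,0,-76): print(k,(c+k*uy).round(1))
E
python3 plan.py 423,75.5,150,85,0,40 574,370,150,81.6,0,38
```

```text
pics/w2615.png
76 [574.  370.1]
0 [562.9 294.9]
-76 [551.8 219.7]
t 26.1 at [424.1  76.3  11.9] phi 85.4 force [-2.2 -0.9  6.2] grip 0.45 q [  0.  22. -40.  27.  -0.   5.]
D [ -1.1  -0.8 138.1] dphi -0.4 rows 5; j6 end ~15
[[0.0,[-0.0,-0.028,-0.0],0.0],[0.0,[-0.0,-0.027,-0.0],0.0],[0.0,[-0.001,-0.028,-0.001],0.0],[0.0,[0.0,-0.028,0.0],0.0],[0.0,[-0.0,-0.027,0.0],0.01]]
t 26.1 at [423.   75.5 150. ] phi 85.0 force [-2.2 -0.9  6.2] grip 0.45 q [  0.  22. -40.  27.  -0.   5.]
D [151.  294.5   0. ] dphi -3.4 rows 10; j6 end ~41
[[0.0,[0.012,0.0,0.031],0.01],[0.0,[0.013,0.0,0.03],0.0],[0.0,[0.012,0.0,0.031],0.01],[0.0,[0.012,0.0,0.031],0.0],[0.0,[0.012,0.0,0.031],0.01]]
[[0.0,[0.011,0.0,0.031],0.01],[0.0,[0.011,0.0,0.031],0.0],[0.0,[0.012,0.0,0.031],0.01],[0.0,[0.01,0.0,0.032],0.0],[0.0,[0.011,0.0,0.031],0.01]]
```

Call:
servo_tool([
  [0,[0,-0.01,0],0],
  [0,[0,-0.02,0],0],
  [0,[0,-0.03,0],0],
  [0,[0,-0.035,0],0],
  [0,[0,-0.035,0],0],
])

```text
t: 26.57
tool_pos: [422.8, 76.4, 142.4]
eef_rot: [[0.997, -0.002, 0.081], [-0.081, -0.0, 0.997], [-0.002, -1.0, -0.0]]
force: [2.3, 0.0, -6.2]
grip_width: 0.452
```

```bash
python3 plan.py 520,295,165,81.6,0,39
```

```text
t 26.6 at [422.8  76.4 142.4] phi 85.4 force [ 2.3  0.  -6.2] grip 0.45 q [  0.  11. -31.  48.  -0.   5.]
D [ 97.2 218.6  22.6] dphi -3.8 rows 10; j6 end ~38
[[0.0,[0.008,-0.002,0.023],0.01],[0.0,[0.008,-0.003,0.022],0.0],[0.0,[0.007,-0.002,0.023],0.01],[0.0,[0.008,-0.002,0.023],0.01],[0.0,[0.007,-0.002,0.022],0.0]]
[[0.0,[0.007,-0.003,0.023],0.01],[0.0,[0.007,-0.002,0.023],0.01],[0.0,[0.007,-0.002,0.023],0.0],[0.0,[0.007,-0.002,0.023],0.01],[0.0,[0.006,-0.003,0.023],0.01]]
```

Call:
servo_tool([
  [0,[0.006,-0.003,0.015],0.01],
  [0,[0.008,-0.003,0.023],0],
  [0,[0.008,-0.002,0.026],0.01],
  [0,[0.008,-0.002,0.026],0.01],
  [0,[0.008,-0.002,0.026],0],
])

```text
t: 26.98
tool_pos: [472.8, 189.3, 153.3]
eef_rot: [[0.994, -0.0, 0.112], [-0.112, -0.0, 0.994], [-0.0, -1.0, -0.0]]
force: [0.9, -0.3, -5.0]
grip_width: 0.451
```

Call:
servo_tool([
  [0,[0.008,-0.003,0.026],0.01],
  [0,[0.008,-0.002,0.026],0.01],
  [0,[0.007,-0.002,0.024],0],
  [0,[0.006,-0.002,0.018],0.01],
  [0,[0.003,0,0.008],0.01],
])

```text
t: 27.4
tool_pos: [517.8, 287.7, 162.1]
eef_rot: [[0.989, 0.0, 0.149], [-0.149, 0.001, 0.989], [0.0, -1.0, 0.001]]
force: [0.0, -0.9, -5.3]
grip_width: 0.453
```

Call:
servo_tool([
  [0,[0,0,0],0],
  [0,[0,0,0],0],
  [0,[0,0,0],0],
  [0,[0,0,0],0],
  [0,[0,0,0],0],
])

```text
t: 27.82
tool_pos: [516.9, 284.6, 162.4]
eef_rot: [[0.989, -0.0, 0.151], [-0.151, -0.0, 0.989], [-0.0, -1.0, -0.0]]
force: [-0.2, 0.4, -5.7]
grip_width: 0.456
```

Run:
```python
from fit import *
from plan import phi
w=snapshot("wrist"); st=get_state(); print(st["tool_pos"],phi())
a=np.radians(-8.4);R=np.array([[np.cos(a),-np.sin(a),0],[np.sin(a),np.cos(a),0],[0,0,1]])
P=np.array([[i*55,j*130,75] for i in(-1,1) for j in np.linspace(-1,1,5)])@R.T+[562.9,294.9,0]
crop(w,0,0,560,420,1,"f1.png",proj(w,P));
```

```text
[517.16527259 285.09055108 162.44368495] 81.33115344986948
```

View pics/f1.png

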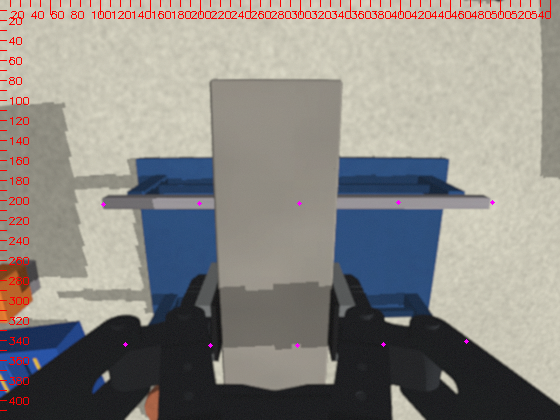

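```bash
python3 plan.py 574,370,140,81.6,0,39
```

```text
t 28.0 at [517.2 285.1 162.4] phi 81.3 force [ 0.6  0.2 -5.7] grip 0.45 q [22. 26. -5. 59. -0. 30.]
D [ 56.8  84.9 -22.4] dphi 0.3 rows 5; j6 end ~41
[[0.0,[0.009,0.004,0.019],-0.0],[0.0,[0.008,0.005,0.018],-0.0],[0.0,[0.009,0.004,0.019],-0.0],[0.0,[0.009,0.005,0.018],-0.0],[0.0,[0.008,0.004,0.019],-0.0]]
```

Call:
servo_tool([
  [0,[0.007,0.004,0.015],0],
  [0,[0.01,0.005,0.021],0],
  [0,[0.011,0.005,0.023],0],
  [0,[0.011,0.005,0.022],0],
  [0,[0.007,0.004,0.014],0],
])

```text
t: 28.38
tool_pos: [578.0, 374.1, 138.8]
eef_rot: [[0.989, 0.001, 0.15], [-0.15, 0.001, 0.989], [0.0, -1.0, 0.001]]
force: [0.1, -0.4, -5.5]
grip_width: 0.45
```

```bash
python3 plan.py 574,370,100,81.6,0,39
```

```text
t 28.4 at [578.  374.1 138.8] phi 81.4 force [ 0.1 -0.4 -5.5] grip 0.45 q [27. 38. 11. 63.  0. 35.]
D [ -4.   -4.1 -38.8] dphi 0.2 rows 5; j6 end ~41
[[0.0,[-0.001,0.008,-0.001],-0.0],[0.0,[-0.0,0.008,-0.001],-0.0],[0.0,[-0.001,0.007,-0.001],-0.0],[0.0,[-0.001,0.008,-0.001],-0.0],[0.0,[-0.0,0.008,-0.001],-0.0]]
```

Call:
servo_tool([
  [0,[-0.001,0.008,-0.001],0],
  [0,[-0.001,0.008,-0.001],0],
  [0,[-0.001,0.008,-0.001],0],
  [0,[0,0.008,-0.001],0],
  [0,[0,0.006,0],0],
])

```text
t: 28.8
tool_pos: [572.6, 367.9, 100.3]
eef_rot: [[0.989, -0.001, 0.151], [-0.151, -0.001, 0.989], [-0.001, -1.0, -0.001]]
force: [-1.3, 0.1, -5.9]
grip_width: 0.452
```

Call:
servo_tool([
  [0,[0,0.003,0],0],
  [0,[0,0.003,0],0],
  [0,[0,0.003,0],0],
  [0,[0,0.002,0],0],
  [0,[0,0,0],0],
])

```text
t: 29.22
tool_pos: [573.3, 368.9, 90.0]
eef_rot: [[0.989, -0.0, 0.15], [-0.15, -0.0, 0.989], [-0.0, -1.0, -0.0]]
force: [0.5, -1.5, -5.4]
grip_width: 0.453
```

Next I lower in 1 mm steps until the force shows contact.

Call:
servo_tool([
  [0,[0,0.001,0],0],
  [0,[0,0.001,0],0],
  [0,[0,0.001,0],0],
  [0,[0,0,0],0],
  [0,[0,0,0],0],
])

```text
t: 29.63
tool_pos: [573.4, 369.0, 87.3]
eef_rot: [[0.989, -0.0, 0.15], [-0.15, -0.0, 0.989], [-0.0, -1.0, -0.0]]
force: [-0.9, -0.1, -5.7]
grip_width: 0.449
```

Call:
servo_tool([
  [0,[0,0.001,0],0],
  [0,[0,0,0],0],
  [0,[0,0,0],0],
  [0,[0,0,0],0],
  [0,[0,0,0],0],
])

```text
t: 30.05
tool_pos: [573.5, 369.1, 87.0]
eef_rot: [[0.989, 0.001, 0.15], [-0.15, 0.0, 0.989], [0.001, -1.0, 0.0]]
force: [-2.8, -2.5, 6.6]
grip_width: 0.452
```

Call:
servo_tool([
  [0.5,[0,0,0],0],
  [0.6,[0,0,0],0],
  [0.65,[0,0,0],0],
  [0.65,[0,0,0],0],
  [0.65,[0,0,0],0],
])

```text
t: 30.47
tool_pos: [573.5, 369.1, 86.2]
eef_rot: [[0.989, 0.0, 0.15], [-0.15, 0.0, 0.989], [0.0, -1.0, 0.0]]
force: [0.1, -0.0, 0.1]
grip_width: 0.65
```

Call:
servo_tool([
  [0.65,[0,-0.01,0],0],
  [0.65,[0,-0.02,0],0],
  [0.65,[0,-0.03,0],0],
  [0.65,[0,-0.03,0],0],
  [0.65,[0,-0.01,0],0],
])

```text
t: 30.88
tool_pos: [575.1, 369.9, 191.9]
eef_rot: [[0.989, 0.006, 0.15], [-0.15, 0.003, 0.989], [0.005, -1.0, 0.004]]
force: [0.8, 0.7, 0.8]
grip_width: 0.649
```

```bash
python3 plan.py 421,-8,150,85,0.65,40
python3 - <<'E'
from h import *
w=snapshot("wrist"); cv2.imwrite("pics/f2.png",w["image"])
E
```

```text
t 30.9 at [575.1 369.9 191.9] phi 81.4 force [0.8 0.7 0.8] grip 0.65 q [27. 35. 15. 69. -0. 35.]
D [-154.1 -377.9  -41.9] dphi 3.6 rows 15; j6 end ~4
[[0.65,[-0.006,0.003,-0.026],-0.0],[0.65,[-0.007,0.003,-0.027],-0.01],[0.65,[-0.006,0.002,-0.026],-0.0],[0.65,[-0.007,0.003,-0.027],-0.01],[0.65,[-0.007,0.003,-0.026],-0.0]]
[[0.65,[-0.007,0.003,-0.026],-0.01],[0.65,[-0.007,0.003,-0.027],0.0],[0.65,[-0.007,0.002,-0.026],-0.0],[0.65,[-0.007,0.003,-0.026],-0.01],[0.65,[-0.008,0.003,-0.026],-0.0]]
[[0.65,[-0.007,0.003,-0.026],-0.01],[0.65,[-0.008,0.003,-0.027],-0.0],[0.65,[-0.008,0.002,-0.026],-0.01],[0.65,[-0.008,0.003,-0.026],0.0],[0.65,[-0.007,0.003,-0.026],-0.0]]
```

View pics/f2.png

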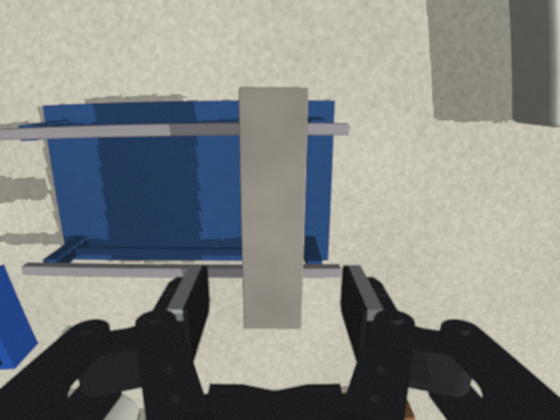

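Call:
servo_tool([
  [0.65,[-0.006,0.003,-0.026],0],
  [0.65,[-0.008,0.003,-0.03],-0.01],
  [0.65,[-0.008,0.003,-0.033],0],
  [0.65,[-0.009,0.003,-0.035],-0.01],
  [0.65,[-0.009,0.003,-0.035],0],
])

```text
t: 31.35
tool_pos: [510.0, 216.1, 170.7]
eef_rot: [[0.992, -0.001, 0.129], [-0.129, -0.0, 0.992], [-0.0, -1.0, -0.0]]
force: [-0.2, -0.5, 0.9]
grip_width: 0.65
```

Call:
servo_tool([
  [0.65,[-0.009,0.003,-0.035],-0.01],
  [0.65,[-0.009,0.003,-0.035],0],
  [0.65,[-0.009,0.003,-0.035],0],
  [0.65,[-0.009,0.003,-0.035],-0.01],
  [0.65,[-0.009,0.003,-0.035],-0.01],
])

```text
t: 31.77
tool_pos: [444.2, 47.7, 156.0]
eef_rot: [[0.995, -0.0, 0.1], [-0.1, -0.0, 0.995], [-0.0, -1.0, -0.0]]
force: [1.2, -1.1, 0.6]
grip_width: 0.65
```

```bash
python3 plan.py 421,-8,140,85,0.65,40
```

```text
t 31.8 at [444.2  47.7 156. ] phi 84.3 force [ 1.2 -1.1  0.6] grip 0.65 q [ -3.  12. -27.  51.  -0.   2.]
D [-23.2 -55.7 -16. ] dphi 0.7 rows 5; j6 end ~4
[[0.65,[-0.004,0.003,-0.012],-0.0],[0.65,[-0.003,0.003,-0.011],-0.01],[0.65,[-0.004,0.004,-0.012],0.0],[0.65,[-0.003,0.003,-0.011],-0.0],[0.65,[-0.004,0.003,-0.012],-0.0]]
```

Call:
servo_tool([
  [0.65,[-0.005,0.003,-0.018],0],
  [0.65,[-0.004,0.003,-0.014],-0.01],
  [0.65,[-0.003,0.003,-0.008],0],
  [0.65,[-0.001,0.002,-0.003],0],
  [0.65,[0,0,0],0],
])

```text
t: 32.18
tool_pos: [428.0, 7.4, 144.9]
eef_rot: [[0.996, -0.001, 0.092], [-0.092, 0.0, 0.996], [-0.001, -1.0, 0.0]]
force: [-0.0, -0.1, -0.5]
grip_width: 0.652
```

```bash
python3 - <<'E'
from fit import *
w=snapshot("wrist"); 
P=[]
for x,y,a in((430.5,-86.5,1.9),(421,-7.5,-4.7)):
    a=np.radians(a);P+=list(rect(160,40,40)@np.array([[np.cos(a),np.sin(a),0],[-np.sin(a),np.cos(a),0],[0,0,1]])+[x,y,0])
crop(w,0,0,560,420,1,"g1.png",proj(w,P)); print(proj(w,P).round(0).tolist())
E
python3 plan.py 421,-7.5,60,85.2,0.65,40
```

```text
[[192.0, 319.0], [143.0, 323.0], [90.0, 117.0], [147.0, 108.0], [280.0, 304.0], [228.0, 304.0], [217.0, 84.0], [279.0, 83.0]]
t 32.3 at [428.8   8.1 145.4] phi 84.8 force [-0.4  0.2 -0. ] grip 0.65 q [ -9.  11. -31.  49.   0.  -4.]
D [ -7.8 -15.6 -85.4] dphi 0.4 rows 5; j6 end ~4
[[0.65,[-0.001,0.017,-0.003],-0.0],[0.65,[-0.002,0.017,-0.004],-0.0],[0.65,[-0.001,0.017,-0.003],-0.0],[0.65,[-0.001,0.017,-0.003],-0.01],[0.65,[-0.001,0.017,-0.003],0.0]]
```

View pics/g1.png

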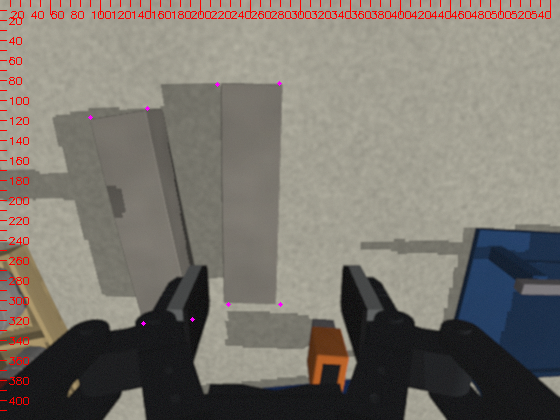

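Run:
```python
from fit import *
w=snapshot("wrist"); 
yaws=np.radians([-20,-5,0,20])
fit(rect(160,40,40),[(w,[(222,84),(282.5,84),(276,303),(224.5,303)])],yaws,"B")
P=unproj(w,[(90,118),(130,290),(148,109),(187,275)],40)
print(P.round(1), [np.degrees(np.arctan2(*(b-a)[[1,0]])).round(2) for a,b in ((P[0],P[1]),(P[2],P[3]))])
```

```text
B [421.3  -7.3] yaw -6.6 rms 0.82
[[ 352.1 -109.5   40. ]
 [ 481.6 -107.7   40. ]
 [ 350.9  -68.4   40. ]
 [ 472.4  -61.2   40. ]] [np.float64(0.77), np.float64(3.4)]
```

Call:
servo_tool([
  [0.65,[-0.004,0.005,-0.007],0.01],
  [0.65,[-0.002,0.015,-0.006],0],
  [0.65,[-0.001,0.025,-0.002],0],
  [0.65,[0,0.025,0],0],
  [0.65,[0,0.02,0],0],
])

```text
t: 32.9
tool_pos: [419.1, -7.0, 53.8]
eef_rot: [[0.995, -0.0, 0.101], [-0.101, -0.0, 0.995], [-0.0, -1.0, -0.0]]
force: [-0.4, -0.0, -0.4]
grip_width: 0.651
```

```bash
python3 plan.py 421,-7.3,11,84,0.65,40
```

```text
t 32.9 at [419.1  -7.   53.8] phi 84.2 force [-0.4 -0.  -0.4] grip 0.65 q [-11.  17. -39.  34.  -0.  -5.]
D [  1.9  -0.3 -42.8] dphi -0.2 rows 5; j6 end ~5
[[0.65,[0.0,0.009,-0.0],0.0],[0.65,[0.001,0.008,-0.0],0.0],[0.65,[0.0,0.009,-0.0],0.0],[0.65,[0.001,0.008,-0.0],0.0],[0.65,[-0.0,0.009,-0.0],0.0]]
```

Call:
servo_tool([
  [0.65,[0.001,0.013,0],0],
  [0.65,[0.001,0.012,0],0],
  [0.65,[0,0.01,0],0],
  [0.65,[0,0.005,0],0],
  [0.65,[0,0.002,0],0],
])

```text
t: 33.32
tool_pos: [421.1, -7.0, 12.5]
eef_rot: [[0.995, -0.001, 0.101], [-0.101, 0.0, 0.995], [-0.001, -1.0, 0.0]]
force: [-0.1, 0.5, -0.4]
grip_width: 0.651
```

Call:
servo_tool([
  [0,[0,0,0],0],
  [0,[0,0,0],0],
  [0,[0,0,0],0],
  [0,[0,0,0],0],
  [0,[0,0,0],0],
])

```text
t: 33.73
tool_pos: [421.9, -7.2, 13.8]
eef_rot: [[0.995, 0.0, 0.101], [-0.101, -0.001, 0.995], [0.0, -1.0, -0.001]]
force: [-2.9, -0.8, 6.9]
grip_width: 0.452
```

Call:
servo_tool([
  [0,[0,-0.01,0],0],
  [0,[0,-0.02,0],0],
  [0,[0,-0.035,0],0],
  [0,[0,-0.04,0],0],
  [0,[0,-0.04,0.01],0],
])

```text
t: 34.15
tool_pos: [421.9, 2.4, 159.7]
eef_rot: [[0.995, -0.001, 0.102], [-0.102, -0.0, 0.995], [-0.001, -1.0, -0.0]]
force: [2.7, 0.4, -5.9]
grip_width: 0.449
```

```bash
python3 plan.py 563,295,152,81.6,0,39
```

```text
t 34.1 at [421.9   2.4 159.7] phi 84.2 force [ 2.7  0.4 -5.9] grip 0.45 q [-10.   9. -30.  51.  -0.  -4.]
D [141.1 292.6  -7.7] dphi -2.6 rows 10; j6 end ~36
[[0.0,[0.011,0.001,0.031],0.0],[0.0,[0.011,0.001,0.03],0.01],[0.0,[0.011,0.0,0.031],0.0],[0.0,[0.011,0.001,0.03],0.01],[0.0,[0.01,0.001,0.031],0.0]]
[[0.0,[0.011,0.001,0.031],0.01],[0.0,[0.01,0.0,0.031],0.0],[0.0,[0.01,0.001,0.031],0.01],[0.0,[0.01,0.001,0.031],0.0],[0.0,[0.009,0.001,0.031],0.0]]
```

Call:
servo_tool([
  [0,[0.009,0,0.022],0],
  [0,[0.011,0,0.03],0.01],
  [0,[0.013,0,0.035],0],
  [0,[0.013,0,0.035],0.01],
  [0,[0.012,0,0.035],0],
])

```text
t: 34.57
tool_pos: [498.1, 154.4, 158.3]
eef_rot: [[0.993, 0.0, 0.121], [-0.121, 0.0, 0.993], [0.0, -1.0, 0.0]]
force: [1.9, -1.4, -5.3]
grip_width: 0.453
```

Call:
servo_tool([
  [0,[0.011,0,0.034],0.01],
  [0,[0.011,0,0.034],0],
  [0,[0.009,0,0.03],0.01],
  [0,[0.006,0,0.02],0],
  [0,[0.002,0,0.01],0],
])

```text
t: 34.98
tool_pos: [553.6, 277.2, 157.5]
eef_rot: [[0.99, -0.0, 0.138], [-0.138, 0.001, 0.99], [-0.0, -1.0, 0.001]]
force: [0.1, -0.3, -6.3]
grip_width: 0.446
```

```bash
python3 plan.py 563,295,105,81.6,0,39
```

```text
t 35.0 at [553.6 277.2 157.5] phi 82.0 force [ 0.1 -0.3 -6.3] grip 0.45 q [20. 29. -0. 60.  0. 28.]
D [  9.4  17.8 -52.5] dphi -0.4 rows 5; j6 end ~36
[[0.0,[0.001,0.011,0.004],0.0],[0.0,[0.002,0.01,0.004],0.0],[0.0,[0.001,0.011,0.003],0.0],[0.0,[0.001,0.01,0.004],0.01],[0.0,[0.002,0.011,0.004],-0.0]]
```

Call:
servo_tool([
  [0,[0.003,0.004,0.007],0.01],
  [0,[0.003,0.008,0.007],0],
  [0,[0.001,0.012,0.004],0],
  [0,[0,0.013,0.001],0],
  [0,[0,0.012,0],0],
])

```text
t: 35.4
tool_pos: [562.2, 291.4, 107.4]
eef_rot: [[0.989, -0.001, 0.151], [-0.151, -0.001, 0.989], [-0.001, -1.0, -0.001]]
force: [0.1, -1.1, -4.5]
grip_width: 0.452
```

```bash
python3 plan.py 563,295,93,81.6,0,39
```

```text
t 35.4 at [562.2 291.4 107.4] phi 81.3 force [ 0.1 -1.1 -4.5] grip 0.45 q [21. 33. -2. 55. -0. 29.]
D [  0.8   3.6 -14.4] dphi 0.3 rows 5; j6 end ~36
[[0.0,[0.0,0.003,0.001],-0.0],[0.0,[0.0,0.003,0.0],-0.0],[0.0,[0.0,0.003,0.001],-0.0],[0.0,[0.0,0.003,0.001],-0.0],[0.0,[0.0,0.002,0.001],-0.0]]
```

Call:
servo_tool([
  [0,[0,0.004,0.001],0],
  [0,[0,0.004,0.001],0],
  [0,[0,0.004,0],0],
  [0,[0,0.002,0],0],
  [0,[0,0,0],0],
])

```text
t: 35.82
tool_pos: [563.1, 294.0, 95.2]
eef_rot: [[0.989, -0.0, 0.151], [-0.151, -0.0, 0.989], [-0.0, -1.0, -0.0]]
force: [0.1, 0.0, -5.6]
grip_width: 0.455
```

Call:
servo_tool([
  [0,[0,0.001,0],0],
  [0,[0,0.001,0],0],
  [0,[0,0.001,0],0],
  [0,[0,0,0],0],
  [0,[0,0,0],0],
])

```text
t: 36.23
tool_pos: [563.1, 294.3, 92.4]
eef_rot: [[0.989, 0.0, 0.15], [-0.15, 0.0, 0.989], [0.0, -1.0, 0.0]]
force: [-0.1, 0.5, -4.9]
grip_width: 0.449
```

Call:
servo_tool([
  [0,[0,0.001,0],0],
  [0,[0,0.001,0],0],
  [0,[0,0.001,0],0],
  [0,[0,0,0],0],
  [0,[0,0,0],0],
])

```text
t: 36.65
tool_pos: [563.0, 294.2, 89.2]
eef_rot: [[0.989, -0.0, 0.15], [-0.15, -0.0, 0.989], [-0.0, -1.0, -0.0]]
force: [-0.8, 0.4, -5.3]
grip_width: 0.45
```

Call:
servo_tool([
  [0,[0,0.001,0],0],
  [0,[0,0,0],0],
  [0,[0,0,0],0],
  [0,[0,0,0],0],
  [0,[0,0,0],0],
])

```text
t: 37.07
tool_pos: [563.2, 294.3, 88.9]
eef_rot: [[0.989, 0.0, 0.15], [-0.15, 0.0, 0.989], [0.0, -1.0, 0.0]]
force: [-3.7, -0.8, 5.9]
grip_width: 0.45
```

Call:
servo_tool([
  [0.5,[0,0,0],0],
  [0.6,[0,0,0],0],
  [0.62,[0,0,0],0],
  [0.62,[0,0,0],0],
  [0.62,[0,0,0],0],
])

```text
t: 37.48
tool_pos: [563.2, 294.3, 88.3]
eef_rot: [[0.989, 0.0, 0.15], [-0.15, 0.0, 0.989], [0.0, -1.0, 0.0]]
force: [0.5, -0.2, -1.8]
grip_width: 0.617
```

Call:
servo_tool([
  [0.62,[0,-0.01,0],0],
  [0.62,[0,-0.02,0],0],
  [0.62,[0,-0.03,0],0],
  [0.62,[0,-0.03,0],0],
  [0.65,[-0.005,-0.005,-0.015],0],
])

```text
t: 37.9
tool_pos: [559.1, 282.6, 189.2]
eef_rot: [[0.989, 0.008, 0.149], [-0.149, 0.004, 0.989], [0.007, -1.0, 0.005]]
force: [0.2, -0.6, -0.3]
grip_width: 0.648
```

```bash
python3 plan.py 431,-80,150,92,0.65,39
```

```text
t 37.9 at [559.1 282.6 189.2] phi 81.4 force [ 0.2 -0.6 -0.3] grip 0.65 q [20. 29.  3. 64.  0. 29.]
D [-128.1 -362.6  -39.2] dphi 10.6 rows 10; j6 end ~-13
[[0.65,[-0.007,0.004,-0.038],-0.02],[0.65,[-0.008,0.004,-0.037],-0.02],[0.65,[-0.009,0.004,-0.038],-0.02],[0.65,[-0.01,0.004,-0.037],-0.01],[0.65,[-0.009,0.004,-0.037],-0.02]]
[[0.65,[-0.011,0.004,-0.037],-0.02],[0.65,[-0.011,0.003,-0.037],-0.02],[0.65,[-0.013,0.004,-0.036],-0.02],[0.65,[-0.012,0.004,-0.037],-0.02],[0.65,[-0.014,0.004,-0.036],-0.01]]
```

Call:
servo_tool([
  [0.65,[-0.006,0.002,-0.03],-0.02],
  [0.65,[-0.008,0.004,-0.036],-0.02],
  [0.65,[-0.009,0.004,-0.038],-0.02],
  [0.65,[-0.01,0.004,-0.037],-0.01],
  [0.65,[-0.009,0.004,-0.037],-0.02],
])

```text
t: 38.32
tool_pos: [493.6, 106.6, 166.0]
eef_rot: [[0.998, 0.001, 0.06], [-0.06, 0.0, 0.998], [0.001, -1.0, 0.0]]
force: [0.4, -0.2, -0.4]
grip_width: 0.653
```

Call:
servo_tool([
  [0.65,[-0.011,0.004,-0.037],-0.02],
  [0.65,[-0.011,0.003,-0.037],-0.02],
  [0.65,[-0.012,0.004,-0.036],-0.02],
  [0.65,[-0.01,0.004,-0.03],-0.02],
  [0.65,[-0.007,0.002,-0.016],-0.01],
])

```text
t: 38.73
tool_pos: [438.3, -49.4, 148.8]
eef_rot: [[1.0, 0.001, -0.028], [0.028, -0.001, 1.0], [0.0, -1.0, -0.001]]
force: [0.2, 0.2, 0.1]
grip_width: 0.653
```

Call:
servo_tool([
  [0.65,[0,0,0],0],
  [0.65,[0,0,0],0],
  [0.65,[0,0,0],0],
  [0.65,[0,0,0],0],
  [0.65,[0,0,0],0],
])

```text
t: 39.15
tool_pos: [439.7, -46.0, 148.5]
eef_rot: [[1.0, 0.0, -0.031], [0.031, 0.0, 1.0], [0.0, -1.0, 0.0]]
force: [0.2, -0.1, -0.5]
grip_width: 0.651
```

```bash
python3 - <<'E'
from fit import *
w=snapshot("wrist"); 
P=[]
for x,y,a in((431.5,-87,2),):
    a=np.radians(a);P+=list(rect(160,40,40)@np.array([[np.cos(a),np.sin(a),0],[-np.sin(a),np.cos(a),0],[0,0,1]])+[x,y,0])
crop(w,0,0,560,420,1,"g2.png",proj(w,P)); print(proj(w,P).round(0).tolist())
E
python3 plan.py 431,-87,60,92,0.65,40
```

```text
[[248.0, 298.0], [196.0, 298.0], [180.0, 79.0], [241.0, 78.0]]
t 39.3 at [439.4 -46.2 148.3] phi 91.7 force [ 0.4 -0.2 -1.1] grip 0.65 q [-15.  12. -29.  49.   0. -17.]
D [ -8.4 -40.8 -88.3] dphi 0.3 rows 5; j6 end ~-13
[[0.65,[-0.002,0.018,-0.008],-0.0],[0.65,[-0.002,0.017,-0.008],-0.0],[0.65,[-0.002,0.018,-0.008],-0.0],[0.65,[-0.002,0.018,-0.008],-0.0],[0.65,[-0.002,0.017,-0.009],-0.0]]
```

View pics/g2.png

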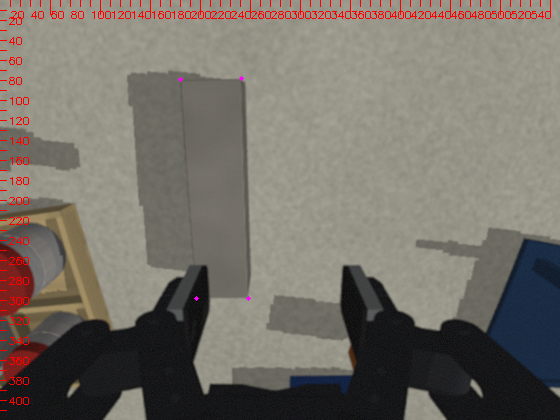

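Call:
servo_tool([
  [0.65,[-0.004,0.003,-0.02],0],
  [0.65,[-0.003,0.01,-0.016],0],
  [0.65,[-0.001,0.025,-0.005],0],
  [0.65,[0,0.025,0],0],
  [0.65,[0,0.02,0],0],
])

```text
t: 39.72
tool_pos: [432.3, -88.0, 64.1]
eef_rot: [[1.0, -0.0, -0.029], [0.029, 0.0, 1.0], [-0.0, -1.0, 0.0]]
force: [-0.6, 0.8, -0.3]
grip_width: 0.65
```

```bash
python3 plan.py 431.5,-87,12,92,0.65,40
```

```text
t 39.7 at [432.3 -88.   64.1] phi 91.6 force [-0.6  0.8 -0.3] grip 0.65 q [-21.  18. -36.  36.   0. -23.]
D [ -0.8   1.  -52.1] dphi 0.4 rows 5; j6 end ~-13
[[0.65,[-0.0,0.01,0.0],-0.0],[0.65,[-0.0,0.011,0.0],-0.0],[0.65,[-0.0,0.01,0.001],-0.0],[0.65,[-0.001,0.011,-0.0],-0.0],[0.65,[0.0,0.01,0.0],-0.01]]
```

Call:
servo_tool([
  [0.65,[0,0.015,0.001],0],
  [0.65,[0,0.015,0],0],
  [0.65,[0,0.012,0],0],
  [0.65,[0,0.006,0],0],
  [0.65,[0,0.003,0],0],
])

```text
t: 40.13
tool_pos: [432.0, -86.6, 13.6]
eef_rot: [[1.0, -0.001, -0.03], [0.03, 0.0, 1.0], [-0.001, -1.0, 0.001]]
force: [-0.0, 0.5, -0.1]
grip_width: 0.649
```

Call:
servo_tool([
  [0,[0,0,0],0],
  [0,[0,0,0],0],
  [0,[0,0,0],0],
  [0,[0,0,0],0],
  [0,[0,0,0],0],
])

```text
t: 40.55
tool_pos: [432.6, -87.0, 14.9]
eef_rot: [[1.0, 0.001, -0.029], [0.029, -0.0, 1.0], [0.001, -1.0, -0.0]]
force: [-2.6, 0.7, 7.0]
grip_width: 0.449
```

Call:
servo_tool([
  [0,[0,-0.01,0],0],
  [0,[0,-0.02,0],0],
  [0,[0,-0.035,0],0],
  [0,[0,-0.04,0],0.03],
  [0,[0.005,-0.04,0.01],0.03],
])

```text
t: 40.97
tool_pos: [435.9, -77.4, 160.5]
eef_rot: [[0.999, -0.002, 0.033], [-0.033, 0.0, 0.999], [-0.002, -1.0, -0.0]]
force: [2.2, -0.6, -6.3]
grip_width: 0.45
```

```bash
python3 plan.py 552,220,152,81.6,0,39
```

```text
t 41.0 at [435.9 -77.4 160.5] phi 88.1 force [ 2.2 -0.6 -6.3] grip 0.45 q [-20.  11. -27.  51.  -0. -18.]
D [116.1 297.4  -8.5] dphi -6.5 rows 10; j6 end ~30
[[0.0,[0.011,0.001,0.03],0.01],[0.0,[0.01,0.001,0.03],0.01],[0.0,[0.01,0.001,0.031],0.01],[0.0,[0.01,0.0,0.03],0.02],[0.0,[0.009,0.001,0.031],0.01]]
[[0.0,[0.008,0.001,0.03],0.01],[0.0,[0.009,0.001,0.031],0.01],[0.0,[0.008,0.001,0.031],0.01],[0.0,[0.008,0.001,0.031],0.01],[0.0,[0.008,0.0,0.031],0.01]]
```

Call:
servo_tool([
  [0,[0.009,0,0.022],0.01],
  [0,[0.011,0,0.03],0.01],
  [0,[0.011,0,0.035],0.01],
  [0,[0.011,0,0.035],0.02],
  [0,[0.011,0,0.035],0.01],
])

```text
t: 41.38
tool_pos: [498.9, 78.6, 159.2]
eef_rot: [[0.996, -0.0, 0.092], [-0.092, 0.0, 0.996], [-0.0, -1.0, 0.0]]
force: [1.1, -1.0, -4.7]
grip_width: 0.45
```

Call:
servo_tool([
  [0,[0.009,0,0.035],0.01],
  [0,[0.009,0,0.035],0.01],
  [0,[0.008,0,0.03],0.01],
  [0,[0.006,0,0.02],0.01],
  [0,[0.002,0,0.009],0.01],
])

```text
t: 41.8
tool_pos: [546.9, 204.5, 158.7]
eef_rot: [[0.99, -0.0, 0.139], [-0.139, 0.001, 0.99], [-0.0, -1.0, 0.001]]
force: [-0.8, -0.4, -5.6]
grip_width: 0.448
```

```bash
python3 plan.py 551.7,220,108,81.6,0,39
```

```text
t 41.8 at [546.9 204.5 158.7] phi 82.0 force [-0.8 -0.4 -5.6] grip 0.45 q [13. 26. -7. 58.  0. 21.]
D [  4.8  15.5 -50.7] dphi -0.4 rows 5; j6 end ~30
[[0.0,[0.001,0.01,0.003],0.0],[0.0,[0.0,0.01,0.003],0.0],[0.0,[0.001,0.01,0.004],0.0],[0.0,[0.0,0.011,0.003],0.01],[0.0,[0.001,0.01,0.003],-0.0]]
```

Call:
servo_tool([
  [0,[0.002,0.003,0.006],0.01],
  [0,[0.001,0.008,0.006],0],
  [0,[0,0.012,0.004],0],
  [0,[0,0.012,0.002],0],
  [0,[0,0.012,0],0],
])

```text
t: 42.22
tool_pos: [551.3, 218.3, 110.6]
eef_rot: [[0.989, -0.001, 0.151], [-0.151, -0.0, 0.989], [-0.001, -1.0, -0.001]]
force: [-1.4, -0.1, -5.9]
grip_width: 0.447
```

```bash
python3 plan.py 551.7,220,94,81.6,0,39
```

```text
t 42.2 at [551.3 218.3 110.6] phi 81.3 force [-1.4 -0.1 -5.9] grip 0.45 q [15. 29. -9. 52. -0. 23.]
D [  0.4   1.7 -16.6] dphi 0.3 rows 5; j6 end ~30
[[0.0,[0.0,0.003,0.0],-0.0],[0.0,[0.0,0.004,0.001],-0.0],[0.0,[0.0,0.003,0.0],-0.0],[0.0,[0.0,0.003,0.0],-0.0],[0.0,[0.0,0.004,0.001],-0.0]]
```

Call:
servo_tool([
  [0,[0,0.004,0],0],
  [0,[0,0.004,0.001],0],
  [0,[0,0.004,0],0],
  [0,[0,0.003,0],0],
  [0,[0,0,0],0],
])

```text
t: 42.63
tool_pos: [552.0, 219.7, 97.0]
eef_rot: [[0.989, -0.0, 0.15], [-0.15, -0.0, 0.989], [-0.0, -1.0, -0.0]]
force: [0.1, -0.5, -5.8]
grip_width: 0.451
```

Call:
servo_tool([
  [0,[0,0.001,0],0],
  [0,[0,0.001,0],0],
  [0,[0,0.001,0],0],
  [0,[0,0,0],0],
  [0,[0,0,0],0],
])

```text
t: 43.05
tool_pos: [552.2, 220.0, 94.4]
eef_rot: [[0.989, 0.0, 0.15], [-0.15, 0.0, 0.989], [0.0, -1.0, 0.0]]
force: [0.2, 0.6, -5.8]
grip_width: 0.449
```

Call:
servo_tool([
  [0,[0,0.001,0],0],
  [0,[0,0.001,0],0],
  [0,[0,0.001,0],0],
  [0,[0,0,0],0],
  [0,[0,0,0],0],
])

```text
t: 43.47
tool_pos: [552.1, 220.0, 91.2]
eef_rot: [[0.989, -0.0, 0.15], [-0.15, -0.0, 0.989], [-0.0, -1.0, -0.0]]
force: [-0.2, -0.1, -5.7]
grip_width: 0.448
```

Call:
servo_tool([
  [0,[0,0.001,0],0],
  [0,[0,0.001,0],0],
  [0,[0,0,0],0],
  [0,[0,0,0],0],
  [0,[0,0,0],0],
])

```text
t: 43.88
tool_pos: [552.3, 220.1, 89.9]
eef_rot: [[0.989, 0.001, 0.15], [-0.15, 0.0, 0.989], [0.001, -1.0, 0.0]]
force: [-3.7, -0.5, 6.1]
grip_width: 0.455
```

Call:
servo_tool([
  [0.5,[0,0,0],0],
  [0.6,[0,0,0],0],
  [0.62,[0,0,0],0],
  [0.62,[0,0,0],0],
  [0.62,[0,0,0],0],
])

```text
t: 44.3
tool_pos: [552.3, 220.0, 89.3]
eef_rot: [[0.989, 0.0, 0.15], [-0.15, 0.0, 0.989], [0.0, -1.0, 0.0]]
force: [-0.3, 0.6, 0.2]
grip_width: 0.624
```

Call:
servo_tool([
  [0.62,[0,-0.01,0],0],
  [0.62,[0,-0.02,0],0],
  [0.62,[0,-0.03,0],0],
  [0.62,[0,-0.03,0],0],
  [0.65,[-0.01,-0.005,-0.02],0],
])

```text
t: 44.72
tool_pos: [543.4, 204.1, 190.0]
eef_rot: [[0.989, 0.009, 0.149], [-0.149, 0.003, 0.989], [0.009, -1.0, 0.004]]
force: [0.0, 0.6, 0.9]
grip_width: 0.651
```

```bash
python3 plan.py 530,60,185,82,0.8,39
```

```text
t 44.7 at [543.4 204.1 190. ] phi 81.5 force [0.  0.6 0.9] grip 0.65 q [13. 24. -5. 61.  0. 22.]
D [ -13.4 -144.1   -5. ] dphi 0.5 rows 5; j6 end ~14
[[0.8,[0.002,0.001,-0.029],-0.0],[0.8,[0.001,0.001,-0.029],-0.0],[0.8,[0.002,0.001,-0.029],-0.01],[0.8,[0.001,0.001,-0.029],0.0],[0.8,[0.002,0.001,-0.029],0.0]]
```

Call:
servo_tool([
  [0.8,[0.002,0,-0.022],0],
  [0.8,[0.001,0,-0.029],0],
  [0.8,[0.002,0,-0.029],0],
  [0.8,[0.001,0,-0.026],0],
  [0.8,[0.002,0,-0.016],0],
])

```text
t: 45.13
tool_pos: [528.5, 77.8, 185.2]
eef_rot: [[0.988, 0.001, 0.151], [-0.151, -0.001, 0.988], [0.001, -1.0, -0.0]]
force: [1.2, 0.0, 0.3]
grip_width: 0.8
```

Call:
servo_tool([
  [0.8,[0,0,0],0],
  [0.8,[0,0,0],0],
  [0.8,[0,0,0],0],
  [0.8,[0,0,0],0],
  [0.8,[0,0,0],0],
])

```text
t: 45.55
tool_pos: [528.9, 80.8, 184.4]
eef_rot: [[0.989, 0.0, 0.149], [-0.149, 0.0, 0.989], [-0.0, -1.0, 0.0]]
force: [-0.6, -0.7, -0.3]
grip_width: 0.798
```

Run:
```python
from h import *
from plan import phi
w=snapshot("wrist"); cv2.imwrite("pics/p1.png",w["image"]); print(get_state()["tool_pos"],phi())
s=snapshot("scene"); crop(s,100,140,420,320,2,"p2.png")
```

```text
[528.83269671  80.72009275 184.31006887] 81.43165263707276
```

View pics/p1.png

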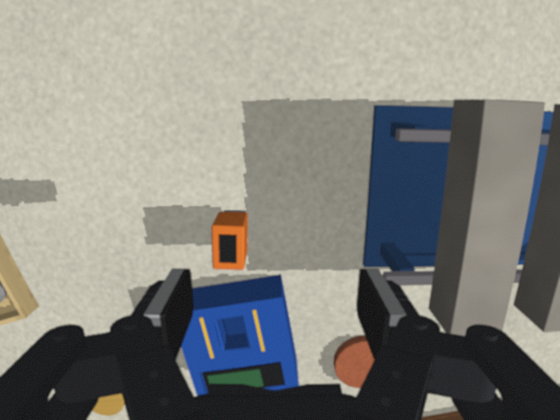

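View pics/p2.png

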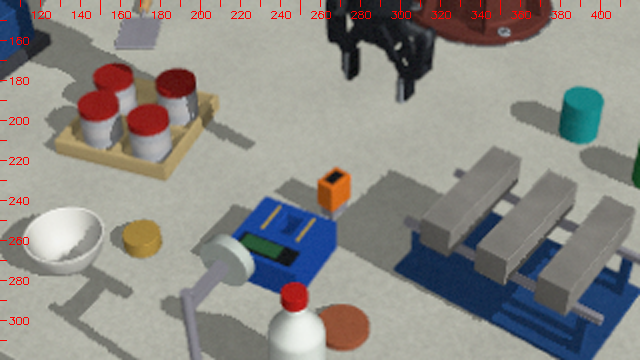

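Run:
```python
from h import *
w=snapshot("wrist"); crop(w,170,200,310,400,3,"p3.png");
```

```text
(no output)
```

View pics/p3.png

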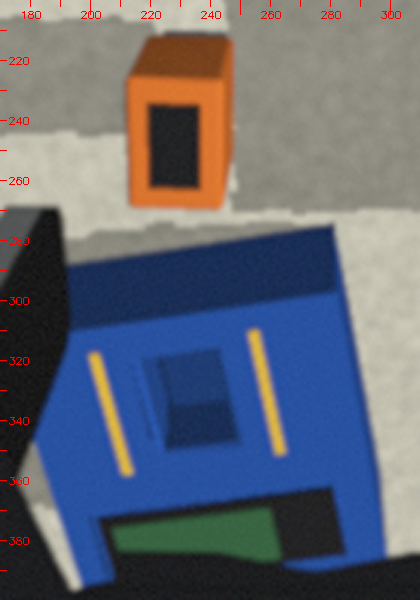

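```bash
python3 - <<'E'
from fit import *
w=snapshot("wrist")
yaws=np.radians(np.arange(-60,61,15))
fit(rect(38,26,58),[(w,[(212.7,225),(245,226),(243.3,269.3),(212.7,268.3)])],yaws,"plug")
fit(rect(33,23,45),[(w,[(217.7,320),(242.7,316),(250,346.7),(225.3,350)])],yaws,"socket")
P=unproj(w,[(170+95/3,200+352/3),(170+127/3,200+475/3),(170+254/3,200+329/3),(170+280/3,200+455/3)],45)
print(P.round(1),[np.degrees(np.arctan2(*(b-a)[[1,0]])).round(1) for a,b in ((P[0],P[1]),(P[2],P[3]))],P.mean(0))
print(unproj(w,[(282.7,296.7),(298.3,385)],45).round(1))
E
python3 plan.py 560,39,100,85,0.8
```

```text
plug [559.   39.3] yaw -11.5 rms 0.77
socket [646.7  25.8] yaw 1.1 rms 0.16
[[6.260e+02 5.000e-01 4.500e+01]
 [6.709e+02 6.000e-01 4.500e+01]
 [6.250e+02 4.840e+01 4.500e+01]
 [6.701e+02 4.880e+01 4.500e+01]] [np.float64(0.1), np.float64(0.4)] [647.98252134  24.60299061  45.        ]
[[615.9  74.6  45. ]
 [713.7  75.6  45. ]]
t 45.9 at [528.8  80.1 184.2] phi 81.4 force [ 0.  -0.1  0.4] grip 0.80 q [  1.  19. -12.  58.   0.   9.]
D [ 31.2 -41.1 -84.2] dphi 3.6 rows 5; j6 end ~9
[[0.8,[0.007,0.017,-0.007],-0.01],[0.8,[0.008,0.017,-0.007],-0.02],[0.8,[0.007,0.017,-0.008],-0.01],[0.8,[0.007,0.016,-0.007],-0.01],[0.8,[0.007,0.017,-0.008],-0.01]]
```

Call:
servo_tool([
  [0.8,[0.009,0.012,-0.01],0],
  [0.8,[0.009,0.017,-0.01],0],
  [0.8,[0.008,0.018,-0.01],0],
  [0.8,[0.006,0.018,-0.008],0],
  [0.8,[0.002,0.012,-0.003],0],
])

```text
t: 46.27
tool_pos: [556.5, 32.5, 104.9]
eef_rot: [[0.988, -0.001, 0.151], [-0.151, -0.0, 0.988], [-0.001, -1.0, -0.001]]
force: [-0.8, 0.2, -1.1]
grip_width: 0.804
```

Call:
servo_tool([
  [0.8,[0,0,0],0],
  [0.8,[0,0,0],0],
  [0.8,[0,0,0],0],
  [0.8,[0,0,0],0],
  [0.8,[0,0,0],0],
])

```text
t: 46.68
tool_pos: [556.8, 34.5, 108.2]
eef_rot: [[0.989, 0.001, 0.15], [-0.15, -0.0, 0.989], [0.001, -1.0, 0.0]]
force: [-0.9, 0.9, 0.5]
grip_width: 0.799
```

Run:
```python
from h import *
from plan import phi
w=snapshot("wrist"); print(get_state()["tool_pos"],phi())
crop(w,170,180,430,380,3,"p4.png");
```

```text
[556.73705214  34.49253463 108.10310214] 81.38679038121707
```

View pics/p4.png

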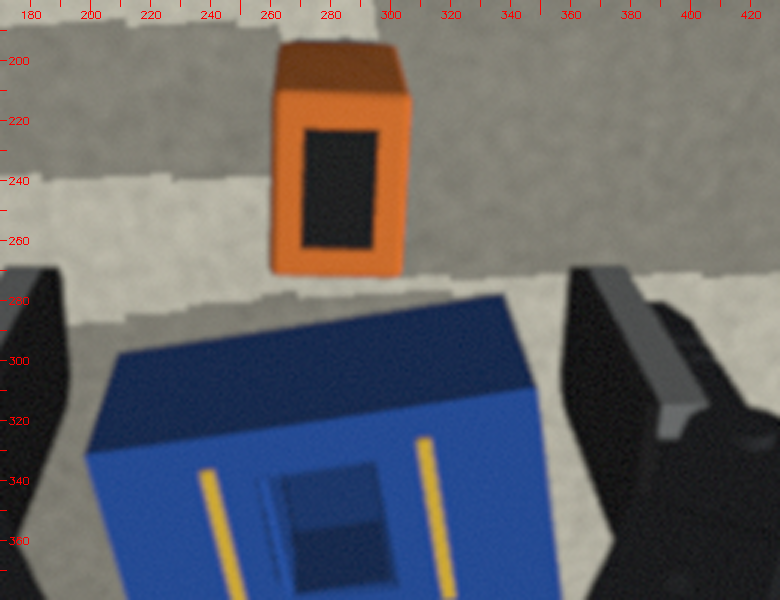

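```bash
python3 - <<'E'
from fit import *
w=snapshot("wrist")
yaws=np.radians(np.arange(-60,61,15))
fit(rect(38,26,58),[(w,[(261,210),(306.7,212),(304.3,271.7),(260.7,270.7)])],yaws,"plug")
c=lambda l:[(170+a/3,180+b/3) for a,b in l]
fit(rect(33,23,45),[(w,c([(264,478),(375,463),(397,582),(290,593)]))],yaws,"socket")
P=unproj(w,c([(87,455),(535,388)]),45);print(P)
P=unproj(w,c([(305,131),(303,247),(378,130),(373,249)]),58);print(P.round(1),[np.degrees(np.arctan2(*(b-a)[[1,0]])).round(1) for a,b in ((P[0],P[1]),(P[2],P[3]))])
E
python3 plan.py 560,39,70,80,0.8
```

```text
plug [558.8  39.4] yaw -9.8 rms 1.3
socket [645.8  25.4] yaw 0.7 rms 0.95
[[618.21746897 -24.70988805  45.        ]
 [616.03426323  73.66403032  45.        ]]
[[547.1  34.7  58. ]
 [570.   30.8  58. ]
 [548.9  48.   58. ]
 [572.4  43.9  58. ]] [np.float64(-9.7), np.float64(-9.9)]
t 46.9 at [556.5  34.4 107.7] phi 81.4 force [ 0.6 -0.1  0.3] grip 0.80 q [ -4.  26. -15.  49.  -0.   5.]
D [  3.5   4.6 -37.7] dphi -1.4 rows 5; j6 end ~14
[[0.8,[0.001,0.008,0.001],0.0],[0.8,[0.0,0.007,0.001],0.01],[0.8,[0.001,0.008,0.001],0.0],[0.8,[0.0,0.007,0.001],0.01],[0.8,[0.001,0.008,0.001],0.0]]
```

Call:
servo_tool([
  [0.7,[0.002,0.008,0.003],0.01],
  [0.7,[0.001,0.012,0.002],0.01],
  [0.7,[0,0.015,0],0],
  [0.7,[0,0.015,0],0],
  [0.7,[0,0.012,0],0],
])

```text
t: 47.3
tool_pos: [559.7, 39.0, 43.8]
eef_rot: [[0.985, -0.001, 0.17], [-0.17, 0.0, 0.985], [-0.001, -1.0, -0.0]]
force: [-0.3, -0.3, 0.7]
grip_width: 0.702
```

```bash
python3 plan.py 559,39.4,23,80.2,0.7
```

```text
t 47.3 at [559.7  39.   43.8] phi 80.2 force [-0.3 -0.3  0.7] grip 0.70 q [ -3.  30. -18.  41.   0.   6.]
D [ -0.7   0.4 -20.8] dphi 0.0 rows 5; j6 end ~14
[[0.7,[-0.0,0.004,0.0],-0.0],[0.7,[-0.0,0.004,0.0],-0.0],[0.7,[-0.0,0.004,0.0],-0.0],[0.7,[-0.001,0.005,0.0],-0.0],[0.7,[0.0,0.004,0.0],-0.0]]
```

Call:
servo_tool([
  [0.7,[0,0.006,0],0],
  [0.7,[0,0.007,0],0],
  [0.7,[0,0.004,0],0],
  [0.7,[0,0.002,0],0],
  [0.7,[0,0,0],0],
], grip_force=40)

```text
t: 47.72
tool_pos: [560.0, 38.8, 26.2]
eef_rot: [[0.985, -0.0, 0.17], [-0.17, -0.0, 0.985], [-0.0, -1.0, -0.0]]
force: [-0.5, -0.2, -0.0]
grip_width: 0.703
```

Call:
servo_tool([
  [0,[0,0,0],0],
  [0,[0,0,0],0],
  [0,[0,0,0],0],
  [0,[0,0,0],0],
  [0,[0,0,0],0],
])

```text
t: 48.13
tool_pos: [560.5, 38.7, 26.9]
eef_rot: [[0.985, 0.001, 0.17], [-0.17, -0.0, 0.985], [0.001, -1.0, 0.0]]
force: [-0.5, -0.3, 6.4]
grip_width: 0.3
```

Call:
servo_tool([
  [0,[0,0,0],0],
  [0,[0,-0.01,0],0],
  [0,[0,-0.02,0],0],
  [0,[0,-0.02,0],0],
  [0,[0,-0.01,0],0],
])

```text
t: 48.55
tool_pos: [560.9, 38.7, 88.7]
eef_rot: [[0.985, 0.002, 0.17], [-0.17, -0.0, 0.985], [0.002, -1.0, 0.0]]
force: [0.6, -0.1, -0.7]
grip_width: 0.301
```

```bash
python3 plan.py 647,25,90,91,0
```

```text
t 48.5 at [560.9  38.7  88.7] phi 80.2 force [ 0.6 -0.1 -0.7] grip 0.30 q [ -4.  27. -16.  47.  -0.   6.]
D [ 86.1 -13.7   1.3] dphi 10.8 rows 5; j6 end ~1
[[0.0,[0.017,-0.0,0.0],-0.04],[0.0,[0.018,-0.001,-0.0],-0.04],[0.0,[0.017,0.0,-0.001],-0.03],[0.0,[0.018,-0.0,-0.002],-0.04],[0.0,[0.017,-0.0,-0.002],-0.04]]
```

Call:
servo_tool([
  [0,[0.015,-0.003,0],-0.04],
  [0,[0.022,-0.005,0],-0.04],
  [0,[0.025,-0.005,0],-0.03],
  [0,[0.028,0,0],-0.04],
  [0,[0.025,0,0],-0.04],
])

```text
t: 48.97
tool_pos: [676.0, 28.5, 99.9]
eef_rot: [[1.0, 0.001, -0.021], [0.021, -0.0, 1.0], [0.001, -1.0, -0.0]]
force: [0.5, 0.0, -0.4]
grip_width: 0.298
```

```bash
python3 plan.py 705,25,98,91,0
```

```text
t 49.0 at [676.   28.5  99.9] phi 91.2 force [ 0.5  0.  -0.4] grip 0.30 q [-4. 38.  6. 58. -0. -5.]
D [29.  -3.5 -1.9] dphi -0.2 rows 5; j6 end ~1
[[0.0,[0.006,0.0,-0.001],0.0],[0.0,[0.006,0.001,-0.001],0.0],[0.0,[0.005,0.0,-0.0],0.0],[0.0,[0.006,0.001,-0.001],0.0],[0.0,[0.006,-0.0,-0.001],0.0]]
```

Call:
servo_tool([
  [0,[0.007,0,-0.001],0],
  [0,[0.007,0,-0.001],0],
  [0,[0.005,0,-0.001],0],
  [0,[0.003,0,0],0],
  [0,[0,0,0],0],
])

```text
t: 49.38
tool_pos: [696.4, 26.2, 99.2]
eef_rot: [[1.0, -0.0, -0.019], [0.019, -0.0, 1.0], [-0.0, -1.0, -0.0]]
force: [-0.4, -0.5, -0.6]
grip_width: 0.301
```

Call:
servo_tool([
  [0,[0,0,0],0],
  [0,[0,0,0],0],
  [0,[0,0,0],0],
  [0,[0,0,0],0],
  [0,[0,0,0],0],
])

```text
t: 49.8
tool_pos: [696.3, 26.3, 99.5]
eef_rot: [[1.0, 0.0, -0.019], [0.019, -0.0, 1.0], [0.0, -1.0, -0.0]]
force: [-0.2, -0.6, -0.3]
grip_width: 0.298
```

Run:
```python
from h import *
from plan import phi
w=snapshot("wrist"); print(get_state()["tool_pos"],phi())
crop(w,170,130,390,400,2,"p5.png"); crop(w,200,200,360,350,5,"p6.png")
```

```text
[696.41273495  26.27424887  99.4110832 ] 91.1009334544834
```

View pics/p5.png

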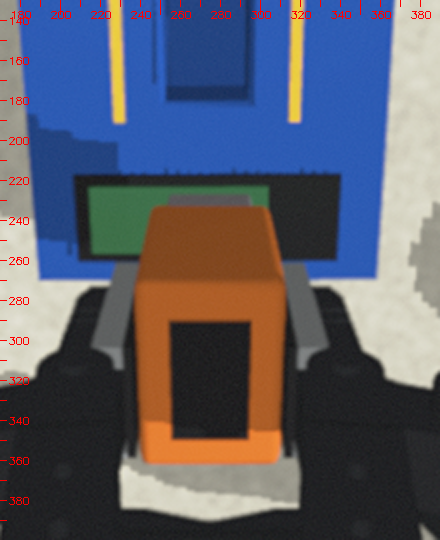

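View pics/p6.png

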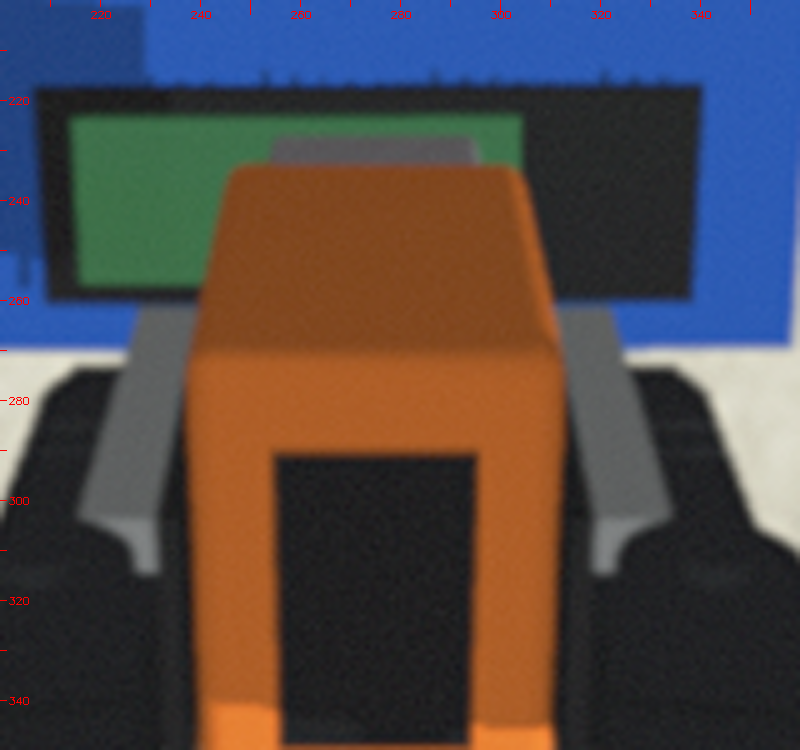

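Run:
```python
from h import *
w=snapshot("wrist"); crop(w,180,80,380,230,4,"p7.png")
```

```text
(no output)
```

View pics/p7.png

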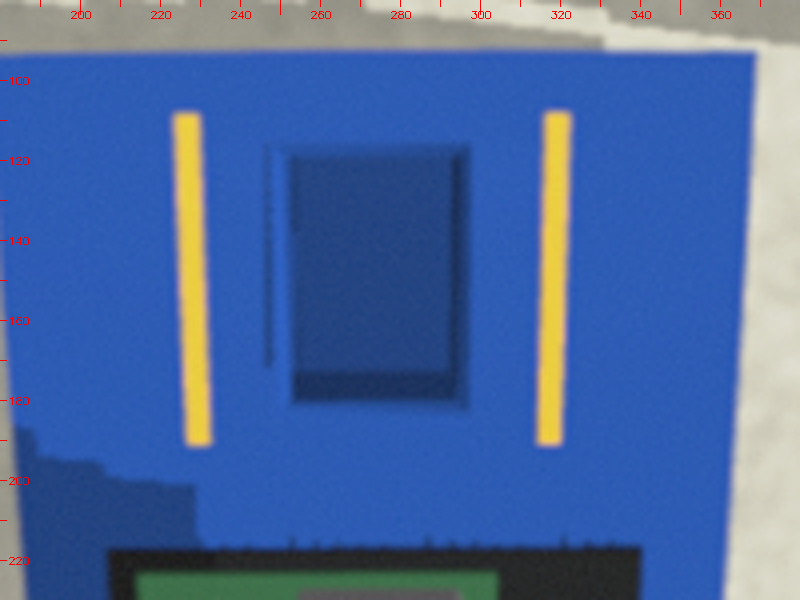

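```bash
cat > ps.py <<'E'
from fit import *
from plan import phi
def box(lx,ly,z): return rect(lx,ly,z)
w=snapshot("wrist"); st=get_state(); T=np.array(st["tool_pos"]); print(T,phi())
c=lambda l:[(180+a/4,80+b/4) for a,b in l]
P=unproj(w,c([(186,112.5),(199.5,445),(558.5,112),(549.5,446)]),45)
print("strips",P.round(1),"mean",P.mean(0).round(2),[np.degrees(np.arctan2(*(b-a)[[1,0]])).round(2) for a,b in ((P[0],P[1]),(P[2],P[3]))])
H=unproj(w,c([(280,149),(462,149),(282,404),(463,404)]),45); print("hole",H.round(1),H.mean(0).round(2))
E=unproj(w,c([(757,53),(0,55),(727,560),(22,560)]),45); print("edges",E.round(1))
# plug: head top corners, head bottom -x edge, foot bottom -x edge
obs=np.array([(238,270.4),(313.2,270.6),(242.5,361),(310,361),(246.6,233.2),(303.6,233.2),(254.4,227.4),(295.2,227.4)])
M=np.array([(-19,-13,58),(-19,13,58),(19,-13,58),(19,13,58),(-19,-13,18),(-19,13,18),(-15,-10,0),(-15,10,0)],float)
def res(p):
    a=p[2];R=np.array([[np.cos(a),-np.sin(a),0],[np.sin(a),np.cos(a),0],[0,0,1]])
    return (proj(w,M@R.T+[p[0],p[1],p[3]])-obs).ravel()
o=least_squares(res,[T[0],T[1],0,T[2]-27]); p=o.x
print("plug",p[:2].round(2),"yaw",np.degrees(p[2]).round(2),"z",p[3].round(1),"rel TCP",(p[[0,1,3]]-T).round(2)); print(o.fun.reshape(-1,2).round(1).tolist())
E
python3 ps.py
```

```text
[696.48598654  26.24155334  99.31418535] 91.10067130291259
strips [[6.259e+02 5.000e-01 4.500e+01]
 [6.703e+02 1.700e+00 4.500e+01]
 [6.249e+02 4.880e+01 4.500e+01]
 [6.695e+02 4.980e+01 4.500e+01]] mean [647.64  25.21  45.  ] [np.float64(1.56), np.float64(1.25)]
hole [[630.4  12.7  45. ]
 [629.9  36.5  45. ]
 [664.3  13.   45. ]
 [663.9  37.7  45. ]] [647.13  24.98  45.  ]
edges [[616.7  74.3  45. ]
 [618.7 -23.6  45. ]
 [685.5  75.9  45. ]
 [687.4 -23.8  45. ]]
plug [698.1   27.22] yaw 1.43 z 67.6 rel TCP [  1.62   0.98 -31.76]
[[0.1, 1.1], [-0.4, 0.5], [-0.4, -0.1], [-0.1, -0.4], [-0.2, -0.8], [0.5, -1.1], [0.9, 0.3], [-0.0, 0.1]]
```

```bash
cat >> ps.py <<'E'
print("---- camera shift fit")
ez=T[2]-26.9
lg=np.array(c([(757,53),(0,55),(186,112.5),(199.5,445),(558.5,112),(549.5,446)]))
def cam(d): 
    v=dict(w); v["origin"]=np.array(w["origin"])+[0,d[0],d[1]]; return v
def res2(p):
    v=cam(p[3:5]); a=p[2];R=np.array([[np.cos(a),-np.sin(a),0],[np.sin(a),np.cos(a),0],[0,0,1]])
    r1=(proj(v,M@R.T+[p[0],T[1]+(p[0]-T[0])*np.tan(np.radians(1.1)),ez])-obs).ravel()
    E=unproj(v,lg[:2],45); r2=[(np.linalg.norm(E[0]-E[1])-100)*1.9]
    return np.r_[r1,r2]
o=least_squares(res2,[T[0],T[1],0,0,0]); p=o.x; print("plug x",p[0].round(2),"relTCP",(p[0]-T[0]).round(2),"yaw",np.degrees(p[2]).round(2),"cam d",p[3:].round(2)); print(o.fun.round(1).tolist())
v=cam(p[3:5]); 
S=unproj(v,lg[2:],45); Hh=unproj(v,c([(280,149),(462,149),(282,404),(463,404)]),45); E=unproj(v,lg[:2],45); E4=unproj(v,c([(727,560),(22,560)]),45)
print("strips",S.mean(0).round(2),"hole",Hh.mean(0).round(2),"edge mid",E.mean(0).round(2),"edge yaw",np.degrees(np.arctan2(*(E[1]-E[0])[[0,1]]))%180-180, "E4",E4.mean(0))
E
python3 ps.py | sed -n '/----/,$p'
```

```text
---- camera shift fit
plug x 698.0 relTCP 1.5 yaw 1.43 cam d [-0.91  4.65]
[-0.0, 1.1, -0.3, 0.5, -0.5, 0.1, -0.0, -0.3, -0.2, -0.8, 0.5, -1.2, 0.8, 0.2, 0.0, -0.0, 0.4]
strips [648.25  24.29  45.  ] hole [647.72  24.06  45.  ] edge mid [617.62  24.41  45.  ] edge yaw -1.209028327150122 E4 [687.96701444  25.14047363  45.        ]
```

```bash
python3 plan.py 646.3,24.3,85,91.2,0
```

```text
t 50.2 at [696.5  26.3  99.3] phi 91.1 force [-0.9 -0.2 -1.4] grip 0.30 q [-4. 40. 10. 60. -0. -5.]
D [-50.2  -2.  -14.3] dphi 0.1 rows 5; j6 end ~1
[[0.0,[-0.01,0.003,-0.0],-0.0],[0.0,[-0.01,0.003,-0.0],-0.0],[0.0,[-0.01,0.003,-0.001],-0.0],[0.0,[-0.01,0.002,0.0],-0.0],[0.0,[-0.01,0.003,-0.0],-0.0]]
```

Call:
servo_tool([
  [0,[-0.01,0.002,0],0],
  [0,[-0.013,0.003,0],0],
  [0,[-0.013,0.004,-0.001],0],
  [0,[-0.01,0.004,0],0],
  [0,[-0.004,0.002,0],0],
])

```text
t: 50.62
tool_pos: [645.0, 24.3, 83.9]
eef_rot: [[1.0, -0.002, -0.019], [0.019, 0.0, 1.0], [-0.002, -1.0, 0.0]]
force: [0.1, 0.1, -0.3]
grip_width: 0.297
```

Call:
servo_tool([
  [0,[0,0,0],0],
  [0,[0,0,0],0],
  [0,[0,0,0],0],
  [0,[0,0,0],0],
  [0,[0,0,0],0],
])

```text
t: 51.03
tool_pos: [647.1, 24.3, 84.4]
eef_rot: [[1.0, 0.001, -0.019], [0.019, -0.0, 1.0], [0.001, -1.0, -0.0]]
force: [1.4, 0.3, -0.8]
grip_width: 0.297
```

```bash
python3 plan.py 646.3,24.3,76,91.2,0
python3 - <<'E'
from h import *
s=snapshot("scene");d=snapshot("side")
crop(s,200,200,300,300,6,"q1.png"); crop(d,160,170,270,250,6,"q2.png")
E
```

```text
t 51.0 at [647.1  24.3  84.4] phi 91.1 force [ 1.4  0.3 -0.8] grip 0.30 q [-4. 36. -1. 53.  0. -5.]
D [-0.8  0.  -8.4] dphi 0.1 rows 5; j6 end ~1
[[0.0,[-0.0,0.002,0.0],-0.0],[0.0,[-0.0,0.001,0.0],-0.0],[0.0,[-0.001,0.002,0.0],-0.0],[0.0,[0.0,0.002,0.0],-0.0],[0.0,[0.0,0.001,0.0],-0.0]]
```

View pics/q1.png

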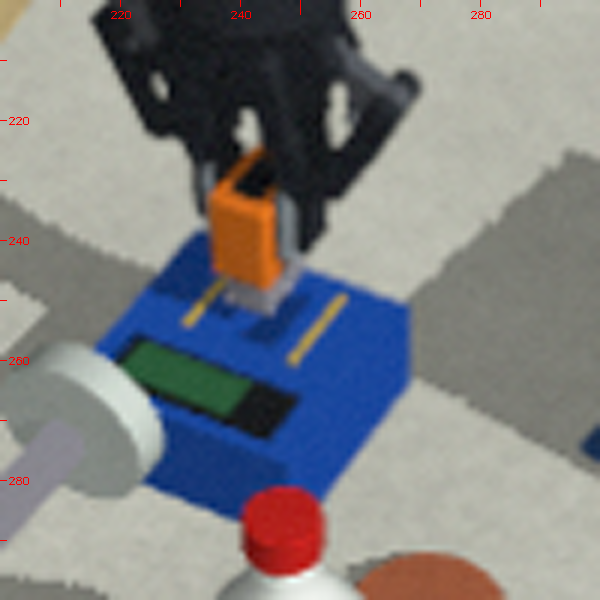

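View pics/q2.png

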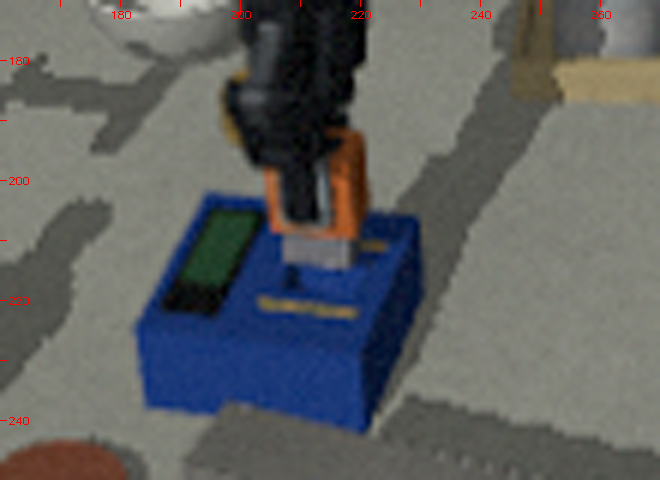

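Call:
servo_tool([
  [0,[-0.001,0.002,0],0],
  [0,[0,0.003,0],0],
  [0,[0,0.003,0],0],
  [0,[0,0.002,0],0],
  [0,[0,0,0],0],
])

```text
t: 51.55
tool_pos: [645.1, 24.3, 73.5]
eef_rot: [[1.0, -0.001, -0.019], [0.019, 0.0, 1.0], [-0.001, -1.0, 0.0]]
force: [-0.5, 0.2, -0.5]
grip_width: 0.297
```

```bash
python3 red.py; python3 plan.py 646.3,24.3,70,91.2,0
python3 - <<'E'
from h import *
s=snapshot("scene");d=snapshot("side")
crop(s,120,150,330,300,3,"q3.png"); crop(d,150,130,390,380,2,"q4.png")
E
```

```text
scene [165.9  35.8] [159   0  14  75 458] [ -399.  -1048.7    60. ]
scene [152.  185.8] [139 172  27  29 447] [ 561.3 -330.1   60. ]
scene [187.3 181.3] [178 175  20  14 218] [ 495.9 -255.4   60. ]
scene [173.4 199.6] [164 192  20  16 254] [ 582.1 -238.4   60. ]
scene [246.5 288.2] [240 282  13  14 147] [758.6  98.   60. ]
side [545.1  62.6] [528   6  32 111 373] [ -598.  -1493.8    60. ]
side [285.  147.2] [277 142  17  11 142] [ 524.4 -339.7   60. ]
side [289.8 162.1] [281 156  19  13 177] [ 493.9 -254.    60. ]
pics/w5170.png
t 51.7 at [645.5  24.3  74.3] phi 91.1 force [-1.1 -0.1 -1. ] grip 0.30 q [-4. 36. -2. 52. -0. -5.]
D [ 0.8  0.  -4.3] dphi 0.1 rows 5; j6 end ~1
[[0.0,[0.0,0.001,0.0],-0.0],[0.0,[0.0,0.001,0.0],-0.0],[0.0,[0.0,0.001,0.0],-0.0],[0.0,[0.001,0.0,0.0],-0.0],[0.0,[-0.0,0.001,0.0],-0.0]]
```

View pics/q4.png

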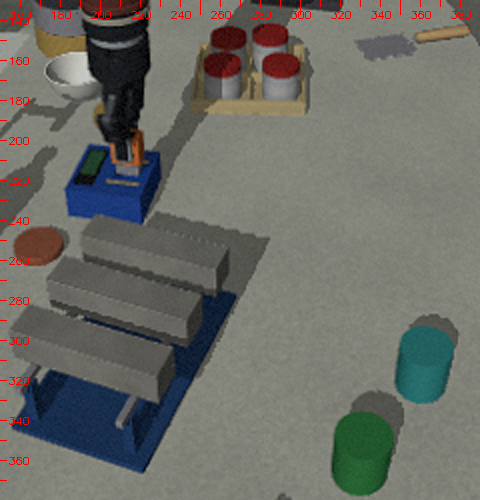

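Run:
```python
from h import *
s=snapshot("scene");d=snapshot("side")
crop(s,120,155,220,235,7,"q5.png"); crop(d,235,125,315,195,8,"q6.png")
```

```text
(no output)
```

View pics/q5.png

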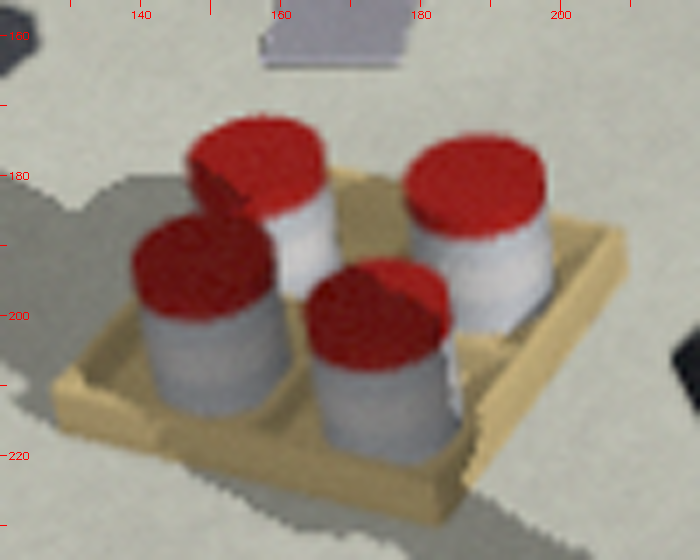

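View pics/q6.png

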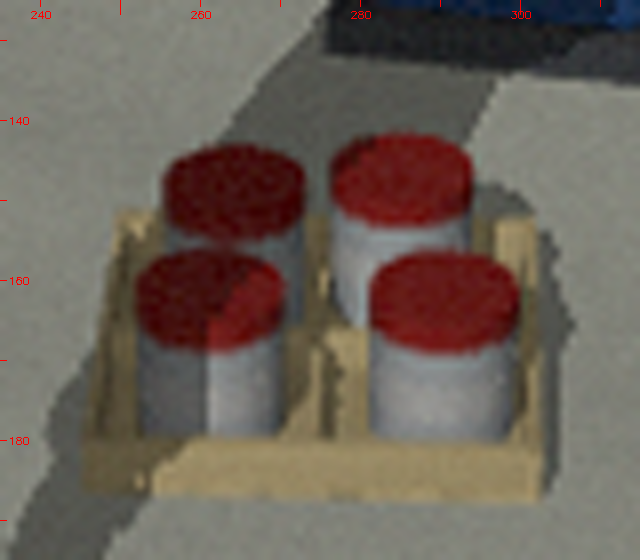

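Run:
```python
from h import *
s=snapshot("scene");d=snapshot("side")
def tri(n,a,b): 
    o=least_squares(lambda p:np.r_[(proj(s,p)-a).ravel(),(proj(d,p)-b).ravel()],[550,-280,60]); print(n,o.x.round(1),o.cost.round(2))
e=lambda x0,y0,k,x,y:(x0+x/k-.5,y0+y/k-.5)
S=lambda x,y:e(120,155,7,x,y); D=lambda x,y:e(235,125,8,x,y)
tri("S--",S(257,167),D(401,180)); tri("P-+",S(476,187),D(444,301)); tri("R+-",S(204,266),D(235,192)); tri("Q++",S(378,315),D(211,299))
# lid extents at top: widths/heights
```

```text
S-- [ 526.1 -343.8   58.4] 0.01
P-+ [ 493.6 -256.6   58.4] 0.0
R+- [ 588.3 -320.4   58.2] 0.0
Q++ [ 579.7 -240.3   58. ] 0.0
```

```bash
python3 plan.py 646,24,130,91,0 575,-335,175,91,0,40
```

```text
t 52.0 at [645.6  24.3  74.4] phi 91.1 force [-0.5 -0.1  0.3] grip 0.30 q [-4. 36. -2. 52.  0. -5.]
D [ 0.4 -0.3 55.6] dphi -0.1 rows 5; j6 end ~1
[[0.0,[0.0,-0.011,-0.0],0.0],[0.0,[0.0,-0.011,-0.0],0.0],[0.0,[0.0,-0.011,-0.0],0.0],[0.0,[0.0,-0.011,-0.0],0.0],[0.0,[0.0,-0.012,-0.0],0.0]]
t 52.0 at [646.  24. 130.] phi 91.0 force [-0.5 -0.1  0.3] grip 0.30 q [-4. 36. -2. 52.  0. -5.]
D [ -71. -359.   45.] dphi 0.0 rows 10; j6 end ~-31
[[0.0,[-0.008,-0.004,-0.036],0.0],[0.0,[-0.007,-0.005,-0.036],0.0],[0.0,[-0.008,-0.004,-0.035],0.0],[0.0,[-0.008,-0.005,-0.036],0.0],[0.0,[-0.008,-0.004,-0.036],0.0]]
[[0.0,[-0.007,-0.005,-0.036],0.0],[0.0,[-0.008,-0.004,-0.035],0.0],[0.0,[-0.008,-0.005,-0.036],0.0],[0.0,[-0.008,-0.004,-0.036],0.0],[0.0,[-0.007,-0.005,-0.036],0.0]]
```

Call:
servo_tool([
  [0,[0,-0.012,0],0],
  [0,[0,-0.025,0],0],
  [0,[-0.002,-0.025,-0.01],0],
  [0,[-0.005,-0.02,-0.025],0],
  [0,[-0.007,-0.01,-0.035],0],
])

```text
t: 52.42
tool_pos: [634.3, -44.8, 169.3]
eef_rot: [[1.0, 0.004, -0.023], [0.023, -0.0, 1.0], [0.004, -1.0, -0.0]]
force: [1.8, -0.8, -0.6]
grip_width: 0.3
```

Call:
servo_tool([
  [0,[-0.008,0,-0.037],0],
  [0,[-0.008,0,-0.037],0],
  [0,[-0.008,0,-0.037],0],
  [0,[-0.008,0,-0.037],0],
  [0,[-0.008,0,-0.037],0],
])

```text
t: 52.83
tool_pos: [595.9, -233.5, 166.6]
eef_rot: [[1.0, 0.0, -0.019], [0.019, -0.0, 1.0], [0.0, -1.0, -0.0]]
force: [1.0, -1.0, -1.1]
grip_width: 0.295
```

Call:
servo_tool([
  [0,[-0.008,0,-0.035],0],
  [0,[-0.006,0,-0.03],0],
  [0,[-0.004,0,-0.02],0],
  [0,[-0.001,0,-0.01],0],
  [0,[0,0,0],0],
])

```text
t: 53.25
tool_pos: [578.9, -329.0, 166.1]
eef_rot: [[1.0, 0.0, -0.017], [0.017, -0.0, 1.0], [0.0, -1.0, -0.0]]
force: [-0.2, -0.2, -1.2]
grip_width: 0.298
```

```bash
python3 red.py | tail -5
python3 - <<'E'
from h import *
w=snapshot("wrist"); cv2.imwrite("pics/q7.png",w["image"]); print(get_state()["tool_pos"])
E
```

```text
pics/w5340.png
wrist [387.4  87.1] [ 345   44   86   87 5960] [ 493.6 -253.4   60. ]
wrist [253.4 134.1] [ 212   92   84   85 5528] [ 526.3 -340.7   60. ]
wrist [399.2 214.7] [ 360  176   79   77 4591] [ 580.6 -236.4   60. ]
wrist [290.3 212.6] [ 248  185   78   70 3029] [ 580.4 -314.5   60. ]
[ 579.70092198 -325.38327986  166.33786618]
```

View pics/q7.png

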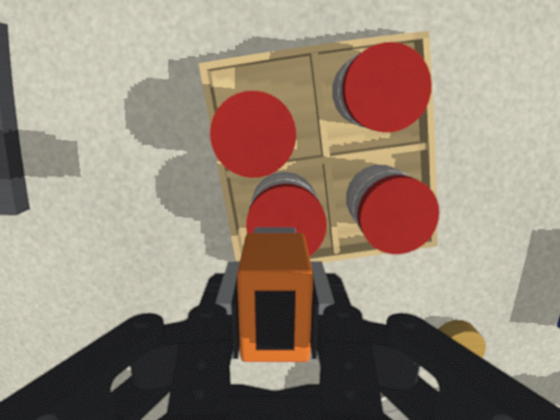

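The knocked tin now sits against two walls of its own cell. Its lid edge, scaled down to wall height, is tangent to both the wall and the divider, so it is upright and about 15.6 mm from the centre, within the 20 mm limit. I'm going back to the socket.

```bash
python3 plan.py 646.3,24.3,100,91.2,0,40
```

```text
t 53.5 at [ 579.7 -325.4  166.3] phi 91.2 force [ 0.   0.2 -0.8] grip 0.29 q [-36.  34.   9.  65.   0. -37.]
D [ 66.6 349.7 -66.3] dphi 0.0 rows 10; j6 end ~1
[[0.0,[0.007,0.007,0.035],-0.0],[0.0,[0.008,0.006,0.035],-0.0],[0.0,[0.007,0.007,0.034],-0.0],[0.0,[0.008,0.007,0.035],-0.0],[0.0,[0.007,0.006,0.035],-0.0]]
[[0.0,[0.007,0.007,0.035],-0.0],[0.0,[0.008,0.006,0.035],-0.0],[0.0,[0.007,0.007,0.035],-0.0],[0.0,[0.007,0.007,0.034],-0.0],[0.0,[0.008,0.006,0.035],-0.0]]
```

Call:
servo_tool([
  [0,[0.006,0,0.025],0],
  [0,[0.008,0,0.035],0],
  [0,[0.008,0,0.037],0],
  [0,[0.008,0.005,0.037],0],
  [0,[0.007,0.006,0.036],0],
])

```text
t: 53.87
tool_pos: [613.6, -153.1, 155.9]
eef_rot: [[1.0, 0.001, -0.021], [0.021, -0.0, 1.0], [0.001, -1.0, -0.0]]
force: [1.3, -0.1, -0.8]
grip_width: 0.294
```

Call:
servo_tool([
  [0,[0.007,0.006,0.036],0],
  [0,[0.007,0.01,0.036],0],
  [0,[0.006,0.012,0.034],0],
  [0,[0.005,0.012,0.03],0],
  [0,[0.004,0.01,0.02],0],
])

```text
t: 54.28
tool_pos: [638.5, 5.0, 104.8]
eef_rot: [[1.0, -0.0, -0.023], [0.023, 0.001, 1.0], [-0.0, -1.0, 0.001]]
force: [1.4, 0.2, -0.8]
grip_width: 0.297
```

```bash
python3 plan.py 646.3,24.3,90,91.2,0,40
```

```text
t 54.3 at [638.5   5.  104.8] phi 91.3 force [ 1.4  0.2 -0.8] grip 0.30 q [-6. 34. -1. 55.  0. -7.]
D [  7.8  19.3 -14.8] dphi -0.1 rows 5; j6 end ~1
[[0.0,[0.002,0.003,0.004],0.0],[0.0,[0.001,0.003,0.004],0.0],[0.0,[0.002,0.003,0.003],0.0],[0.0,[0.002,0.003,0.004],0.0],[0.0,[0.001,0.003,0.004],0.0]]
```

Call:
servo_tool([
  [0,[0.003,0.003,0.007],0],
  [0,[0.002,0.003,0.005],0],
  [0,[0.001,0.003,0.003],0],
  [0,[0,0.002,0],0],
  [0,[0,0,0],0],
])

```text
t: 54.7
tool_pos: [644.6, 14.5, 94.2]
eef_rot: [[1.0, -0.0, -0.018], [0.018, -0.0, 1.0], [-0.0, -1.0, -0.0]]
force: [0.0, 0.3, -1.1]
grip_width: 0.301
```

Call:
servo_tool([
  [0,[0,0,0],0],
  [0,[0,0,0],0],
  [0,[0,0,0],0],
  [0,[0,0,0],0],
  [0,[0,0,0],0],
])

```text
t: 55.12
tool_pos: [644.8, 14.9, 94.5]
eef_rot: [[1.0, 0.0, -0.019], [0.019, -0.0, 1.0], [0.0, -1.0, -0.0]]
force: [-0.1, 0.3, 0.1]
grip_width: 0.298
```

```bash
python3 plan.py 646.3,24.3,76,91.2,0,40
```

```text
t 55.1 at [644.8  14.9  94.5] phi 91.1 force [-0.1  0.3  0.1] grip 0.30 q [-5. 35. -1. 54. -0. -6.]
D [  1.5   9.4 -18.5] dphi 0.1 rows 5; j6 end ~1
[[0.0,[0.0,0.004,0.002],-0.0],[0.0,[0.001,0.003,0.002],-0.0],[0.0,[0.0,0.004,0.002],-0.0],[0.0,[0.0,0.004,0.001],-0.0],[0.0,[0.001,0.003,0.002],-0.0]]
```

Call:
servo_tool([
  [0,[0.0005,0,0.003],0],
  [0,[0.0005,0.003,0.003],0],
  [0,[0.0005,0.006,0.0025],0],
  [0,[0,0.006,0.001],0],
  [0,[0,0.003,0],0],
])

```text
t: 55.53
tool_pos: [645.4, 25.3, 74.9]
eef_rot: [[1.0, -0.001, -0.02], [0.02, 0.0, 1.0], [-0.001, -1.0, 0.0]]
force: [-0.0, -1.0, -0.4]
grip_width: 0.297
```

Call:
servo_tool([
  [0,[0,0,0],0],
  [0,[0,0,0],0],
  [0,[0,0,0],0],
  [0,[0,0,0],0],
  [0,[0,0,0],0],
])

```text
t: 55.95
tool_pos: [646.2, 24.7, 76.6]
eef_rot: [[1.0, 0.0, -0.019], [0.019, -0.0, 1.0], [0.0, -1.0, -0.0]]
force: [0.1, -0.2, -0.3]
grip_width: 0.293
```

Call:
servo_tool([
  [0,[0,0.002,-0.0003],0],
  [0,[0,0.002,0],0],
  [0,[0,0.001,0],0],
  [0,[0,0.001,0],0],
  [0,[0,0,0],0],
])

```text
t: 56.37
tool_pos: [646.4, 24.5, 70.2]
eef_rot: [[1.0, 0.001, -0.019], [0.019, 0.0, 1.0], [0.001, -1.0, 0.0]]
force: [2.0, -0.9, -0.8]
grip_width: 0.299
```

Call:
servo_tool([
  [0,[0,0.001,0],0],
  [0,[0,0.001,0],0],
  [0,[0,0.001,0],0],
  [0,[0,0,0],0],
  [0,[0,0,0],0],
])

```text
t: 56.78
tool_pos: [646.4, 24.5, 67.2]
eef_rot: [[1.0, 0.001, -0.019], [0.019, 0.0, 1.0], [0.001, -1.0, 0.0]]
force: [4.5, 0.0, -2.3]
grip_width: 0.295
```

Call:
servo_tool([
  [0,[0.0004,0.001,0],0],
  [0,[0,0.001,0],0],
  [0,[0,0.001,0],0],
  [0,[0,0.001,0],0],
  [0,[0,0,0],0],
])

```text
t: 57.2
tool_pos: [646.5, 24.5, 63.1]
eef_rot: [[1.0, 0.0, -0.019], [0.019, 0.0, 1.0], [0.0, -1.0, 0.0]]
force: [2.6, 0.4, -1.6]
grip_width: 0.297
```

Call:
servo_tool([
  [0,[0,0.001,0],0],
  [0,[0,0.001,0],0],
  [0,[0,0.001,0],0],
  [0,[0,0.001,0],0],
  [0,[0,0,0],0],
])

```text
t: 57.62
tool_pos: [646.4, 24.5, 59.1]
eef_rot: [[1.0, -0.0, -0.019], [0.019, 0.0, 1.0], [-0.0, -1.0, 0.0]]
force: [3.4, 0.2, -0.4]
grip_width: 0.299
```

Call:
servo_tool([
  [0,[0,0.001,0],0],
  [0,[0,0.001,0],0],
  [0,[0,0.001,0],0],
  [0,[0,0.001,0],0],
  [0,[0,0,0],0],
])

```text
t: 58.03
tool_pos: [646.5, 24.5, 55.1]
eef_rot: [[1.0, 0.0, -0.019], [0.019, 0.0, 1.0], [0.0, -1.0, 0.0]]
force: [3.5, 0.0, -1.0]
grip_width: 0.301
```

Call:
servo_tool([
  [0,[0,0.0007,0],0],
  [0,[0,0,0],0],
  [0,[0,0.0007,0],0],
  [0,[0,0,0],0],
  [0,[0,0,0],0],
])

```text
t: 58.45
tool_pos: [646.5, 24.5, 53.9]
eef_rot: [[1.0, 0.0, -0.019], [0.019, 0.0, 1.0], [0.0, -1.0, 0.0]]
force: [2.9, -0.5, 0.5]
grip_width: 0.295
```

Call:
servo_tool([
  [0,[0,0.0005,0],0],
  [0,[0,0,0],0],
  [0,[0,0.0005,0],0],
  [0,[0,0,0],0],
  [0,[0,0,0],0],
])

```text
t: 58.87
tool_pos: [646.5, 24.5, 53.9]
eef_rot: [[1.0, 0.001, -0.019], [0.019, -0.0, 1.0], [0.001, -1.0, -0.0]]
force: [-0.2, 0.1, 9.4]
grip_width: 0.299
```

Call:
servo_tool([
  [0,[0,0.0005,0],0],
  [0,[0,0.0005,0],0],
  [0,[0,0,0],0],
  [0,[0,0,0],0],
  [0,[0,0,0],0],
])

```text
t: 59.28
tool_pos: [646.6, 24.5, 53.8]
eef_rot: [[1.0, 0.001, -0.019], [0.019, -0.0, 1.0], [0.001, -1.0, -0.0]]
force: [-2.1, -0.7, 18.4]
grip_width: 0.296
```

Call:
servo_tool([
  [0.4,[0,0,0],0],
  [0.55,[0,0,0],0],
  [0.6,[0,0,0],0],
  [0.6,[0,0,0],0],
  [0.6,[0,0,0],0],
])

```text
t: 59.7
tool_pos: [645.9, 24.5, 51.4]
eef_rot: [[1.0, -0.001, -0.019], [0.019, 0.0, 1.0], [-0.001, -1.0, 0.0]]
force: [-0.1, 0.2, 0.9]
grip_width: 0.602
```

Call:
servo_tool([
  [0.6,[0,-0.01,0],0],
  [0.6,[0,-0.025,0],0],
  [0.6,[0,-0.035,0],0],
  [0.6,[0,-0.04,0],0],
  [0.6,[0.02,-0.03,0],0],
])

```text
t: 60.12
tool_pos: [664.6, 25.0, 196.0]
eef_rot: [[1.0, -0.0, -0.019], [0.019, -0.0, 1.0], [-0.0, -1.0, -0.0]]
force: [2.7, -0.4, 1.0]
grip_width: 0.6
```

Call:
servo_tool([
  [0.6,[0.02,-0.01,0],0],
  [0.6,[0.01,0,0],0],
  [0.6,[0,0,0],0],
  [0.6,[0,0,0],0],
  [0.6,[0,0,0],0],
])

```text
t: 60.53
tool_pos: [695.4, 25.5, 201.4]
eef_rot: [[1.0, -0.002, -0.019], [0.019, 0.0, 1.0], [-0.002, -1.0, 0.0]]
force: [-0.7, 0.0, -0.4]
grip_width: 0.598
```

```bash
python3 red.py
python3 - <<'E'
from h import *
w=snapshot("wrist"); cv2.imwrite("pics/z1.png",w["image"]); print(get_state()["tool_pos"])
s=snapshot("scene");d=snapshot("side")
crop(s,120,150,440,330,2,"z2.png"); crop(d,150,120,350,360,3-1,"z3.png"); crop(d,170,180,260,250,7,"z4.png"); crop(s,200,210,300,290,7,"z5.png")
E
```

```text
scene [165.9  35.8] [159   0  14  75 463] [ -399.9 -1049.5    60. ]
scene [152.2 185.8] [139 172  27  28 450] [ 561.2 -329.7   60. ]
scene [187.3 181.3] [178 175  20  14 220] [ 496.1 -255.3   60. ]
scene [173.4 199.5] [164 192  20  16 252] [ 581.8 -238.6   60. ]
scene [246.5 288.2] [240 282  13  14 149] [758.6  98.   60. ]
side [545.  63.] [528   8  32 109 365] [ -595.  -1485.5    60. ]
side [263.8 148.5] [256 143  17  12 148] [ 588.  -317.6   60. ]
side [284.6 146.8] [277 142  17  11 149] [ 526.  -341.7   60. ]
side [260.3 161.7] [252 156  18  13 172] [ 580.9 -238.    60. ]
side [289.9 162.2] [281 157  18  12 173] [ 493.5 -253.7   60. ]
pics/w6068.png
wrist [425.8 410. ] [415 398  26  22 317] [915.1 184.9  60. ]
[695.7430819   25.48004788 201.76559005]
```

View pics/z1.png

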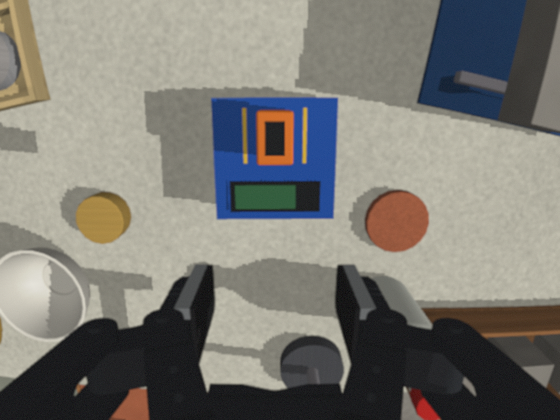

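View pics/z4.png

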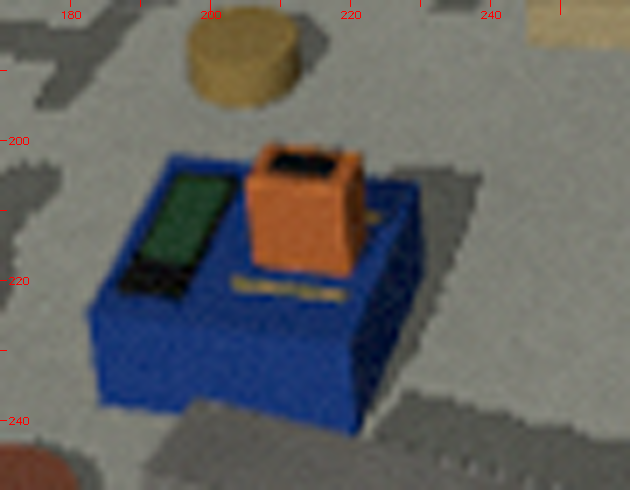

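View pics/z2.png

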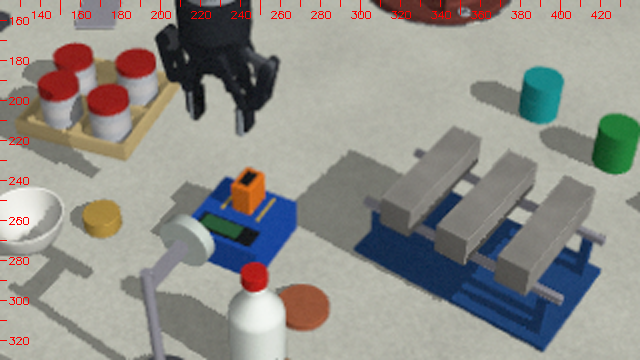

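View pics/z3.png

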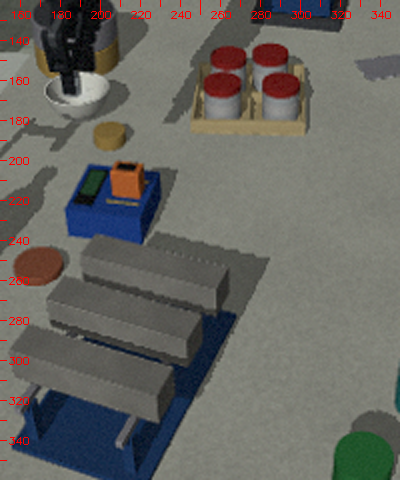

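Block, prisms and three tins look right. I'll take one closer look at the shifted tin to confirm it is standing flat before I hand in.

```bash
python3 plan.py 560,-290,200,91,0.6,41
```

```text
t 60.8 at [696.1  25.5 201.9] phi 91.1 force [-0.   0.4 -0.3] grip 0.60 q [-4. 37. 19. 72. -0. -5.]
D [-136.1 -315.5   -1.9] dphi -0.1 rows 10; j6 end ~-28
[[0.6,[-0.014,0.0,-0.031],0.0],[0.6,[-0.014,0.0,-0.032],0.0],[0.6,[-0.015,0.001,-0.031],0.0],[0.6,[-0.014,-0.0,-0.031],0.0],[0.6,[-0.014,-0.0,-0.031],0.0]]
[[0.6,[-0.014,0.0,-0.032],0.0],[0.6,[-0.014,0.0,-0.031],0.0],[0.6,[-0.015,0.001,-0.031],0.0],[0.6,[-0.014,-0.0,-0.032],0.0],[0.6,[-0.014,-0.0,-0.031],0.0]]
```

Call:
servo_tool([
  [0.6,[-0.015,0,-0.025],0],
  [0.6,[-0.02,0,-0.03],0],
  [0.6,[-0.022,0,-0.032],0],
  [0.6,[-0.022,0,-0.032],0],
  [0.6,[-0.022,0,-0.032],0],
])

```text
t: 61.25
tool_pos: [597.0, -128.5, 201.9]
eef_rot: [[1.0, 0.0, -0.02], [0.02, -0.0, 1.0], [0.0, -1.0, -0.0]]
force: [1.6, -0.9, 0.0]
grip_width: 0.597
```

Call:
servo_tool([
  [0.6,[-0.022,0,-0.032],0],
  [0.6,[-0.022,0,-0.032],0],
  [0.6,[-0.022,0,-0.032],0],
  [0.6,[-0.02,0,-0.025],0],
  [0.6,[-0.01,0,-0.015],0],
])

```text
t: 61.67
tool_pos: [502.6, -267.7, 202.1]
eef_rot: [[1.0, -0.0, -0.017], [0.017, -0.001, 1.0], [-0.0, -1.0, -0.001]]
force: [-0.7, -0.3, -0.6]
grip_width: 0.6
```

Call:
servo_tool([
  [0.6,[0,0,0],0],
  [0.6,[0,0,0],0],
  [0.6,[0,0,0],0],
  [0.6,[0,0,0],0],
  [0.6,[0,0,0],0],
])

```text
t: 62.08
tool_pos: [505.6, -264.3, 201.9]
eef_rot: [[1.0, 0.0, -0.021], [0.021, 0.0, 1.0], [0.0, -1.0, 0.0]]
force: [0.1, 0.1, -0.4]
grip_width: 0.599
```

Run:
```python
from h import *
from red import red
w=snapshot("wrist"); print(get_state()["tool_pos"],get_state()["t"])
v=dict(w); v["origin"]=w["origin"]+np.array([0,-.9,4.65])
for x in red(v,65): print(*x)
crop(w,60,0,560,400,1,"y0.png")
```

```text
[ 505.50598946 -264.3549785   201.82283573] 62.1333
[287.5 184.4] [ 253  149   70   72 3944] [ 494.  -254.7   65. ]
[180.2 221. ] [ 146  189   69   66 3632] [ 526.2 -341.4   65. ]
[304.2 284.1] [ 273  255   63   59 3034] [ 581.1 -237.6   65. ]
[226.4 290. ] [ 203  262   41   58 1410] [ 588.3 -304.8   65. ]
```

View pics/y0.png

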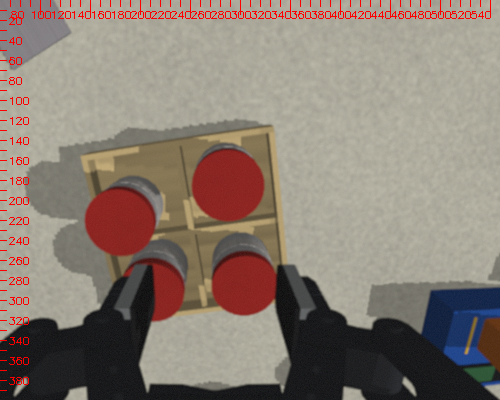

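Run:
```python
from h import *
w=snapshot("wrist")
v=dict(w); v["origin"]=w["origin"]+np.array([0,-.9,4.65])
P=unproj(v,[(141,157),(332,127)],24); print(P.round(1),np.linalg.norm(P[0]-P[1]))
t=np.linspace(0,2*np.pi,60)
D=[]
for x,y in((526.2,-341.4),(494,-254.7),(581.1,-237.6)):
    for z in(65,5): D+=list(proj(v,np.c_[x+28*np.cos(t),y+28*np.sin(t),0*t+z]))
crop(w,110,130,350,330,3,"y1.png",D)
crop(w,110,130,350,330,3,"y2.png")
```

```text
[[ 480.1 -385.    24. ]
 [ 451.1 -216.    24. ]] 171.4704066157708
```

View pics/y1.png

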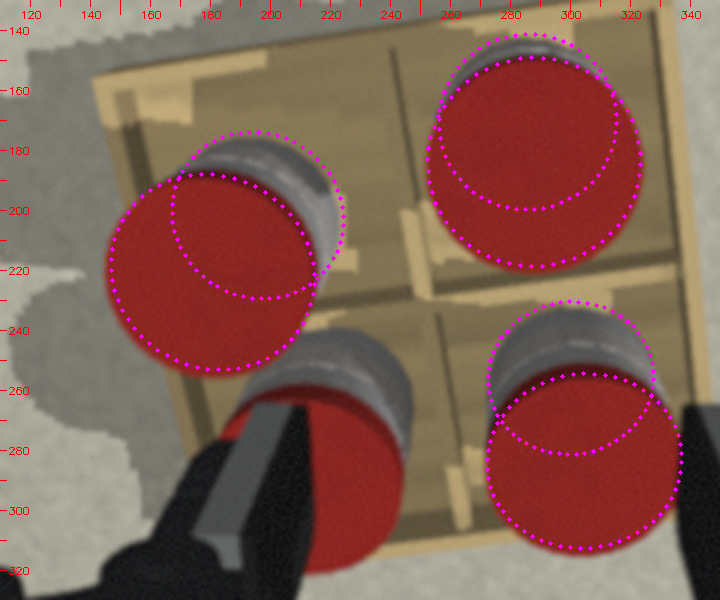

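View pics/y2.png

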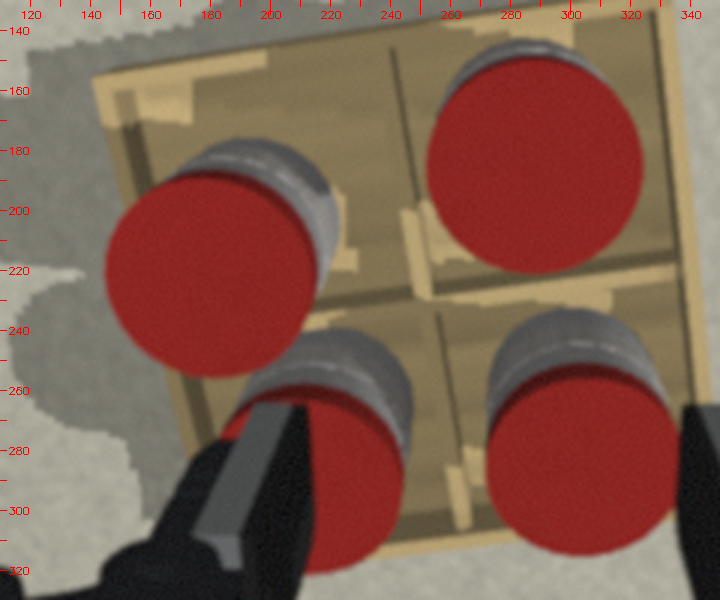

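Run:
```python
from workcell import r,get_state
print(get_state()["t"],get_state()["force"]); print(r.job_done())
```

```text
62.1833 [ 0.28709865  0.48179145 -0.2677011 ]
the job is handed in; nothing more can be done
None
```

I finished the drying run and handed it in at 62 s of the 210 s allowed. The simulator gives no verdict, so the results below are my own checks.

- **Prisms:** All three lie square across both rails. I lowered each one in 1 mm steps until the force showed contact before letting go. I aimed for slots 76 mm apart along the rails, and the pictures show clear gaps. I did not re-measure their centres after the last placing.
- **Tins:** The four red-lidded tins each stand in their own cell. I left the teal and green cylinders alone. One tin was knocked after I had placed it, while the arm was elsewhere. The last wrist-camera check shows it still upright on its cell floor, about 12 mm off centre. An earlier, rougher reading put it at up to 18 mm, but the limit is 20 mm and the cell walls only allow about 15.6 mm, so I left it.
- **Memory block:** I pushed it in last, until the force rose to about 18 N at the expected depth. The pictures show it seated and aligned with the socket.
- **Brass weight and terracotta disc:** I never touched them, and they look unmoved in the last pictures.
- **Camera disagreement:** The scene and side cameras differed by up to about 10 mm in places, and the wrist camera read about 5 mm low in height. I used the wrist camera, corrected against the held block, to line up the socket.

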